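# Stamp the shop's wooden plaques on the pedal press

## Task

First move the ink tin off the press onto the middle of its cork mat. Then stamp every wooden plaque lying on the counter with the pedal press, working from the shortest plaque to the longest: lay each one flat on the platen, slide it so that the centre of its dark ring sits right under the marking pin, then let go of it and push the pedal fully down to its stop for a moment. Lay the stamped plaques flat, right side up, inside the wooden tray, leave the pedal up, and knock over none of the pottery and carved ware.

Things in the scene. Friction and masses are not known exactly. Their poses are not given: they have to be found in the camera images.
- plaque_small: the shortest plaque: 137 mm long, 44 mm wide, its head (+x) end a half circle, pale wood 14 mm thick, loose, printed with a small brown pot and a dark ring. Origin: centre of the underside (middle of the length); x along the length towards the head, where the ring is, z up. Absent in some starts.
- ring_small (a point): centre of the dark ring (10 mm inside, 15 mm outside) on top of the small plaque, at x = 28.5 mm, y = 6 mm, z = 14 mm in the plaque's frame
- plaque_middle: the middle plaque: 155 mm long, 50 mm wide, plain rectangle, pale wood 14 mm thick, loose, printed with a small brown pot and a dark ring. Origin: centre of the underside (middle of the length); x along the length towards the head, where the ring is, z up. Absent in some starts.
- ring_middle (a point): centre of the dark ring (10 mm inside, 15 mm outside) on top of the middle plaque, at x = 37.5 mm, y = -8 mm, z = 14 mm in the plaque's frame
- plaque_large: the longest plaque: 177 mm long, 56 mm wide, its head (+x) end a 90 degree point, pale wood 14 mm thick, loose, printed with a small brown pot and a dark ring. Origin: centre of the underside (middle of the length); x along the length towards the head, where the ring is, z up. Absent in some starts.
- ring_large (a point): centre of the dark ring (10 mm inside, 15 mm outside) on top of the longest plaque, at x = 48.5 mm, y = 10 mm, z = 14 mm in the plaque's frame
- pin_tip (a point): tip of the press's marking pin, which points straight down from the head; at rest 26 mm above the steel platen (12 mm over a plaque lying on it); it moves only up and down, coming down 11.5 mm as the pedal goes to its stop
- press: green bench marking press, fixed. Origin on the counter straight below the pin. Steel platen 10 mm high, x = -160 to 62, y = -75 to 75 mm, with a 14 mm high fence across it at x = 50 to 60. Round head, radius 19 mm about the pin axis, from 62 mm above the counter up; column 45 mm square, 210 mm high, at x = y = +105 mm; an arm joins them at 160 to 210 mm height. Open on the -x side
- pedal (a joint): the press's hinged, sprung pedal: 0 rad at rest (up), 0.25 rad fully down on its stop; about 4 N to start and 11 N at the stop, pushed at the tread; it springs back up
- pedal_tread (a point): centre of the rubber tread on top of the pedal plate (tread 45 mm x 66 mm), where to push down; at rest 52 mm above the counter, sinking some 24 mm to the stop. Its x axis points along the pedal towards the hinge, 98 mm away
- tray: open wooden tray for finished plaques, fixed, 220 mm (x) by 240 mm (y) outside, walls 6 mm thick and 24 mm high, floor 6 mm or less thick. Origin: centre of the underside
- ink_tin: closed round metal ink tin, dark, 56 mm across and 20 mm high, loose; starts on the platen in front of the pin, in the way. Origin: centre of the underside
- cork_mat: round cork mat, 90 mm across and 4 mm thick, fixed on the counter: the ink tin's place. Origin: centre of the underside
- jar: clay jar, 68 mm wide, 85 mm high, loose ware on the counter, not part of the job. Origin: centre of the underside
- stupa: carved wooden tower figure, 60 mm wide, 100 mm high, loose ware on the counter, not part of the job. Origin: centre of the underside
- teapot: dark clay pot with a short spout, 72 mm wide, 70 mm high, loose ware on the counter, not part of the job. Origin: centre of the underside
- teabowl: small clay bowl, 64 mm wide, 36 mm high, loose ware on the counter, not part of the job. Origin: centre of the underside
There are look-alikes about, which are no part of the job. What is shaped like the plaque_middle but green is not meant.

How it is judged:
By the outcome, as a careful person would: the job done as asked, in the order asked, and still so for the second after the job is handed in, with the robot touching nothing.
Of plaque_small, plaque_middle, plaque_large only 2 to 3 are there at a start; the rules pass over those that are not, and their reading is None.
At some moment in a run one of plaque_small, plaque_middle, plaque_large may be knocked a few centimetres aside while the robot is not near it.
Once in a run the grip may slacken for a moment while it holds something.
It also fails if it takes over 210 s, if anything falls off the work surface, if the arm or the gripper's body presses on something with over 40 N, if the wrist force passes 120 N, or if a joint passes its speed limit or range.

## Robot

A 7-joint arm with a two-finger parallel gripper is mounted at the origin on the work surface. World frame = base frame: x ahead of the robot, y to its left, z up, the work surface at z = 0. Lengths are in mm, angles in rad, forces in N, time in s.
With the tool pointing down it reaches from about 425 to 1025 mm from the base axis. Payload 9.4 kg.
Tool frame: the origin (TCP) lies at the very end of the fingers, on their centre line; the grasp point (between the pads) lies 19 mm behind it; z points along the fingers, x is the direction in which the jaws open and shut, and the axes are right-handed (so a half turn about z gives the same grasp; the last joint's range is limited). The gripper opens to 85 mm and grips with 20 to 120 N. Pads are 22 mm wide; open, the fingers measure 114 mm over their backs; the gripper's body (76 mm by 85 mm) begins 54 mm behind the grasp point. The pads swing forward as they close: fully open they stand 13 mm farther back than shut.
Start: joints at [1.091, 0.599, -0.003, 1.599, 0.002, 0.943, -0.08], TCP at [284.186, -666.98, 195.575] pointing down, gripper open.
Joint ranges: [-2.57, 2.57], [-0.35, 1.97], [-1.29, 1.29], [0.11, 2.56], [-1.05, 4.19], [0.11, 1.86], [-2.63, 2.63]. Speed limits (rad/s): [2.22, 2.22, 3.01, 3.01, 3.14, 3.14, 3.14].

## Interface

Orientations are given as a 3x3 rotation matrix whose columns are the frame's x, y, z axes.
In Python, from station import env gives the robot as it stands.
- The arm moves only by the tool jog_arm, never from a script. Its argument "motion" is a list of rows, each an object with "travel": the shift along the tool's x, y, z in m, a list of three; "turn": the turn, a rotation vector about the tool's x, y, z in rad, a list of three; "hand": the opening, from -1 (shut) to 1 (fully open), so that 0 is half open. A call has 1 to 5 rows; each row shifts and turns the commanded pose from where the row before left it, along the tool's axes as they then stand; what a row does not reach is not made up. A row lasts 1/8 s, in which the tool goes at most 62.5 mm and 10.7 degrees, less where a joint would pass 70% of its speed; a pose out of reach is approached as far as the arm can. A call is refused whole if a number of a shift passes 0.0625 or a number of a turn 0.188, either way. A call with a gripper value outside its range is refused whole. The fingers move at their own pace and stop on an object; "squeeze" is the grip in N (left out, the last holds). Time passes only in rows, so rows that do not move let the fingers close. It gives the time, the measured TCP pose, the force and the opening at its end, in the units of the state.
- env.read_state(): the state, without advancing time (a new reading comes with each control period).
- env.read_camera(name): name is "scene" or "top" or "wrist"; returns the picture (384x512x3 uint8, red, green, blue); there is no depth.
- env.camera_params(name): a dict with "fx", "fy", "cx", "cy" (pixels), "distortion" ([k1, k2, p1, p2, k3] as OpenCV has them; the pictures are not rectified), "R" (3x3) and "t" (3): a world point X has camera coordinates R X + t. Camera axes: x right, y down, z forward; pixel columns grow to the right and rows downward; lengths in mm; the calibration is good to about 2 mm. A picture is of the moment at which its call begins: read the wrist's pose just before it. camera_params takes no time and is no camera call; for the wrist camera it gives the pose at the moment of the call.
- env.job_done(): hands the job in, once; it reports no verdict.
Trained networks look in the newest picture that a camera, given by its name, has taken for a name from the list of things; names that differ only in an ending like _2 or _b are one class to them, and where a whole thing is asked for, a point or a joint stands for the part that bears it (a point fixed in the world has none). Each returns a list of dicts, best first, with "p" (0 to 1); they miss things now and then, are a little off and sometimes report something else, mostly with a low value. They report only what shows in the picture. A call takes as long as a camera call. They do not tell look-alikes from the thing itself.
- env.find_in(camera, name): "centre" ([x, y, z] in mm, in world coordinates, good to about 4 mm: the middle of the surface that is visible of it).
- env.regions_of(camera, name): "pixels" (384x512 bool, what is visible of it).
The state is a dict: "time": time; "joints": joint angles; "joint_velocities": joint speeds; "joint_torque": joint torques, N m; "ee_pos": TCP position; "eef_rot": TCP orientation; "wrist_force": force on the tool from outside, world axes, zero at the start; "torque": the same for the moment, N m; "opening": opening from 0.0 (shut) to 1.0 (fully open).
Only numpy, scipy, OpenCV 4.12 (cv2) and the standard library are available. Lean on these libraries where they do the work, as an engineer would, in place of code of your own. Each camera call takes 0.05 s, during which the arm holds its last target.

## Working session

There is one attempt and no reset: what is moved stays moved. The work goes in short steps, Python scripts to look and compute and a tool call to move; the robot and the scene stay as the last step left them, time stands still between calls to the robot, and variables do not carry over. Pictures are saved under pics/ and viewed, and the job is handed in when it is done.

Besides the shell and the picture viewer there is one more tool, called after ">>>" by a JSON object that holds its "op" and its "data". jog_arm: Moves the arm, as the interface text tells. Its arguments: {"type":"object","properties":{"motion":{"type":"array","items":{"type":"object","properties":{"travel":{"type":"array","items":{"type":"number"}},"turn":{"type":"array","items":{"type":"number"}},"hand":{"type":"number"}}}},"squeeze":{"type":"number"}},"required":["motion"]}

```bash
ls; mkdir -p pics; python3 - <<'E'
from station import env
import cv2
s=env.read_state()
for k,v in s.items(): print(k,v)
for c in ["scene","top","wrist"]:
    im=env.read_camera(c); cv2.imwrite(f"pics/{c}0.png",cv2.resize(im[:,:,::-1],(800,600),interpolation=cv2.INTER_CUBIC))
    p=env.camera_params(c); print(c,{k:(v if not hasattr(v,'tolist') else v.tolist()) for k,v in p.items()})
E
```

```text
pics
time 0.0
joints [ 1.09129835  0.60014034 -0.00255434  1.60013253  0.00182464  0.94291552
 -0.0797515 ]
joint_velocities [-0.00215701 -0.00050452 -0.00054877  0.00019877 -0.00065015 -0.00246395
  0.00095657]
joint_torque [-1.00917798e-03 -7.76454949e+01  1.56447183e+00 -2.58018619e+01
  1.23686480e-02  9.02797154e-03 -8.22701907e-06]
ee_pos [ 283.96478569 -666.49246564  194.70491693]
eef_rot [[ 3.92113516e-01 -9.19916518e-01 -7.68254300e-04]
 [-9.19915472e-01 -3.92114236e-01  1.39640505e-03]
 [-1.58581952e-03  1.59179724e-04 -9.99998730e-01]]
wrist_force [ 0.21907679  0.0458059  -0.95605212]
torque [-0.00079263 -0.02769031  0.03334616]
opening 0.9987965925723212
scene {'fx': 347.05854793985924, 'fy': 347.05854793985924, 'cx': 261.075041487519, 'cy': 189.73527743541305, 'distortion': [-0.05667958604146913, 0.0, 0.0, 0.0, 0.0], 'R': [[0.5764073740395119, 0.8171205296719122, -0.008281252415427093], [0.6669639899469161, -0.47629196925703887, -0.5729790538364751], [-0.4721372419826299, 0.32474605464877593, -0.8195281720130737]], 't': [-323.8737658253031, -348.1467396011463, 1358.56170
[... 187 characters left out ...]
08300315339577, -0.9997964526389551, 0.0025925294700048836], [-0.9966792375053369, 0.019741069399979085, -0.07899865634759727], [0.07893139707538274, -0.004164549136085615, -0.996871351321835]], 't': [6.182418178726293, 556.3772440171425, 1298.1199041288423]}
wrist {'fx': 277.80778585993573, 'fy': 277.80778585993573, 'cx': 257.8489705359396, 'cy': 188.09919348893425, 'distortion': [-0.05191649922303512, 0.0, 0.0, 0.0, 0.0], 'R': [[0.39315260707404764, -0.9194732332420621, -3.0037835037046183e-05], [-0.8805314538907183, -0.3765111076524952, 0.2879301035379806], [-0.2647553328263295, -0.11317402160250048, -0.9576514264461466]], 't': [-725.1777904073086, -37.722847139603395, 379.6785194982463]}
```

View pics/scene0.png

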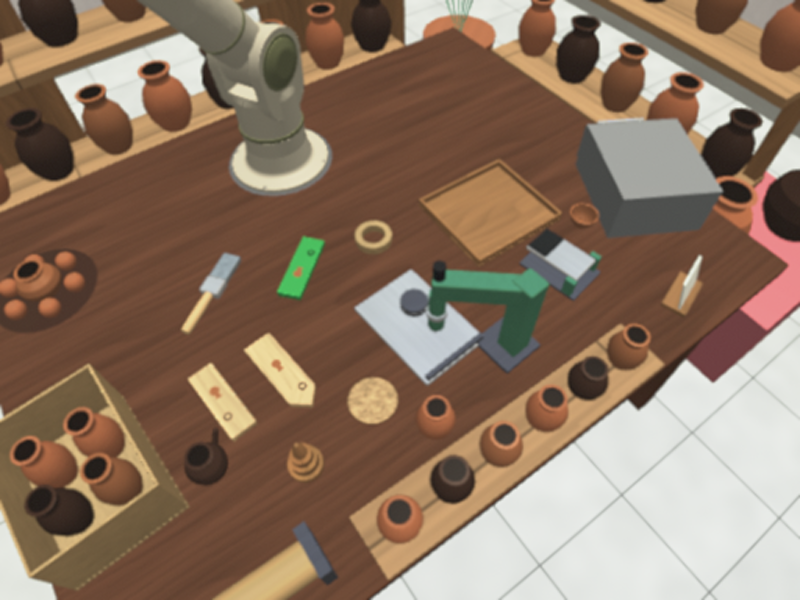

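View pics/top0.png

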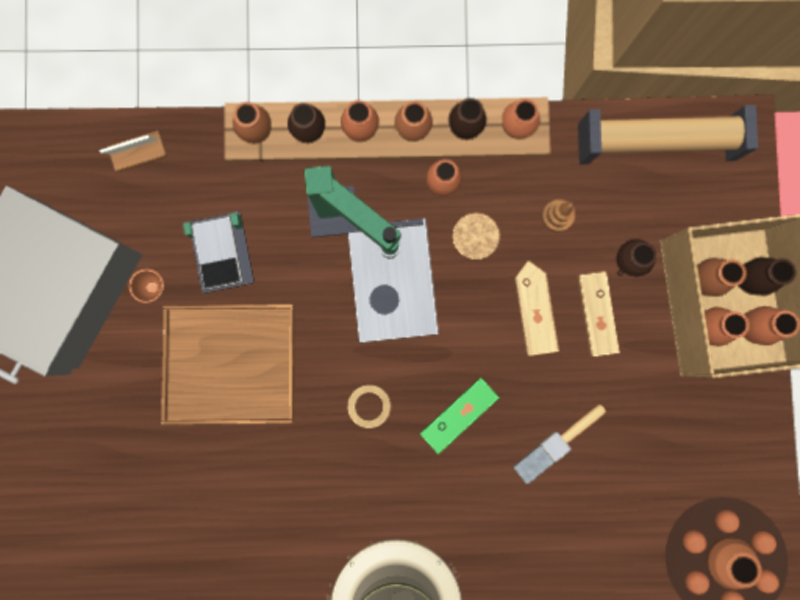

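View pics/wrist0.png

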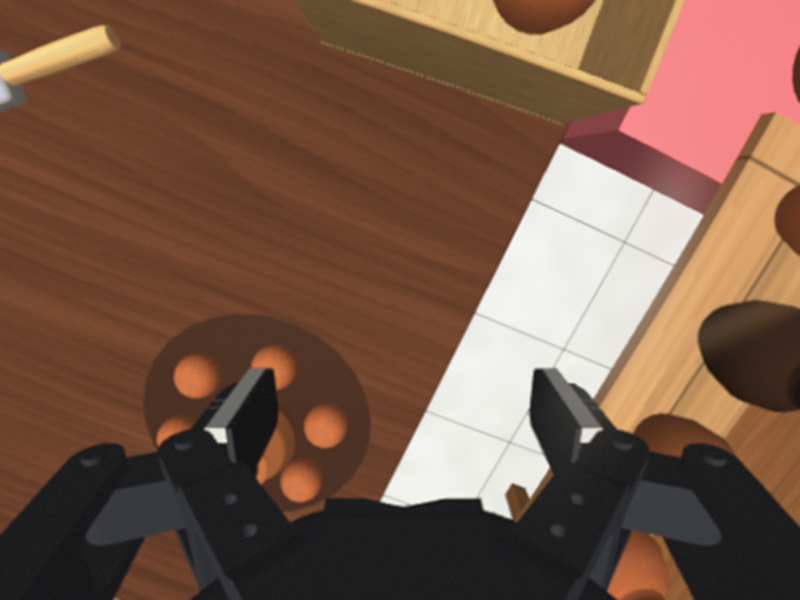

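```bash
cat > h.py <<'E'
from station import env
import numpy as np, cv2
def snap(c,name=None,crop=None,scale=None):
    im=env.read_camera(c)
    if name:
        o=im[:,:,::-1]
        if crop: x0,y0,x1,y1=crop; o=o[y0:y1,x0:x1]
        sc=scale or min(800/o.shape[1],600/o.shape[0]); o=cv2.resize(o,None,fx=sc,fy=sc,interpolation=cv2.INTER_CUBIC)
        cv2.imwrite(f"pics/{name}.png",o)
    return im
def K(p): return np.array([[p['fx'],0,p['cx']],[0,p['fy'],p['cy']],[0,0,1]])
def plane(p,uv,z):
    uv=np.asarray(uv,float).reshape(-1,1,2)
    n=cv2.undistortPoints(uv,K(p),np.array(p['distortion']))[:,0]
    R=np.array(p['R']);t=np.array(p['t']); C=-R.T@t
    d=np.c_[n,np.ones(len(n))]@R
    s=(z-C[2])/d[:,2]
    return C+d*s[:,None]
def proj(p,X):
    r=cv2.projectPoints(np.asarray(X,float).reshape(-1,1,3),cv2.Rodrigues(np.array(p['R']))[0],np.array(p['t'],float),K(p),np.array(p['distortion']))[0][:,0]
    return r
E
python3 - <<'E'
from h import *
top=snap("top","crop_top",(310,150,410,240)); sc=snap("scene","crop_sc",(100,190,220,300))
np.set_printoptions(precision=1,suppress=True)
names="plaque_small plaque_middle plaque_large press pedal tray ink_tin cork_mat jar stupa teapot teabowl".split()
for c in ["top","scene"]:
    p=env.camera_params(c)
    for n in names:
        r=env.find_in(c,n)
        print(c,n,[(np.round(q['centre'],1).tolist(),round(q['p'],2),proj(p,q['centre'])[0].round(0).tolist()) for q in r[:4]])
E
```

```text
top plaque_small []
top plaque_middle [([338.5, -120.4, 12.6], 0.77, [292.0, 267.0]), ([527.7, -393.4, 12.0], 0.67, [383.0, 201.0])]
top plaque_large [([537.3, -267.2, 13.9], 0.76, [340.0, 198.0]), ([527.5, -392.0, 13.2], 0.55, [382.0, 201.0])]
top press [([644.8, 24.1, 14.4], 0.68, [240.0, 164.0]), ([537.5, -267.8, 13.5], 0.34, [340.0, 198.0])]
top pedal [([656.8, 315.1, 50.1], 0.66, [139.0, 160.0]), ([593.7, 458.4, 20.9], 0.44, [92.0, 184.0])]
top tray [([450.9, 308.9, 5.0], 0.58, [145.0, 232.0])]
top ink_tin [([567.0, 12.8, 26.1], 0.85, [245.0, 190.0])]
top cork_mat [([686.4, -167.2, 1.7], 0.91, [304.0, 150.0])]
top jar [([779.6, -105.1, 67.3], 0.56, [284.0, 114.0])]
top stupa [([713.5, -313.6, 41.2], 0.55, [355.0, 137.0]), ([529.6, -392.4, 13.0], 0.46, [382.0, 200.0])]
top teapot [([627.5, -451.9, 52.5], 0.95, [406.0, 165.0])]
top teabowl [([625.5, -450.3, 55.5], 0.71, [406.0, 165.0]), ([452.6, 306.5, 7.1], 0.67, [145.0, 231.0])]
scene plaque_small [([447.1, 300.7, 4.8], 0.19, [311.0, 135.0])]
scene plaque_middle [([350.0, -126.5, 13.2], 0.59, [193.0, 171.0]), ([532.3, -394.7, 12.2], 0.56, [141.0, 256.0])]
scene plaque_large [([546.9, -277.3, 15.6], 0.68, [180.0, 238.0])]
scene press [([681.4, 28.2, 14.0], 0.71, [292.0, 218.0])]
scene pedal [([658.1, 314.9, 49.9], 0.97, [358.0, 162.0])]
scene tray [([452.1, 302.3, 7.3], 0.69, [312.0, 135.0]), ([547.9, -279.1, 14.4], 0.48, [179.0, 239.0])]
scene ink_tin [([568.9, 9.4, 29.9], 0.73, [265.0, 193.0])]
scene cork_mat [([684.4, -164.0, -0.3], 0.62, [239.0, 256.0])]
scene jar [([800.1, -116.1, 61.3], 0.96, [277.0, 269.0]), ([682.9, 28.6, 10.6], 0.67, [292.0, 219.0]), ([567.5, 7.0, 27.9], 0.64, [264.0, 193.0])]
scene stupa [([729.0, -326.9, 35.8], 0.83, [194.0, 297.0])]
scene teapot [([641.6, -457.0, 51.6], 0.71, [131.0, 296.0]), ([544.5, -276.8, 14.2], 0.5, [179.0, 238.0])]
scene teabowl [([595.3, 459.1, 21.7], 0.72, [373.0, 138.0])]
```

View pics/crop_top.png

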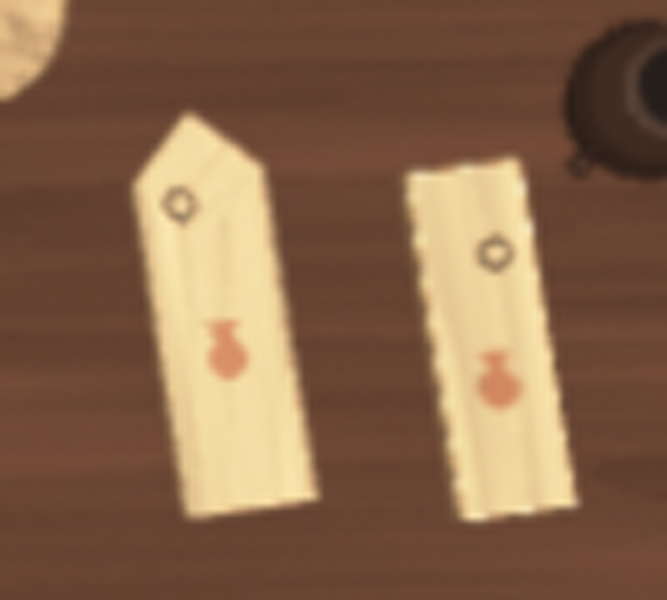

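View pics/crop_sc.png

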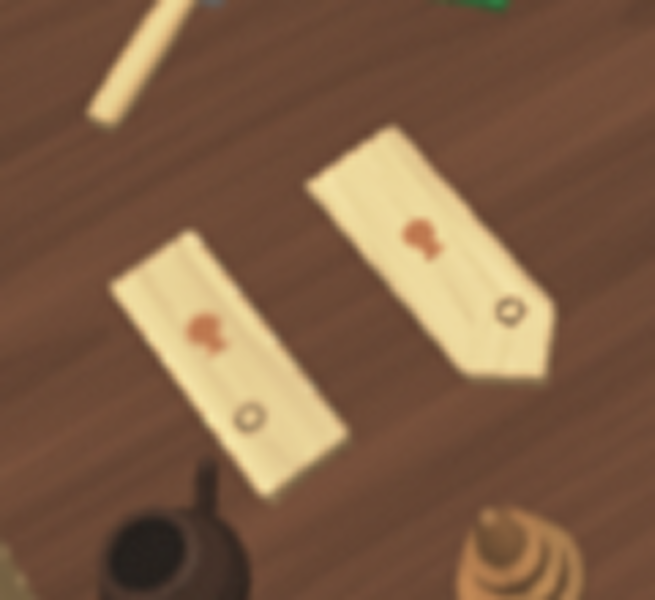

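```bash
cat >> h.py <<'E'
np.set_printoptions(precision=2,suppress=True)
def yaw_rect(P):
    r=cv2.minAreaRect(np.asarray(P[:,:2],np.float32)); b=cv2.boxPoints(r); return r,b
E
python3 - <<'E'
from h import *
top=snap("top"); sc=snap("scene")
o=top[:,:,::-1]
for nm,(x0,y0,x1,y1) in dict(press=(190,100,300,225),pedal=(100,125,180,200)).items():
    cv2.imwrite(f"pics/t_{nm}.png",cv2.resize(o[y0:y1,x0:x1],None,fx=5,fy=5,interpolation=cv2.INTER_CUBIC))
for c in ["top","scene"]:
    p=env.camera_params(c)
    for n in ["pedal_tread","pin_tip","ring_middle","ring_large"]:
        print(c,n,[(np.round(q['centre'],1).tolist(),round(q['p'],2)) for q in env.find_in(c,n)[:3]])
p=env.camera_params("top")
def pc(m,z,nm,c="top"):
    p=env.camera_params(c)
    cs,_=cv2.findContours(m.astype(np.uint8),cv2.RETR_EXTERNAL,cv2.CHAIN_APPROX_NONE); k=max(cs,key=cv2.contourArea)
    P=plane(p,k[:,0],z); r,b=yaw_rect(P); print(nm,c,r,b.tolist())
for nm,z in [("plaque_middle",14),("plaque_large",14),("tray",24),("cork_mat",4),("ink_tin",30),("press",10),("pedal",50)]:
    for c in ["top","scene"]:
        for q in env.regions_of(c,nm)[:2]: pc(q['pixels'],z,nm+" %.2f"%q['p'],c)
p=env.camera_params("wrist"); s=env.read_state()
C=-np.array(p['R']).T@np.array(p['t']); print("cam in tool",s['eef_rot'].T@(C-s['ee_pos']), s['eef_rot'].T@np.array(p['R'])[2])
E
```

```text
top pedal_tread [([653.5, 312.7, 48.9], 0.81)]
top pin_tip []
top ring_middle [([343.6, -121.4, 15.9], 0.68), ([531.0, -389.6, 17.7], 0.61), ([561.2, 13.6, 24.0], 0.3)]
top ring_large [([536.4, -273.0, 16.5], 0.6)]
scene pedal_tread [([658.2, 313.9, 46.7], 0.81)]
scene pin_tip [([571.0, 9.9, 28.5], 0.17)]
scene ring_middle [([536.5, -389.8, 11.6], 0.78), ([351.6, -127.7, 17.1], 0.59)]
scene ring_large [([733.0, -327.0, 39.0], 0.64), ([546.7, -274.6, 14.4], 0.57), ([659.2, 315.6, 47.7], 0.26)]
plaque_middle 0.70 top ((528.1949462890625, -392.16455078125), (153.80455017089844, 56.673606872558594), 5.975465774536133) [[448.76055908203125, -371.9874572753906], [454.66046142578125, -428.3531188964844], [607.6293334960938, -412.3416442871094], [601.7294311523438, -355.9759826660156]]
plaque_middle 0.64 top ((343.99896240234375, -125.4560317993164), (51.3441276550293, 158.27227783203125), 40.75776672363281) [[272.8879699707031, -82.27259826660156], [376.2179870605469, -202.16012573242188], [415.1099548339844, -168.63946533203125], [311.7799377441406, -48.75193786621094]]
plaque_middle 0.88 
[... 5291 characters left out ...]
18847656], [748.482421875, -155.7562713623047], [679.1802978515625, -106.72956848144531]]
pedal 0.87 top ((652.3296508789062, 315.8506164550781), (123.64519500732422, 71.1740493774414), 10.91583251953125) [[584.8866577148438, 339.0865783691406], [598.3646850585938, 269.2003479003906], [719.7726440429688, 292.6146545410156], [706.2946166992188, 362.5008850097656]]
pedal 0.96 scene ((654.7103271484375, 319.4989318847656), (126.54653930664062, 81.06151580810547), 10.534337043762207) [[585.0934448242188, 347.77862548828125], [599.9135131835938, 268.0833740234375], [724.3272094726562, 291.21923828125], [709.5071411132812, 370.91448974609375]]
cam in tool [   0.28  -74.09 -179.55] [0.   0.29 0.96]
```

View pics/t_press.png

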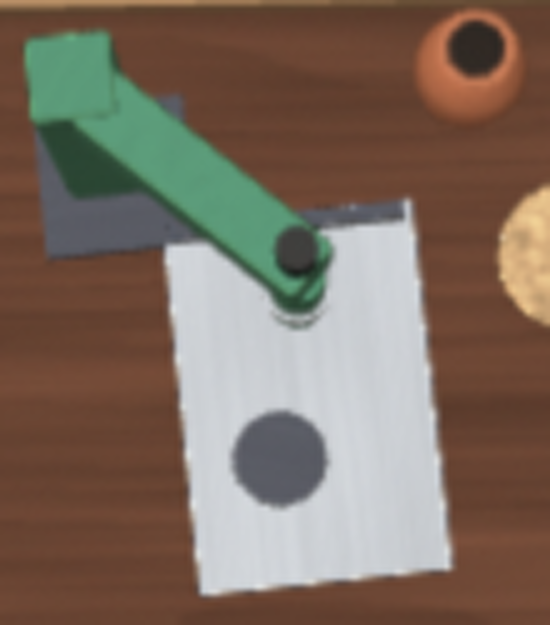

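View pics/t_pedal.png

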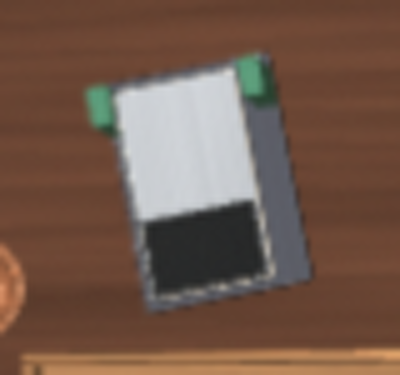

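```bash
python3 - <<'E'
from h import *
p=env.camera_params("top")
f=lambda L,o,z: plane(p,(np.array(L,float)/5)+np.array(o)-0.4,z)
P=f([(202,595),(452,569),(412,199),(165,245),(280,459)],(190,100),10); P[4]=f([(280,459)],(190,100),30)
print(P)
a=P[2]-P[1]; print("yaw right edge",np.arctan2(a[1],a[0]),np.linalg.norm(a)); b=P[0]-P[1]; print("near edge normal",np.arctan2(-b[0],b[1]),np.linalg.norm(b))
a=P[3]-P[0]; print("left",np.arctan2(a[1],a[0]))
T=f([(145,220),(253,200),(270,275),(155,297)],(100,125),52); print(T,T.mean(0)); a=T[0]+T[1]-T[2]-T[3]; print(np.arctan2(a[1],a[0]))
yaw=0.11
for yaw in (0.09,0.11,0.13):
  R=np.array([[np.cos(yaw),-np.sin(yaw)],[np.sin(yaw),np.cos(yaw)]])
  for k,l in enumerate([(-160,75),(-160,-75),(62,-75)]): print(yaw,P[k][:2]-R@l)
# ring/plaque from top crop (310,150) scale 6.667
s=6.667
for nm,L in dict(mid=[(410,172),(520,160),(577,505),(463,520),(495,253)],large=[(190,113),(265,165),(318,497),(187,518),(135,185),(180,204)]).items():
    Q=plane(p,np.array(L)/s+[310,150]-0.4,14); print(nm,Q[:,:2].tolist())
E
```

```text
[[484.03  57.38  10.  ]
 [496.42 -90.41  10.  ]
 [717.96 -72.03  10.  ]
 [693.06  76.01  10.  ]
 [561.9    9.72  30.  ]]
yaw right edge 0.0827876416887066 222.30024723764333
near edge normal 0.08361161673249107 148.3034567031491
left 0.08891089851519522
[[632.35 344.04  52.  ]
 [642.79 282.31  52.  ]
 [599.23 272.74  52.  ]
 [587.81 338.33  52.  ]] [615.55 309.36  52.  ]
0.17178217981396404
0.09 [650.13  -2.94]
0.09 [649.03  -1.33]
0.09 [649.47  -2.9 ]
0.11 [651.3    0.39]
0.11 [647.22   1.7 ]
0.11 [648.1   -4.29]
0.13 [652.41   3.75]
0.13 [645.35   4.7 ]
0.13 [646.76  -5.7 ]
mid [[603.3442019961526, -362.0433652453023], [607.6943425127947, -410.7521288966588], [454.81280282175476, -428.85142269810507], [449.16056113010006, -378.8170042416804], [566.5500262101177, -397.9728326484969]]
large [[631.709293093011, -265.71300847299943], [607.7793214378835, -298.10334090863125], [460.40863313626255, -315.8145188109965], [452.28439816841825, -258.02882492728844], [600.0207133901376, -240.24559556942341], [591.1443228851972, -259.8778513234467]]
```

```bash
cat >> h.py <<'E'
from scipy.spatial.transform import Rotation as Ro
import json
def Rdown(a):  # tool pointing down, tool x at world angle a
    c,s=np.cos(a),np.sin(a); return np.array([[c,s,0],[s,-c,0],[0,0,-1.]])
def plan(pos,ang=None,n=5,hand=None,rd=(4,4)):
    s=env.read_state(); p=np.array(s['ee_pos']);R=np.array(s['eef_rot'])
    Rt=R if ang is None else Rdown(ang)
    rv=Ro.from_matrix(R.T@Rt).as_rotvec()
    d=np.array(pos)-p
    Rc=R.copy();rows=[];
    for k in range(n):
        t=np.round(Rc.T@d/n/1000,rd[0]); w=np.round(rv/n,rd[1])
        rows.append({"travel":t.tolist(),"turn":w.tolist(),**({} if hand is None else {"hand":hand})})
        Rc=Rc@Ro.from_rotvec(w).as_matrix()
    print("from",p.round(1),"ang",round(float(np.arctan2(R[1,0],R[0,0])),3),"d",d.round(1),"rv",rv.round(3),'t',round(s['time'],2))
    m=[max(abs(v) for r in rows for v in r[k]) for k in('travel','turn')]; print("max",m, "LIMIT!" if m[0]>.0625 or m[1]>.188 else "")
    for i in range(0,n,5): print(json.dumps(rows[i:i+5]))
def st():
    s=env.read_state(); print('t',round(s['time'],2),s['ee_pos'].round(1),'ang',round(float(np.arctan2(s['eef_rot'][1,0],s['eef_rot'][0,0])),3),'zax',s['eef_rot'][:,2].round(3),'F',s['wrist_force'].round(1),'op',round(s['opening'],3),'q',s['joints'].round(2))
E
python3 - <<'E'
from h import *
plan((500,0,200),1.656,n=16)
E
```

```text
from [ 284.2 -667.   195.6] ang -1.168 d [215.8 667.    4.4] rv [-0.    0.   -2.82] t 2.65
max [0.0438, 0.1765] 
[{"travel": [-0.0331, -0.0287, -0.0003], "turn": [-0.0, 0.0, -0.1765]}, {"travel": [-0.0275, -0.0341, -0.0003], "turn": [-0.0, 0.0, -0.1765]}, {"travel": [-0.0211, -0.0384, -0.0003], "turn": [-0.0, 0.0, -0.1765]}, {"travel": [-0.014, -0.0415, -0.0003], "turn": [-0.0, 0.0, -0.1765]}, {"travel": [-0.0065, -0.0433, -0.0003], "turn": [-0.0, 0.0, -0.1765]}]
[{"travel": [0.0012, -0.0438, -0.0003], "turn": [-0.0, 0.0, -0.1765]}, {"travel": [0.0089, -0.0429, -0.0003], "turn": [-0.0, 0.0, -0.1765]}, {"travel": [0.0163, -0.0407, -0.0003], "turn": [-0.0, 0.0, -0.1765]}, {"travel": [0.0232, -0.0372, -0.0003], "turn": [-0.0, 0.0, -0.1765]}, {"travel": [0.0293, -0.0325, -0.0003], "turn": [-0.0, 0.0, -0.1765]}]
[{"travel": [0.0346, -0.0269, -0.0003], "turn": [-0.0, 0.0, -0.1765]}, {"travel": [0.0388, -0.0204, -0.0003], "turn": [-0.0, 0.0, -0.1765]}, {"travel": [0.0418, -0.0133, -0.0003], "turn": [-0.0, 0.0, -0.1765]}, {"travel": [0.0434, -0.0057, -0.0003], "turn": [-0.0, 0.0, -0.1765]}, {"travel": [0.0438, 0.002, -0.0003], "turn": [-0.0, 0.0, -0.1765]}]
[{"travel": [0.0427, 0.0096, -0.0003], "turn": [-0.0, 0.0, -0.1765]}]
```

>>> {"op": "jog_arm", "data": {"motion": [{"travel": [-0.033,-0.029,0],"turn": [0,0,-0.176],"hand": 1},{"travel": [-0.027,-0.034,0],"turn": [0,0,-0.176],"hand": 1},{"travel": [-0.021,-0.038,0],"turn": [0,0,-0.176],"hand": 1},{"travel": [-0.014,-0.042,0],"turn": [0,0,-0.176],"hand": 1},{"travel": [-0.006,-0.043,0],"turn": [0,0,-0.176],"hand": 1}]}}

```text
time: 3.28
ee_pos: [353.1, -458.3, 195.8]
eef_rot: [[0.96, -0.278, 0.0], [-0.278, -0.96, -0.001], [0.0, 0.0, -1.0]]
wrist_force: [0.3, 0.6, -0.4]
opening: 0.998
```

```bash
python3 - <<'E'
from h import *
st()
plan((500,0,200),1.656,n=11)
E
```

```text
t 3.27 [ 353.1 -458.3  195.8] ang -0.282 zax [ 0. -0. -1.] F [ 0.3  0.6 -0.4] op 0.998 q [ 1.01  0.43 -0.27  1.93  0.16  0.8   0.37]
from [ 353.1 -458.3  195.8] ang -0.282 d [146.9 458.3   4.2] rv [ 0.    0.   -1.94] t 3.27
max [0.0437, 0.1762] 
[{"travel": [0.0012, -0.0437, -0.0004], "turn": [0.0001, 0.0, -0.1762]}, {"travel": [0.0089, -0.0428, -0.0004], "turn": [0.0001, 0.0, -0.1762]}, {"travel": [0.0162, -0.0406, -0.0004], "turn": [0.0001, 0.0, -0.1762]}, {"travel": [0.0231, -0.0371, -0.0004], "turn": [0.0001, 0.0, -0.1762]}, {"travel": [0.0293, -0.0325, -0.0004], "turn": [0.0001, 0.0, -0.1762]}]
[{"travel": [0.0345, -0.0269, -0.0004], "turn": [0.0001, 0.0, -0.1762]}, {"travel": [0.0387, -0.0204, -0.0004], "turn": [0.0001, 0.0, -0.1762]}, {"travel": [0.0417, -0.0133, -0.0004], "turn": [0.0001, 0.0, -0.1762]}, {"travel": [0.0434, -0.0058, -0.0004], "turn": [0.0001, 0.0, -0.1762]}, {"travel": [0.0437, 0.0019, -0.0004], "turn": [0.0001, 0.0, -0.1762]}]
[{"travel": [0.0427, 0.0095, -0.0004], "turn": [0.0001, 0.0, -0.1762]}]
```

Tracks nearly exactly. Continue.

>>> {"op": "jog_arm", "data": {"motion": [{"travel": [0.001,-0.044,0],"turn": [0,0,-0.176]},{"travel": [0.009,-0.043,0],"turn": [0,0,-0.176]},{"travel": [0.016,-0.041,0],"turn": [0,0,-0.176]},{"travel": [0.023,-0.037,0],"turn": [0,0,-0.176]},{"travel": [0.029,-0.033,0],"turn": [0,0,-0.176]}]}}

```text
schema error: expected keys travel, turn, hand
```

>>> {"op": "jog_arm", "data": {"motion": [{"travel": [0.035,-0.027,0],"turn": [0,0,-0.176]},{"travel": [0.039,-0.02,0],"turn": [0,0,-0.176]},{"travel": [0.042,-0.013,0],"turn": [0,0,-0.176]},{"travel": [0.043,-0.006,0],"turn": [0,0,-0.176]},{"travel": [0.044,0.002,0],"turn": [0,0,-0.176]}]}}

```text
schema error: expected keys travel, turn, hand
```

```bash
python3 - <<'E'
from h import *
st(); snap("wrist","w1")
r=env.find_in("wrist","ink_tin"); print(r[:2]); st()
plan((562,9.7,110),1.656,n=5)
E
```

```text
t 3.27 [ 353.1 -458.3  195.8] ang -0.282 zax [ 0. -0. -1.] F [ 0.3  0.6 -0.4] op 0.998 q [ 1.01  0.43 -0.27  1.93  0.16  0.8   0.37]
[]
t 3.38 [ 354.8 -455.   196.1] ang -0.278 zax [ 0.  0. -1.] F [ 0.2 -0.1  0.4] op 1.0 q [ 1.01  0.43 -0.27  1.93  0.16  0.8   0.37]
from [ 354.8 -455.   196.1] ang -0.278 d [207.2 464.7 -86.1] rv [-0.   -0.   -1.93] t 3.38
max [0.101, 0.3868] LIMIT!
[{"travel": [0.0143, -0.1007, 0.0174], "turn": [-0.0002, -0.0004, -0.3868]}, {"travel": [0.0513, -0.0879, 0.0174], "turn": [-0.0002, -0.0004, -0.3868]}, {"travel": [0.0806, -0.062, 0.0173], "turn": [-0.0002, -0.0004, -0.3868]}, {"travel": [0.0981, -0.027, 0.0173], "turn": [-0.0002, -0.0004, -0.3868]}, {"travel": [0.101, 0.012, 0.0172], "turn": [-0.0002, -0.0004, -0.3868]}]
```

View pics/w1.png

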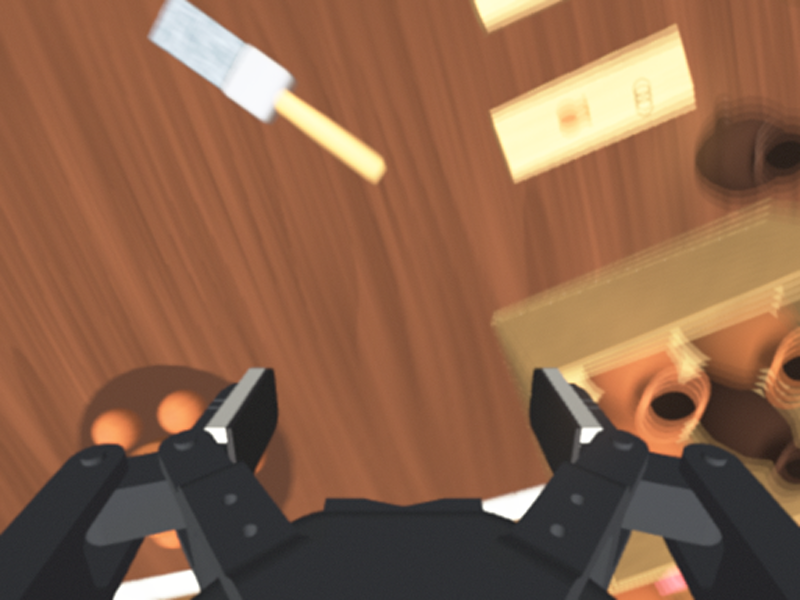

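>>> {"op": "jog_arm", "data": {"motion": [{"travel": [0.001,-0.044,0],"turn": [0,0,-0.176],"hand": 1},{"travel": [0.009,-0.043,0],"turn": [0,0,-0.176],"hand": 1},{"travel": [0.016,-0.041,0],"turn": [0,0,-0.176],"hand": 1},{"travel": [0.023,-0.037,0],"turn": [0,0,-0.176],"hand": 1},{"travel": [0.029,-0.033,0],"turn": [0,0,-0.176],"hand": 1}]}}

```text
time: 4.0
ee_pos: [420.4, -250.0, 195.8]
eef_rot: [[0.828, 0.561, 0.001], [0.561, -0.828, -0.001], [0.0, 0.001, -1.0]]
wrist_force: [1.1, -0.2, 0.2]
opening: 1.003
```

>>> {"op": "jog_arm", "data": {"motion": [{"travel": [0.035,-0.027,0],"turn": [0,0,-0.176],"hand": 1},{"travel": [0.039,-0.02,0],"turn": [0,0,-0.176],"hand": 1},{"travel": [0.042,-0.013,0],"turn": [0,0,-0.176],"hand": 1},{"travel": [0.043,-0.006,0],"turn": [0,0,-0.176],"hand": 1},{"travel": [0.044,0.002,0],"turn": [0,0,-0.176],"hand": 1}]}}

```text
time: 4.62
ee_pos: [490.1, -41.8, 195.8]
eef_rot: [[0.095, 0.995, 0.001], [0.995, -0.095, -0.0], [-0.0, 0.001, -1.0]]
wrist_force: [0.7, -0.2, -0.3]
opening: 1.006
```

```bash
python3 - <<'E'
from h import *
st(); snap("wrist")
snap("wrist","w2")
r=env.find_in("wrist","ink_tin"); print(r[:2]); st()
plan((562,9.7,110),1.656,n=5)
E
```

```text
t 4.62 [490.1 -41.8 195.8] ang 1.476 zax [ 0. -0. -1.] F [ 0.7 -0.2 -0.3] op 1.006 q [ 0.57  0.42 -0.8   2.09  0.42  0.8   0.98]
[{'centre': [557.8, 7.3, 36.2], 'p': 0.82}]
t 4.78 [490.3 -40.7 195.8] ang 1.474 zax [ 0.  0. -1.] F [ 0.6 -0.6  0.3] op 0.998 q [ 0.57  0.42 -0.8   2.09  0.42  0.8   0.98]
from [490.3 -40.7 195.8] ang 1.474 d [ 71.7  50.4 -85.8] rv [ 0.   -0.   -0.18] t 4.78
max [0.0172, 0.0363] 
[{"travel": [0.0114, 0.0133, 0.0172], "turn": [0.0002, -0.0002, -0.0363]}, {"travel": [0.0109, 0.0137, 0.0172], "turn": [0.0002, -0.0002, -0.0363]}, {"travel": [0.0104, 0.0141, 0.0172], "turn": [0.0002, -0.0002, -0.0363]}, {"travel": [0.0099, 0.0145, 0.0172], "turn": [0.0002, -0.0002, -0.0363]}, {"travel": [0.0094, 0.0148, 0.0172], "turn": [0.0002, -0.0002, -0.0363]}]
```

View pics/w2.png

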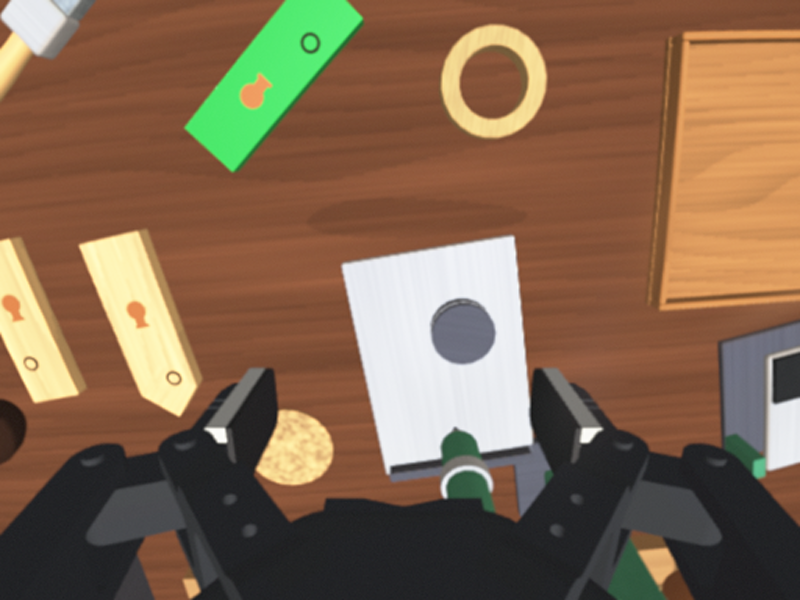

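```bash
python3 - <<'E'
from h import *
im=snap("wrist","w3",(200,130,370,340),None); st()
p=env.camera_params("wrist")
k=0.64
for nm,L,z in [("platen",[(342,264),(514,236),(533,440),(388,470)],10),("pin",[(455,431)],36),("tin",[(463,331)],30),("cork",[(292,447)],4)]:
    print(nm,plane(p,np.array(L)*k-0.2,z).tolist())
o=np.array([649.6,-2.3]);y=.085;R=np.array([[np.cos(y),-np.sin(y)],[np.sin(y),np.cos(y)]])
def W(x,yy,z): return [*(o+R@[x,yy]),z]
print(proj(p,[W(0,0,36),W(-160,75,10),W(-160,-75,10),W(62,-75,10),W(50,75,24),W(0,0,10)])/k)
E
```

```text
t 4.83 [489.6 -42.4 195.5] ang 1.471 zax [-0. -0. -1.] F [-0.4 -0.5  0. ] op 0.997 q [ 0.57  0.42 -0.8   2.09  0.42  0.8   0.98]
platen [[494.58719153826587, -96.02946380837508, 10.0], [484.72877881209087, 52.26749893119546, 10.0], [689.0738688152758, 66.63117882228183, 10.0], [709.7920234358414, -79.73703967505531, 10.0]]
pin [[652.5195524360822, -11.424012000613022, 36.0]]
tin [[558.4086724962555, 1.907210749878864, 30.0]]
cork [[677.9350268680873, -174.01892586536286, 4.0]]
[[464.56 427.05]
 [521.39 233.89]
 [348.21 265.29]
 [396.35 475.5 ]
 [547.15 450.97]
 [460.96 411.42]]
```

View pics/w3.png

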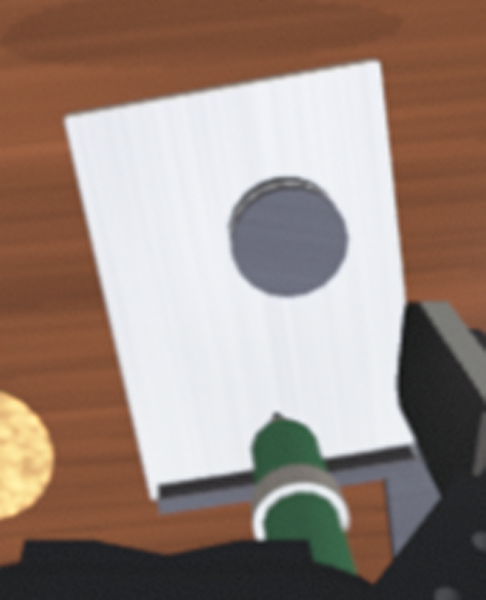

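>>> {"op": "jog_arm", "data": {"motion": [{"travel": [0.011,0.014,0.017],"turn": [0,0,-0.037],"hand": 1},{"travel": [0.01,0.014,0.017],"turn": [0,0,-0.037],"hand": 1},{"travel": [0.01,0.014,0.017],"turn": [0,0,-0.037],"hand": 1},{"travel": [0.01,0.014,0.017],"turn": [0,0,-0.037],"hand": 1},{"travel": [0.009,0.014,0.017],"turn": [0,0,-0.037],"hand": 1}]}}

```text
time: 5.45
ee_pos: [561.1, 4.1, 109.7]
eef_rot: [[-0.084, 0.996, -0.0], [0.996, 0.084, -0.001], [-0.001, -0.0, -1.0]]
wrist_force: [1.2, -0.1, 0.1]
opening: 0.999
```

```bash
python3 - <<'E'
from h import *
snap("wrist"); st(); snap("wrist","w4")
plan((561,6,15),1.656,n=5)
E
```

```text
t 5.5 [562.1   6.  108.1] ang 1.658 zax [-0.  0. -1.] F [ 2.1  2.  -1.5] op 1.0 q [ 0.38  0.62 -0.72  2.02  0.61  0.73  0.93]
from [561.    5.7 108.9] ang 1.657 d [  0.    0.3 -93.9] rv [-0. -0.  0.] t 5.55
max [0.0188, 0.0003] 
[{"travel": [0.0, 0.0, 0.0188], "turn": [-0.0003, -0.0001, 0.0001]}, {"travel": [0.0001, 0.0, 0.0188], "turn": [-0.0003, -0.0001, 0.0001]}, {"travel": [0.0001, 0.0, 0.0188], "turn": [-0.0003, -0.0001, 0.0001]}, {"travel": [0.0001, 0.0, 0.0188], "turn": [-0.0003, -0.0001, 0.0001]}, {"travel": [0.0001, 0.0, 0.0188], "turn": [-0.0003, -0.0001, 0.0001]}]
```

View pics/w4.png

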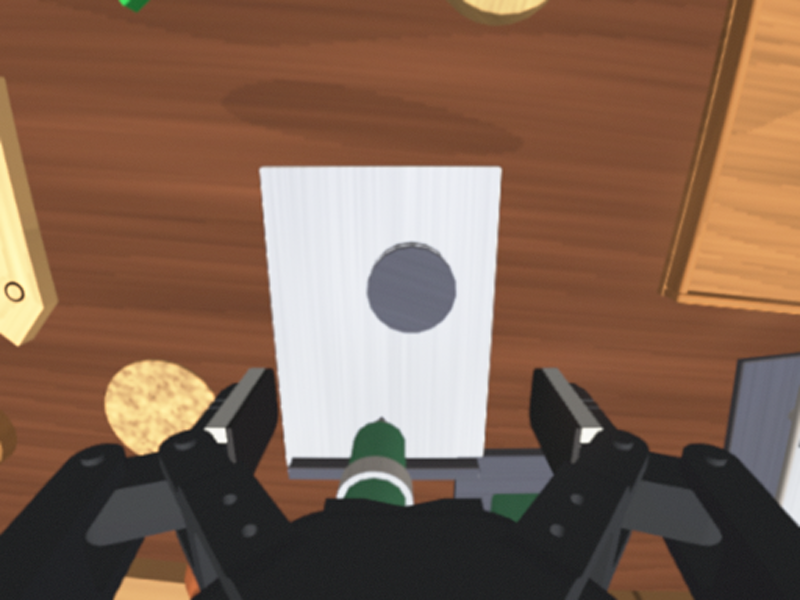

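```bash
python3 - <<'E'
from h import *
p=env.camera_params("wrist")
k=0.64; y=.086;R=np.array([[np.cos(y),-np.sin(y)],[np.sin(y),np.cos(y)]])
P=plane(p,np.array([(261,168),(500,167),(289,464)])*k-0.2,10)[:,:2]
for q,l in zip(P,[(-160,-75),(-160,75),(62,-75)]): print(q-R@l)
print(plane(p,np.array([(381,420)])*k-.2,36),plane(p,np.array([(412,290)])*k-.2,30),plane(p,np.array([(160,405)])*k-.2,4))
E
```

```text
[651.18  -0.31]
[650.77  -1.87]
[647.33   0.28]
[[653.09  -1.31  36.  ]] [[563.    11.18  30.  ]] [[ 677.3  -169.32    4.  ]]
```

>>> {"op": "jog_arm", "data": {"motion": [{"travel": [0,0,0.018],"turn": [0,0,0],"hand": 1},{"travel": [0,0,0.018],"turn": [0,0,0],"hand": 1},{"travel": [0,0,0.018],"turn": [0,0,0],"hand": 1},{"travel": [0,0,0.018],"turn": [0,0,0],"hand": 1},{"travel": [0,0,0.015],"turn": [0,0,0],"hand": 1}]}}

```text
time: 6.18
ee_pos: [560.3, 5.7, 22.2]
eef_rot: [[-0.086, 0.996, -0.001], [0.996, 0.086, -0.0], [0.0, -0.001, -1.0]]
wrist_force: [0.4, 0.3, 0.7]
opening: 0.999
```

>>> {"op": "jog_arm", "data": {"motion": [{"travel": [0,0,0.005],"turn": [0,0,0],"hand": 1},{"travel": [0,0,0.003],"turn": [0,0,0],"hand": 1}]}}

```text
time: 6.42
ee_pos: [560.7, 5.9, 15.3]
eef_rot: [[-0.086, 0.996, -0.0], [0.996, 0.086, 0.0], [0.0, -0.0, -1.0]]
wrist_force: [-0.2, -0.8, 0.8]
opening: 0.998
```

>>> {"op": "jog_arm", "data": {"motion": [{"travel": [0,0,0],"turn": [0,0,0],"hand": -1},{"travel": [0,0,0],"turn": [0,0,0],"hand": -1},{"travel": [0,0,0],"turn": [0,0,0],"hand": -1},{"travel": [0,0,0],"turn": [0,0,0],"hand": -1},{"travel": [0,0,0],"turn": [0,0,0],"hand": -1}], "squeeze": 40}}

```text
time: 7.05
ee_pos: [560.6, 5.7, 15.6]
eef_rot: [[-0.086, 0.996, 0.0], [0.996, 0.086, -0.0], [-0.0, 0.0, -1.0]]
wrist_force: [-0.4, 0.8, 0.6]
opening: 0.001
```

>>> {"op": "jog_arm", "data": {"motion": [{"travel": [0,0,0],"turn": [0,0,0],"hand": -1},{"travel": [0,0,0],"turn": [0,0,0],"hand": -1}]}}

```text
time: 7.3
ee_pos: [560.6, 5.8, 15.6]
eef_rot: [[-0.086, 0.996, -0.0], [0.996, 0.086, 0.0], [0.0, -0.0, -1.0]]
wrist_force: [0.8, -0.3, 0.3]
opening: -0.0
```

```bash
python3 - <<'E'
from h import *
st(); snap("wrist","w5")
E
```

```text
t 7.3 [560.6   5.8  15.6] ang 1.657 zax [-0.  0. -1.] F [ 0.8 -0.3  0.3] op -0.0 q [ 0.28  0.73 -0.58  2.08  0.78  0.55  0.78]
```

View pics/w5.png

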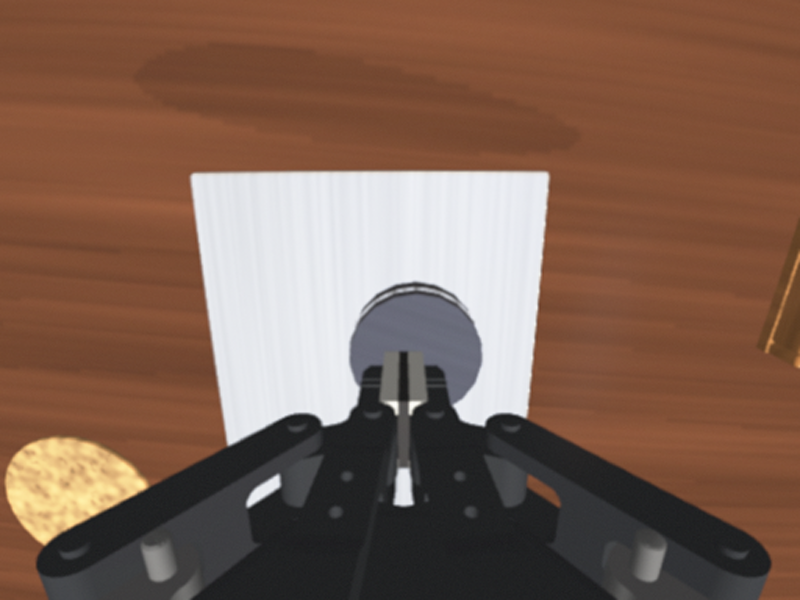

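```bash
python3 - <<'E'
from h import *
p=env.camera_params("wrist"); k=.64
print(proj(p,[[560.6,5.8,15.6],[560.6,5.8,30],[560.6,5.8,34.6]])/k)
for z in (4,10,20,30,40): print(z,plane(p,np.array([(415,352),(350,352),(482,352)])*k,z))
for z in (10,30,40): print('platen near',z,plane(p,np.array([(192,174),(548,172)])*k,z))
st()
E
```

```text
[[403.36 333.61]
 [403.36 346.71]
 [403.35 351.33]]
4 [[574.21  12.6    4.  ]
 [576.97 -18.46   4.  ]
 [571.43  44.66   4.  ]]
10 [[571.52  12.19  10.  ]
 [574.19 -17.9   10.  ]
 [568.83  43.24  10.  ]]
20 [[567.03  11.5   20.  ]
 [569.56 -16.96  20.  ]
 [564.49  40.88  20.  ]]
30 [[562.55  10.81  30.  ]
 [564.93 -16.02  30.  ]
 [560.15  38.51  30.  ]]
40 [[558.06  10.13  40.  ]
 [560.3  -15.08  40.  ]
 [555.81  36.15  40.  ]]
platen near 10 [[499.56 -88.21  10.  ]
 [486.14  59.4   10.  ]]
platen near 30 [[498.37 -78.74  30.  ]
 [486.4   52.93  30.  ]]
platen near 40 [[497.77 -74.    40.  ]
 [486.53  49.69  40.  ]]
t 7.35 [560.6   5.7  15.5] ang 1.657 zax [-0. -0. -1.] F [-0.4 -0.2 -0.8] op 0.0 q [ 0.28  0.73 -0.58  2.08  0.78  0.55  0.78]
```

```bash
python3 - <<'E'
from h import *
snap("scene","s1",(220,120,340,210)); 
E
```

```text
(no output)
```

View pics/s1.png

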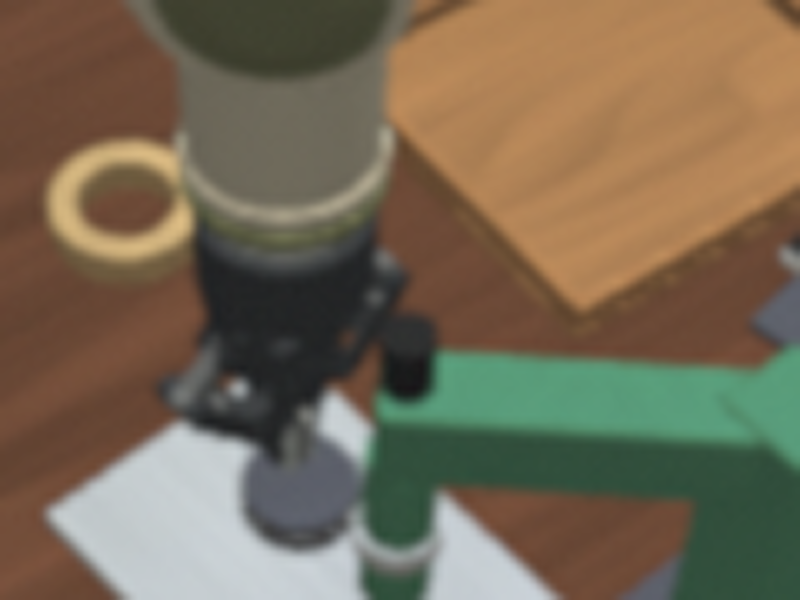

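>>> {"op": "jog_arm", "data": {"motion": [{"travel": [0,0,0.002],"turn": [0,0,0],"hand": -1},{"travel": [0,0,0],"turn": [0,0,0],"hand": -1}]}}

```text
time: 7.65
ee_pos: [560.5, 5.7, 13.4]
eef_rot: [[-0.086, 0.996, -0.0], [0.996, 0.086, -0.0], [-0.0, -0.0, -1.0]]
wrist_force: [0.3, 0.3, -0.4]
opening: 0.0
```

>>> {"op": "jog_arm", "data": {"motion": [{"travel": [0,0,0.001],"turn": [0,0,0],"hand": -1},{"travel": [0,0,0],"turn": [0,0,0],"hand": -1}]}}

```text
time: 7.9
ee_pos: [560.5, 5.7, 12.5]
eef_rot: [[-0.086, 0.996, -0.0], [0.996, 0.086, -0.0], [-0.0, -0.0, -1.0]]
wrist_force: [0.5, 0.6, -0.6]
opening: 0.0
```

>>> {"op": "jog_arm", "data": {"motion": [{"travel": [0.005,0.002,-0.005],"turn": [0,0,0],"hand": 1},{"travel": [0,0,0],"turn": [0,0,0],"hand": 1},{"travel": [0,0,0],"turn": [0,0,0],"hand": 1},{"travel": [0,0,0],"turn": [0,0,0],"hand": 1},{"travel": [0,0,0],"turn": [0,0,0],"hand": 1}]}}

```text
time: 8.52
ee_pos: [562.1, 10.8, 17.5]
eef_rot: [[-0.086, 0.996, -0.0], [0.996, 0.086, -0.0], [-0.0, -0.0, -1.0]]
wrist_force: [-0.5, -0.8, -0.1]
opening: 0.999
```

>>> {"op": "jog_arm", "data": {"motion": [{"travel": [0,0,0.004],"turn": [0,0,0],"hand": 1},{"travel": [0,0,0.004],"turn": [0,0,0],"hand": 1},{"travel": [0,0,0.004],"turn": [0,0,0],"hand": 1},{"travel": [0,0,0.004],"turn": [0,0,0],"hand": 1}]}}

```text
time: 9.02
ee_pos: [562.1, 10.9, 1.2]
eef_rot: [[-0.086, 0.996, -0.0], [0.996, 0.086, -0.0], [0.0, -0.0, -1.0]]
wrist_force: [0.5, -0.4, 0.5]
opening: 0.999
```

```bash
python3 - <<'E'
from h import *
st(); snap("wrist","w6"); snap("scene","s2",(220,120,340,210)); 
E
```

```text
t 9.03 [562.1  10.9   1.2] ang 1.657 zax [-0. -0. -1.] F [ 0.5 -0.4  0.5] op 0.999 q [ 0.25  0.75 -0.56  2.09  0.81  0.53  0.75]
```

View pics/w6.png

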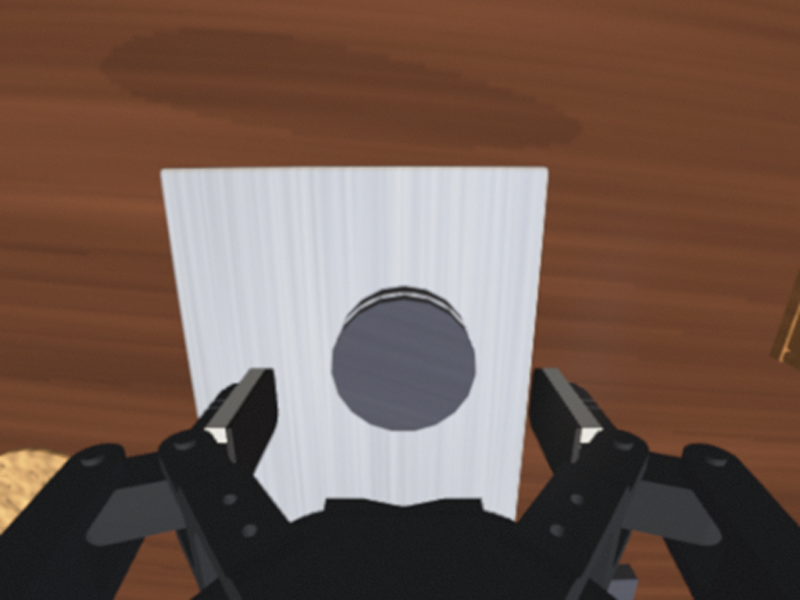

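View pics/s2.png

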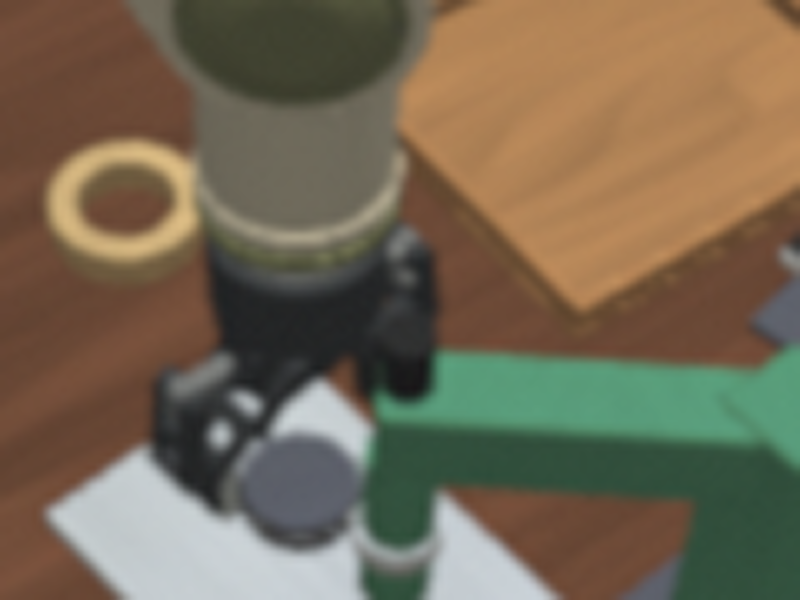

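>>> {"op": "jog_arm", "data": {"motion": [{"travel": [0,0,0.003],"turn": [0,0,0],"hand": 1},{"travel": [0,0,0.003],"turn": [0,0,0],"hand": 1}]}}

```text
time: 9.38
ee_pos: [562.3, 10.9, -4.6]
eef_rot: [[-0.086, 0.996, 0.0], [0.996, 0.086, 0.0], [-0.0, 0.0, -1.0]]
wrist_force: [-0.2, -0.9, -0.5]
opening: 1.0
```

>>> {"op": "jog_arm", "data": {"motion": [{"travel": [0,0,0.003],"turn": [0,0,0],"hand": 1},{"travel": [0,0,0],"turn": [0,0,0],"hand": 1}]}}

```text
time: 9.62
ee_pos: [562.0, 10.8, -7.7]
eef_rot: [[-0.086, 0.996, -0.0], [0.996, 0.086, -0.0], [-0.0, -0.0, -1.0]]
wrist_force: [0.7, 0.7, -0.3]
opening: 0.999
```

>>> {"op": "jog_arm", "data": {"motion": [{"travel": [0,0,0.003],"turn": [0,0,0],"hand": 1},{"travel": [0,0,0],"turn": [0,0,0],"hand": 1}]}}

```text
time: 9.88
ee_pos: [562.1, 10.8, -10.6]
eef_rot: [[-0.086, 0.996, -0.0], [0.996, 0.086, -0.0], [-0.0, -0.0, -1.0]]
wrist_force: [-0.1, 0.1, 1.0]
opening: 0.995
```

>>> {"op": "jog_arm", "data": {"motion": [{"travel": [0,0,0.003],"turn": [0,0,0],"hand": 1},{"travel": [0,0,0],"turn": [0,0,0],"hand": 1}]}}

```text
time: 10.12
ee_pos: [562.1, 10.8, -13.7]
eef_rot: [[-0.086, 0.996, -0.0], [0.996, 0.086, -0.0], [-0.0, -0.0, -1.0]]
wrist_force: [0.4, 0.4, -0.4]
opening: 0.999
```

>>> {"op": "jog_arm", "data": {"motion": [{"travel": [0,0,0],"turn": [0,0,0],"hand": 0.5},{"travel": [0,0,0],"turn": [0,0,0],"hand": 0.4},{"travel": [0,0,0],"turn": [0,0,0],"hand": 0.3}], "squeeze": 30}}

```text
time: 10.5
ee_pos: [562.2, 10.9, -13.3]
eef_rot: [[-0.086, 0.996, 0.0], [0.996, 0.086, 0.0], [0.0, 0.0, -1.0]]
wrist_force: [-0.8, -0.2, 1.3]
opening: 0.648
```

>>> {"op": "jog_arm", "data": {"motion": [{"travel": [0,0,0],"turn": [0,0,0],"hand": -1},{"travel": [0,0,0],"turn": [0,0,0],"hand": -1},{"travel": [0,0,0],"turn": [0,0,0],"hand": -1},{"travel": [0,0,0],"turn": [0,0,0],"hand": -1}]}}

```text
time: 11.0
ee_pos: [562.3, 10.9, -12.9]
eef_rot: [[-0.086, 0.996, 0.0], [0.996, 0.086, -0.0], [-0.0, 0.0, -1.0]]
wrist_force: [-1.7, -0.9, 5.7]
opening: 0.632
```

```bash
python3 - <<'E'
from h import *
st(); snap("wrist","w7"); 
E
```

```text
t 11.0 [562.3  10.9 -12.9] ang 1.657 zax [ 0. -0. -1.] F [-1.7 -0.9  5.7] op 0.632 q [ 0.24  0.77 -0.53  2.09  0.84  0.5   0.72]
```

View pics/w7.png

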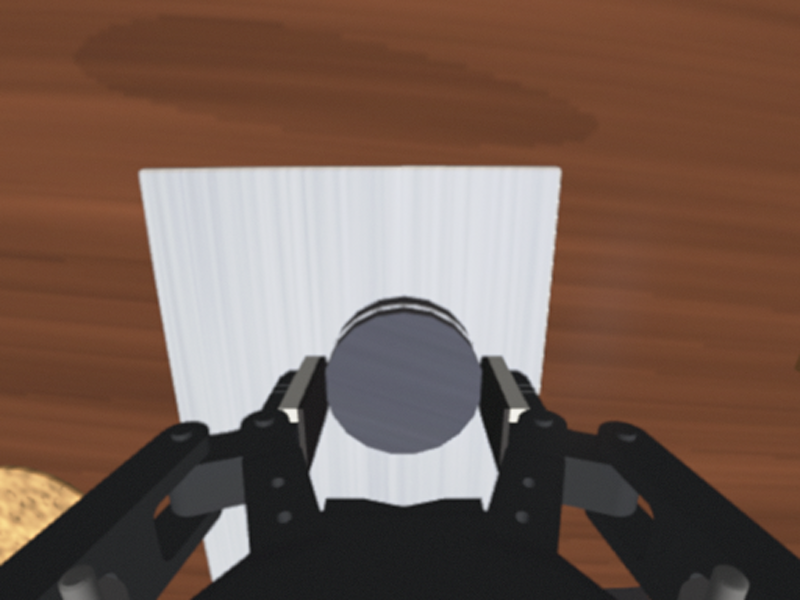

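>>> {"op": "jog_arm", "data": {"motion": [{"travel": [0,0,-0.005],"turn": [0,0,0],"hand": -1},{"travel": [0,0,-0.02],"turn": [0,0,0],"hand": -1},{"travel": [0,0,-0.03],"turn": [0,0,0],"hand": -1},{"travel": [0,0,-0.03],"turn": [0,0,0],"hand": -1},{"travel": [0,0,-0.005],"turn": [0,0,0],"hand": -1}], "squeeze": 50}}

```text
time: 11.68
ee_pos: [563.1, 10.9, 78.2]
eef_rot: [[-0.086, 0.996, 0.003], [0.996, 0.086, 0.0], [-0.0, 0.003, -1.0]]
wrist_force: [0.7, -0.2, -1.1]
opening: 0.617
```

>>> {"op": "jog_arm", "data": {"motion": [{"travel": [-0.036,0,0],"turn": [0,0,0],"hand": -1},{"travel": [-0.036,0,0],"turn": [0,0,0],"hand": -1},{"travel": [-0.036,0,0],"turn": [0,0,0],"hand": -1},{"travel": [-0.036,0,0],"turn": [0,0,0],"hand": -1},{"travel": [-0.036,0,0],"turn": [0,0,0],"hand": -1}]}}

```text
time: 12.3
ee_pos: [577.1, -169.7, 75.6]
eef_rot: [[-0.086, 0.996, -0.001], [0.996, 0.086, 0.0], [0.0, -0.001, -1.0]]
wrist_force: [-0.1, 1.1, -1.1]
opening: 0.617
```

```bash
python3 - <<'E'
from h import *
env.read_camera("wrist");env.read_camera("wrist");st(); snap("wrist","w8"); p=env.camera_params("wrist"); print(env.find_in("wrist","cork_mat"))
for q in env.regions_of("wrist","cork_mat"):
    cs,_=cv2.findContours(q['pixels'].astype(np.uint8),0,1); c=max(cs,key=cv2.contourArea); 
    P=plane(p,c[:,0],4).astype(np.float32); print(q['p'],cv2.minEnclosingCircle(P[:,:2]))
plan((685,-167,75),1.656,n=5)
E
```

```text
t 12.4 [ 576.6 -173.8   74.9] ang 1.651 zax [-0. -0. -1.] F [ 0.2 -0.9 -1.1] op 0.617 q [ 0.65  0.7  -0.7   1.95  0.67  0.73  1.2 ]
[{'centre': [521.9, -278.4, 10.0], 'p': 0.73}, {'centre': [700.9, -163.3, 3.9], 'p': 0.68}]Traceback (most recent call last):
  File "<stdin>", line 5, in <module>
cv2.error: OpenCV(4.12.0) /io/opencv/modules/imgproc/src/shapedescr.cpp:201: error: (-215:Assertion failed) count >= 0 && (depth == CV_32F || depth == CV_32S) in function 'minEnclosingCircle'
```

View pics/w8.png

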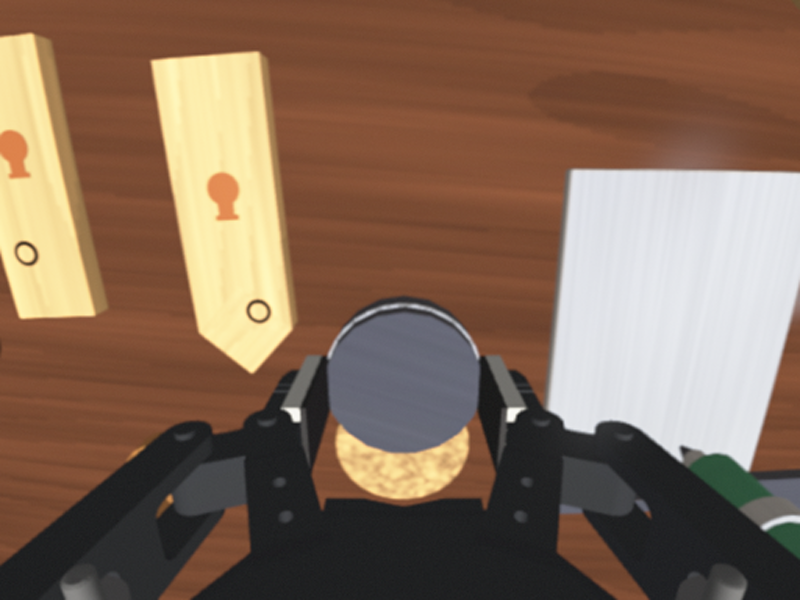

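```bash
python3 - <<'E'
from h import *
p=env.camera_params("wrist");st()
P=plane(p,np.array([(336,437),(341,465),(362,488),(402,500),(445,487),(466,460),(470,437)])*.64-.2,4)[:,:2]
from scipy.optimize import least_squares
r=least_squares(lambda c:np.hypot(*(P-c).T)-45,[685,-167]);print(r.x,r.fun)
plan((*r.x,75),1.656,n=5)
E
```

```text
t 12.55 [ 577.2 -167.8   75.9] ang 1.657 zax [-0.  0. -1.] F [ 0.9  0.4 -0.8] op 0.618 q [ 0.65  0.7  -0.7   1.96  0.67  0.73  1.2 ]
[ 688.51 -158.51] [ 0.78  0.37  0.05  0.13  0.05 -0.01  1.14]
from [ 577.2 -167.8   75.9] ang 1.657 d [111.3   9.3  -0.9] rv [-0. -0.  0.] t 12.55
max [0.0223, 0.0002] 
[{"travel": [-0.0001, 0.0223, 0.0002], "turn": [-0.0002, -0.0002, 0.0002]}, {"travel": [-0.0001, 0.0223, 0.0002], "turn": [-0.0002, -0.0002, 0.0002]}, {"travel": [-0.0001, 0.0223, 0.0002], "turn": [-0.0002, -0.0002, 0.0002]}, {"travel": [-0.0001, 0.0223, 0.0002], "turn": [-0.0002, -0.0002, 0.0002]}, {"travel": [-0.0001, 0.0223, 0.0002], "turn": [-0.0002, -0.0002, 0.0002]}]
```

>>> {"op": "jog_arm", "data": {"motion": [{"travel": [0,0.02,0],"turn": [0,0,0],"hand": -1},{"travel": [0,0.02,0],"turn": [0,0,0],"hand": -1},{"travel": [0,0,0],"turn": [0,0,0],"hand": -1},{"travel": [0,0,0],"turn": [0,0,0],"hand": -1},{"travel": [0,0,0],"turn": [0,0,0],"hand": -1}]}}

```text
time: 13.18
ee_pos: [616.6, -164.8, 76.4]
eef_rot: [[-0.087, 0.996, -0.001], [0.996, 0.087, -0.0], [-0.0, -0.001, -1.0]]
wrist_force: [-0.3, 0.2, -0.7]
opening: 0.612
```

```bash
python3 - <<'E'
from h import *
st(); snap("wrist","w9"); st()
E
```

```text
t 13.18 [ 616.6 -164.8   76.4] ang 1.658 zax [-0. -0. -1.] F [-0.3  0.2 -0.7] op 0.612 q [ 0.62  0.73 -0.7   1.87  0.66  0.78  1.21]
t 13.22 [ 616.8 -165.    76.5] ang 1.657 zax [-0. -0. -1.] F [ 1.  -0.1 -1.5] op 0.616 q [ 0.62  0.73 -0.7   1.87  0.66  0.78  1.21]
```

View pics/w9.png

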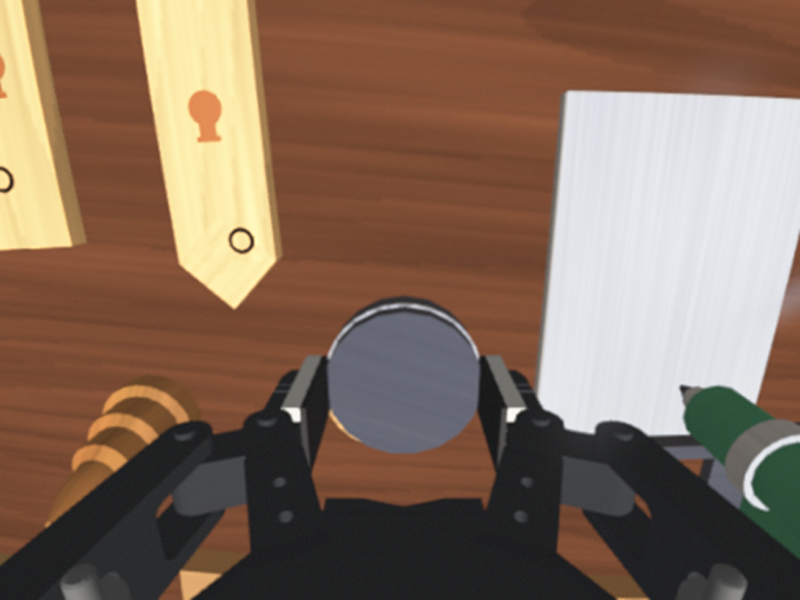

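```bash
python3 - <<'E'
from h import *
p=env.camera_params("wrist");k=.64
for c in [(685,-167),(688,-159),(682,-164)]:
    a=np.linspace(0,6.28,25)[:-1]; print(c,(proj(p,np.c_[c[0]+45*np.cos(a),c[1]+45*np.sin(a),0*a+4])/k).round(0)[::3].tolist())
print(plane(p,np.array([(565,91)])*k-.2,10), plane(p,np.array([(682,387)])*k-.2,36))
y=.086;R=np.array([[np.cos(y),-np.sin(y)],[np.sin(y),np.cos(y)]]);print(np.array([650,-1.5])+R@[-160,-75])
im=cv2.imread('pics/w9.png')[370:470,300:500]; cv2.imwrite('pics/w9c.png',cv2.resize(im,None,fx=4,fy=4))
E
```

```text
(685, -167) [[386.0, 447.0], [434.0, 434.0], [460.0, 394.0], [445.0, 348.0], [397.0, 324.0], [345.0, 339.0], [322.0, 383.0], [340.0, 427.0]]
(688, -159) [[397.0, 452.0], [445.0, 439.0], [471.0, 399.0], [457.0, 353.0], [409.0, 330.0], [357.0, 345.0], [334.0, 388.0], [352.0, 431.0]]
(682, -164) [[391.0, 444.0], [439.0, 431.0], [465.0, 390.0], [451.0, 344.0], [402.0, 320.0], [350.0, 335.0], [327.0, 379.0], [345.0, 423.0]]
[[499.35 -89.81  10.  ]] [[652.43   0.48  36.  ]]
[497.03 -89.97]
```

View pics/w9c.png

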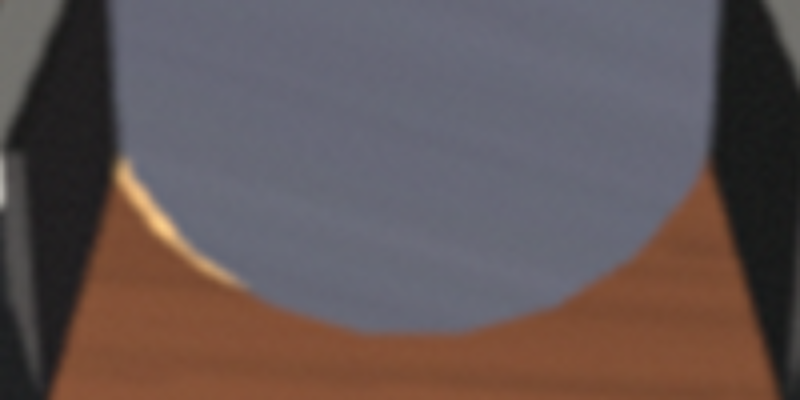

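>>> {"op": "jog_arm", "data": {"motion": [{"travel": [-0.002,0.017,0],"turn": [0,0,0],"hand": -1},{"travel": [-0.002,0.017,0],"turn": [0,0,0],"hand": -1},{"travel": [-0.002,0.017,0],"turn": [0,0,0],"hand": -1},{"travel": [-0.002,0.017,0],"turn": [0,0,0],"hand": -1},{"travel": [0,0,0.03],"turn": [0,0,0],"hand": -1}]}}

```text
time: 13.85
ee_pos: [688.7, -167.1, 48.3]
eef_rot: [[-0.086, 0.996, 0.005], [0.996, 0.086, -0.0], [-0.001, 0.005, -1.0]]
wrist_force: [-0.1, 0.1, -2.0]
opening: 0.614
```

>>> {"op": "jog_arm", "data": {"motion": [{"travel": [0,0,0.02],"turn": [0,0,0],"hand": -1},{"travel": [0,0,0.02],"turn": [0,0,0],"hand": -1},{"travel": [0,0,0.01],"turn": [0,0,0],"hand": -1},{"travel": [0,0,0],"turn": [0,0,0],"hand": -1}]}}

```text
time: 14.35
ee_pos: [685.6, -167.0, -4.2]
eef_rot: [[-0.086, 0.996, -0.001], [0.996, 0.086, 0.0], [0.0, -0.001, -1.0]]
wrist_force: [-0.9, 0.5, -1.0]
opening: 0.613
```

```bash
python3 - <<'E'
from h import *
st();plan((685,-167,-18),1.656,n=5)
E
```

```text
t 14.35 [ 685.6 -167.    -4.2] ang 1.657 zax [-0.  0. -1.] F [-0.9  0.5 -1. ] op 0.613 q [ 0.53  0.89 -0.63  1.74  0.73  0.76  1.19]
from [ 685.6 -167.    -4.2] ang 1.657 d [ -0.6   0.  -13.8] rv [-0. -0.  0.] t 14.35
max [0.0028, 0.0002] 
[{"travel": [0.0, -0.0001, 0.0028], "turn": [-0.0002, -0.0001, 0.0002]}, {"travel": [0.0, -0.0001, 0.0028], "turn": [-0.0002, -0.0001, 0.0002]}, {"travel": [0.0, -0.0001, 0.0028], "turn": [-0.0002, -0.0001, 0.0002]}, {"travel": [0.0, -0.0001, 0.0028], "turn": [-0.0002, -0.0001, 0.0002]}, {"travel": [0.0, -0.0001, 0.0028], "turn": [-0.0002, -0.0001, 0.0002]}]
```

>>> {"op": "jog_arm", "data": {"motion": [{"travel": [0,0,0.004],"turn": [0,0,0],"hand": -1},{"travel": [0,0,0.004],"turn": [0,0,0],"hand": -1},{"travel": [0,0,0.004],"turn": [0,0,0],"hand": -1},{"travel": [0,0,0.002],"turn": [0,0,0],"hand": -1},{"travel": [0,0,0],"turn": [0,0,0],"hand": -1}]}}

```text
time: 14.98
ee_pos: [685.9, -167.1, -17.6]
eef_rot: [[-0.086, 0.996, -0.0], [0.996, 0.086, 0.0], [0.0, -0.0, -1.0]]
wrist_force: [0.5, -1.2, -1.1]
opening: 0.614
```

>>> {"op": "jog_arm", "data": {"motion": [{"travel": [0,0,0.001],"turn": [0,0,0],"hand": -1},{"travel": [0,0,0],"turn": [0,0,0],"hand": -1}]}}

```text
time: 15.22
ee_pos: [686.0, -167.1, -18.4]
eef_rot: [[-0.086, 0.996, 0.0], [0.996, 0.086, -0.0], [-0.0, 0.0, -1.0]]
wrist_force: [1.6, -0.5, -0.9]
opening: 0.615
```

Release (opening gradually) and lift.

>>> {"op": "jog_arm", "data": {"motion": [{"travel": [0,0,0.001],"turn": [0,0,0],"hand": -1},{"travel": [0,0,0],"turn": [0,0,0],"hand": 0.5},{"travel": [0,0,0],"turn": [0,0,0],"hand": 0.8},{"travel": [0,0,0],"turn": [0,0,0],"hand": 0.8},{"travel": [0,0,0],"turn": [0,0,0],"hand": 0.8}]}}

```text
time: 15.85
ee_pos: [686.0, -167.2, -19.5]
eef_rot: [[-0.086, 0.996, -0.0], [0.996, 0.086, 0.0], [0.0, -0.0, -1.0]]
wrist_force: [0.3, 0.1, 0.6]
opening: 0.901
```

>>> {"op": "jog_arm", "data": {"motion": [{"travel": [0,0,-0.01],"turn": [0,0,0],"hand": 0.8},{"travel": [0,0,-0.03],"turn": [0,0,0],"hand": 0.8},{"travel": [0,0,-0.05],"turn": [0,0,0],"hand": 0.8},{"travel": [0,-0.05,-0.05],"turn": [0,0,0],"hand": 1},{"travel": [0,-0.05,-0.02],"turn": [0,0,0],"hand": 1}]}}

```text
time: 16.48
ee_pos: [592.7, -174.7, 137.7]
eef_rot: [[-0.087, 0.996, 0.004], [0.996, 0.087, -0.001], [-0.001, 0.004, -1.0]]
wrist_force: [0.3, -0.4, 0.3]
opening: 0.997
```

```bash
python3 - <<'E'
from h import *
for i in range(4): env.read_camera("top")
st(); snap("wrist","w10"); st()
p=env.camera_params("top")
for n in ["plaque_middle","plaque_large","ink_tin"]:
    print(n,[(q['centre'],q['p']) for q in env.find_in("top",n)[:3]])
env.read_camera("top")
snap("top","t2",(250,110,420,240))
E
```

```text
t 16.68 [ 592.  -176.   136.2] ang 1.656 zax [ 0. -0. -1.] F [ 1.1 -0.2  0. ] op 0.998 q [ 0.69  0.65 -0.76  1.88  0.59  0.85  1.29]
t 16.73 [ 592.7 -175.6  135.6] ang 1.657 zax [ 0. -0. -1.] F [1.1 0.2 0.2] op 1.003 q [ 0.69  0.65 -0.76  1.88  0.59  0.85  1.29]
plaque_middle [([336.4, -122.2, 13.1], 0.67)]
plaque_large [([490.5, -268.7, 13.8], 0.82)]
ink_tin [([686.8, -162.8, 17.2], 0.47)]
```

View pics/w10.png

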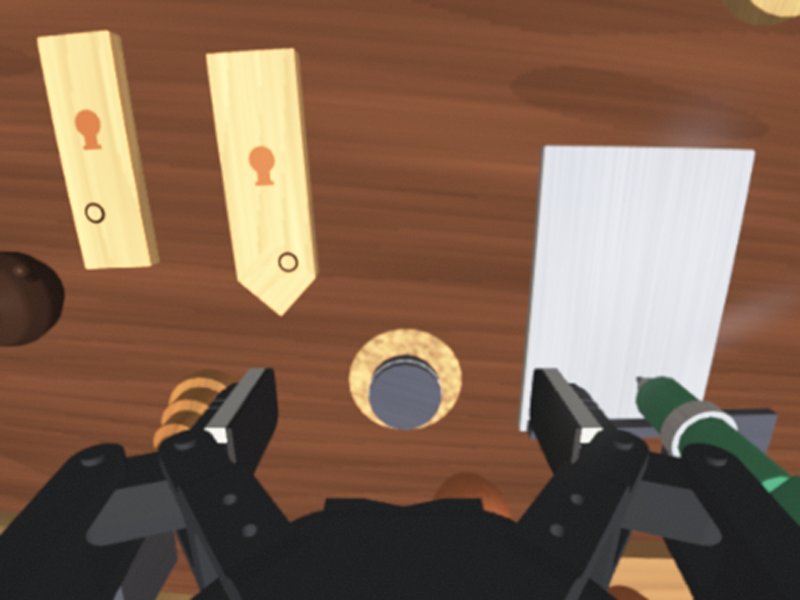

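View pics/t2.png

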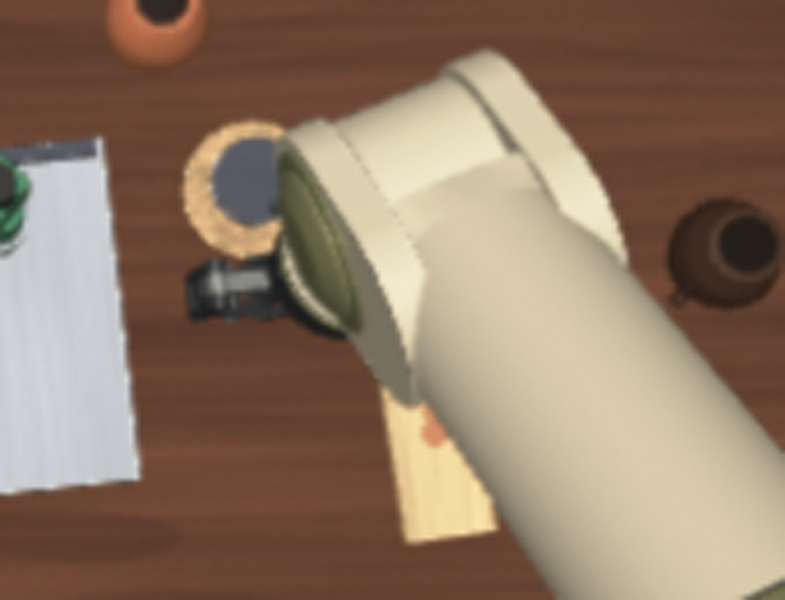

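```bash
python3 - <<'E'
from h import *
p=env.camera_params("wrist");k=.64;st()
print("tin",plane(p,np.array([(405,394),(369,394),(441,394)])*k-.2,24)); 
from scipy.optimize import least_squares
P=plane(p,np.array([(349,380),(360,352),(382,335),(405,329),(430,333),(452,354),(462,378),(452,406),(360,408)])*k-.2,4)[:,:2]
r=least_squares(lambda c:np.hypot(*(P-c[:2]).T)-c[2],[685,-167,45]);print(r.x)
k=.64
mid=[(38,38),(109,31),(148,264),(87,270),(95,213)]
lar=[(207,54),(294,49),(314,275),(280,316),(238,280),(288,262)]
for L in (mid,lar): print(plane(p,np.array(L)*k-.2,14)[:,:2].tolist())
E
```

```text
t 16.98 [ 592.7 -174.8  134.2] ang 1.657 zax [-0.  0. -1.] F [-0.3  0.4  0.3] op 0.997 q [ 0.69  0.65 -0.76  1.88  0.59  0.85  1.29]
tin [[ 685.06 -165.37   24.  ]
 [ 687.47 -192.3    24.  ]
 [ 682.71 -138.44   24.  ]]
[ 685.07 -164.86   44.22]
[[458.68047320862166, -423.82086309249024], [452.7522798298817, -374.88574550797523], [603.7952615022799, -358.2529187192387], [612.1743784771046, -404.9802255338748], [569.9626025687521, -394.2265308358776]]
[[462.91726636834017, -311.10412148112016], [456.24671139491494, -255.70724314884805], [601.6006510251945, -237.95214073907027], [634.8829575374353, -262.09297183933944], [610.0739897898969, -292.6611812202391], [593.7091317334356, -256.6693290196797]]
```

```bash
python3 - <<'E'
from h import *
plan((470,-397,110),1.683,n=5)
E
```

```text
from [ 592.7 -174.8  134.2] ang 1.657 d [-122.7 -222.2  -24.2] rv [-0.   -0.   -0.03] t 16.98
max [0.0422, 0.0051] 
[{"travel": [-0.0422, -0.0283, 0.0048], "turn": [-0.0001, -0.0002, -0.0051]}, {"travel": [-0.042, -0.0285, 0.0048], "turn": [-0.0001, -0.0002, -0.0051]}, {"travel": [-0.0419, -0.0287, 0.0048], "turn": [-0.0001, -0.0002, -0.0051]}, {"travel": [-0.0417, -0.0289, 0.0048], "turn": [-0.0001, -0.0002, -0.0051]}, {"travel": [-0.0416, -0.0291, 0.0048], "turn": [-0.0001, -0.0002, -0.0051]}]
```

>>> {"op": "jog_arm", "data": {"motion": [{"travel": [-0.042,-0.028,0.005],"turn": [0,0,-0.005],"hand": 1},{"travel": [-0.042,-0.028,0.005],"turn": [0,0,-0.005],"hand": 1},{"travel": [-0.042,-0.029,0.005],"turn": [0,0,-0.005],"hand": 1},{"travel": [-0.042,-0.029,0.005],"turn": [0,0,-0.005],"hand": 1},{"travel": [-0.042,-0.029,0.005],"turn": [0,0,-0.005],"hand": 1}]}}

```text
time: 17.6
ee_pos: [469.6, -399.2, 109.1]
eef_rot: [[-0.112, 0.994, -0.0], [0.994, 0.112, 0.001], [0.001, 0.0, -1.0]]
wrist_force: [0.5, 0.9, -0.2]
opening: 0.998
```

>>> {"op": "jog_arm", "data": {"motion": [{"travel": [0,0,0],"turn": [0,0,0],"hand": 1},{"travel": [0,0,0],"turn": [0,0,0],"hand": 1},{"travel": [0,0,0],"turn": [0,0,0],"hand": 1}]}}

```text
time: 17.98
ee_pos: [471.2, -396.5, 109.9]
eef_rot: [[-0.113, 0.994, 0.001], [0.994, 0.113, 0.001], [0.001, 0.001, -1.0]]
wrist_force: [-0.2, 1.1, 0.7]
opening: 1.001
```

```bash
python3 - <<'E'
from h import *
st(); snap("wrist","w11"); st()
E
```

```text
t 17.98 [ 471.2 -396.5  109.9] ang 1.684 zax [ 0.  0. -1.] F [-0.2  1.1  0.7] op 1.001 q [ 1.1   0.68 -0.76  1.9   0.64  0.82  1.68]
t 18.02 [ 471.2 -396.6  109.9] ang 1.685 zax [ 0.  0. -1.] F [ 0.8 -0.4 -0.4] op 1.003 q [ 1.1   0.68 -0.76  1.9   0.64  0.82  1.68]
```

View pics/w11.png

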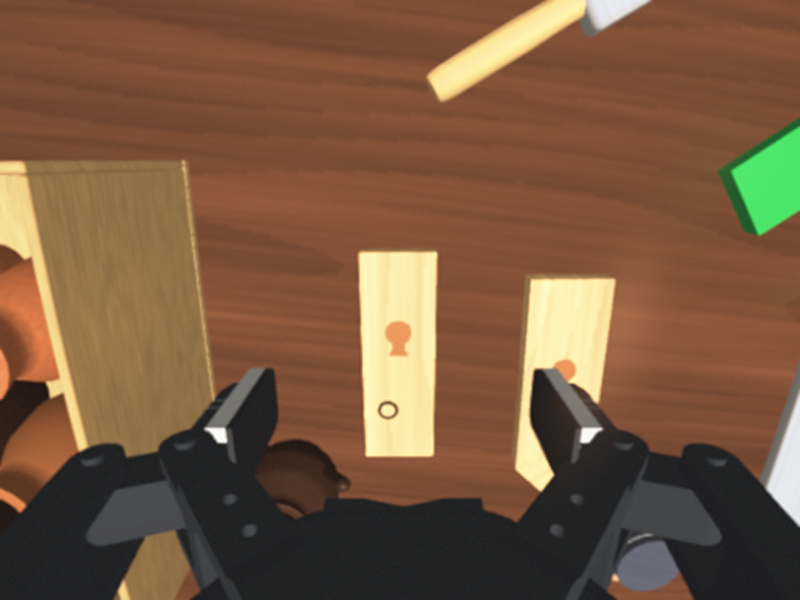

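```bash
python3 - <<'E'
from h import *
p=env.camera_params("wrist");k=.64
P=plane(p,np.array([(359,252),(437,251),(434,456),(366,457),(388,410)])*k-.2,14)[:,:2]; print(P)
c=P[:4].mean(0); t=(P[0]+P[1])/2; h=(P[2]+P[3])/2; yaw=np.arctan2(*(h-t)[::-1]); print(c,yaw,np.linalg.norm(h-t))
R=np.array([[np.cos(yaw),-np.sin(yaw)],[np.sin(yaw),np.cos(yaw)]]); print("c from ring",P[4]-R@[37.5,-8]); 
for z in (0,60,100): print(plane(p,np.array([(185,160),(213,385)])*k,z))
g=c+R@[-55,0]; print(g); plan((*g,60),1.684)
E
```

```text
[[ 456.63 -427.18]
 [ 450.22 -377.33]
 [ 605.31 -358.  ]
 [ 612.12 -408.79]
 [ 569.78 -396.52]]
[ 531.07 -392.83] 0.12086547038486635 156.43488576886966
c from ring [ 531.59 -393.1 ]
[[ 411.91 -545.92   -0.  ]
 [ 573.47 -529.12    0.  ]]
[[ 409.26 -516.69   60.  ]
 [ 537.33 -503.37   60.  ]]
[[ 407.49 -497.2   100.  ]
 [ 513.23 -486.2   100.  ]]
[ 476.47 -399.46]
from [ 471.2 -396.6  109.9] ang 1.685 d [  5.3  -2.9 -49.9] rv [ 0. -0.  0.] t 18.02
max [0.01, 0.0001] 
[{"travel": [-0.0007, 0.001, 0.01], "turn": [0.0001, -0.0001, 0.0001]}, {"travel": [-0.0007, 0.001, 0.01], "turn": [0.0001, -0.0001, 0.0001]}, {"travel": [-0.0007, 0.001, 0.01], "turn": [0.0001, -0.0001, 0.0001]}, {"travel": [-0.0007, 0.001, 0.01], "turn": [0.0001, -0.0001, 0.0001]}, {"travel": [-0.0007, 0.001, 0.01], "turn": [0.0001, -0.0001, 0.0001]}]
```

>>> {"op": "jog_arm", "data": {"motion": [{"travel": [-0.002,0.002,0.02],"turn": [0,0,-0.006],"hand": 0.7},{"travel": [-0.002,0.002,0.02],"turn": [0,0,0],"hand": 0.7},{"travel": [0,0.001,0.03],"turn": [0,0,0],"hand": 0.7},{"travel": [0,0,0.03],"turn": [0,0,0],"hand": 0.7},{"travel": [0,0,0.015],"turn": [0,0,0],"hand": 0.7}]}}

```text
time: 18.65
ee_pos: [474.5, -400.5, -8.0]
eef_rot: [[-0.118, 0.993, -0.003], [0.993, 0.118, 0.002], [0.002, -0.002, -1.0]]
wrist_force: [-0.4, 0.1, 0.5]
opening: 0.851
```

>>> {"op": "jog_arm", "data": {"motion": [{"travel": [0,0,0.007],"turn": [0,0,0],"hand": 0.7},{"travel": [0,0,0.004],"turn": [0,0,0],"hand": 0.7},{"travel": [0,0,0],"turn": [0,0,0],"hand": 0.7},{"travel": [0,0,0],"turn": [0,0,0],"hand": 0.7}]}}

```text
time: 19.15
ee_pos: [475.7, -401.8, -15.5]
eef_rot: [[-0.117, 0.993, 0.001], [0.993, 0.117, -0.001], [-0.001, 0.001, -1.0]]
wrist_force: [-0.6, 0.0, 0.2]
opening: 0.846
```

```bash
python3 - <<'E'
from h import *
st(); snap("wrist","w12"); st()
E
```

```text
t 19.15 [ 475.7 -401.8  -15.5] ang 1.688 zax [ 0. -0. -1.] F [-0.6  0.   0.2] op 0.846 q [ 1.    0.84 -0.61  1.95  0.82  0.62  1.53]
t 19.2 [ 475.7 -401.7  -15.6] ang 1.688 zax [ 0. -0. -1.] F [-0.8 -0.6  0.3] op 0.852 q [ 1.    0.84 -0.61  1.95  0.82  0.62  1.53]
```

View pics/w12.png

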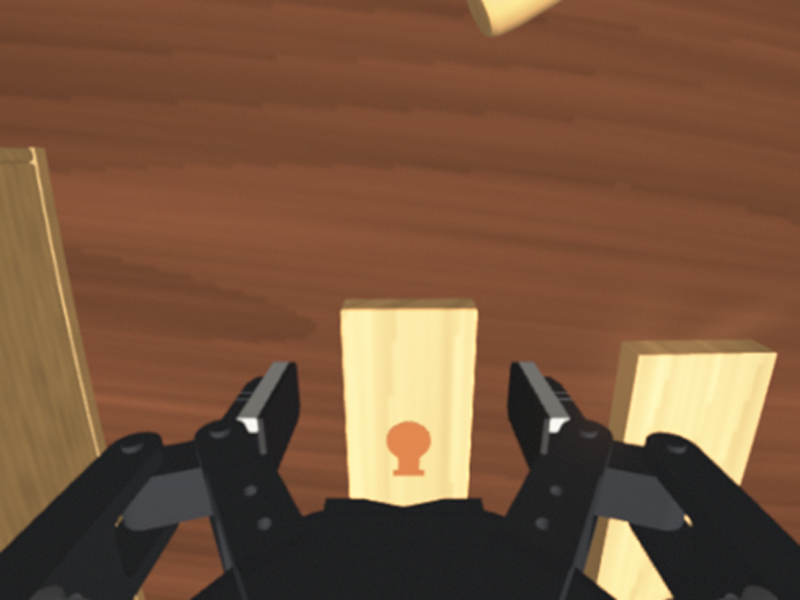

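>>> {"op": "jog_arm", "data": {"motion": [{"travel": [0.002,0,0.003],"turn": [0,0,0],"hand": 0.6},{"travel": [0,0,0],"turn": [0,0,0],"hand": 0.5},{"travel": [0,0,0],"turn": [0,0,0],"hand": 0.3},{"travel": [0,0,0],"turn": [0,0,0],"hand": 0.2},{"travel": [0,0,0],"turn": [0,0,0],"hand": -1}], "squeeze": 40}}

```text
time: 19.82
ee_pos: [475.2, -399.5, -19.2]
eef_rot: [[-0.117, 0.993, 0.0], [0.993, 0.117, -0.0], [-0.0, 0.0, -1.0]]
wrist_force: [-0.2, -0.2, -0.8]
opening: 0.4
```

>>> {"op": "jog_arm", "data": {"motion": [{"travel": [0,0,0],"turn": [0,0,0],"hand": -1},{"travel": [0,0,0],"turn": [0,0,0],"hand": -1},{"travel": [0,0,0],"turn": [0,0,0],"hand": -1}], "squeeze": 60}}

```text
time: 20.2
ee_pos: [475.2, -399.4, -19.2]
eef_rot: [[-0.117, 0.993, 0.0], [0.993, 0.117, -0.0], [-0.0, 0.0, -1.0]]
wrist_force: [0.3, -0.1, 1.0]
opening: -0.002
```

```bash
python3 - <<'E'
from h import *
st(); snap("wrist","w13"); st()
E
```

```text
t 20.2 [ 475.2 -399.4  -19.2] ang 1.688 zax [ 0. -0. -1.] F [ 0.3 -0.1  1. ] op -0.002 q [ 1.    0.84 -0.61  1.95  0.83  0.62  1.52]
t 20.25 [ 475.2 -399.4  -19.2] ang 1.688 zax [-0. -0. -1.] F [-0.3 -0.9 -1. ] op 0.001 q [ 1.    0.84 -0.61  1.95  0.83  0.62  1.52]
```

View pics/w13.png

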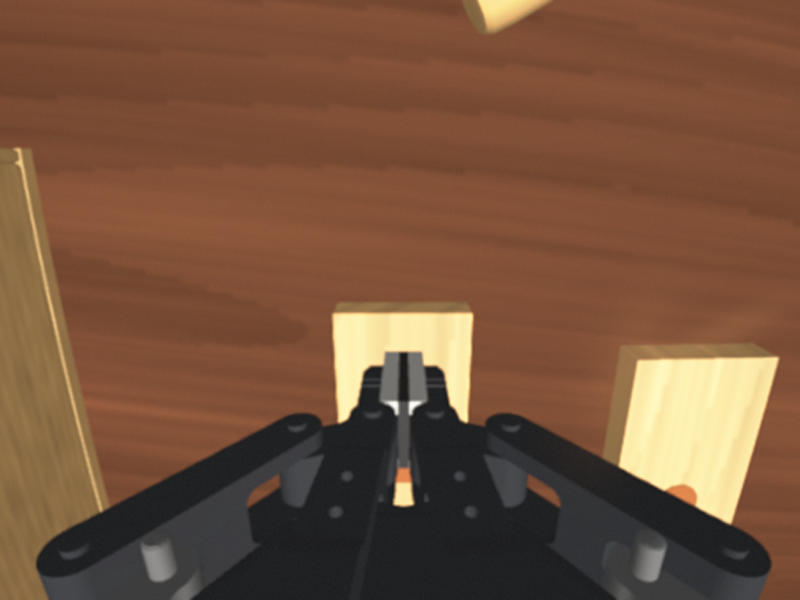

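>>> {"op": "jog_arm", "data": {"motion": [{"travel": [0,0,-0.004],"turn": [0,0,0],"hand": 0.7},{"travel": [0,0,0],"turn": [0,0,0],"hand": 0.7},{"travel": [0,0,0],"turn": [0,0,0],"hand": 0.7},{"travel": [0,0,0],"turn": [0,0,0],"hand": 0.7},{"travel": [0,0,0],"turn": [0,0,0],"hand": 0.7}]}}

```text
time: 20.88
ee_pos: [475.1, -399.4, -15.3]
eef_rot: [[-0.117, 0.993, -0.0], [0.993, 0.117, 0.0], [0.0, -0.0, -1.0]]
wrist_force: [-0.3, 1.1, -0.7]
opening: 0.85
```

>>> {"op": "jog_arm", "data": {"motion": [{"travel": [0,0,0.004],"turn": [0,0,0],"hand": 0.5},{"travel": [0,0,0.005],"turn": [0,0,0],"hand": 0.5},{"travel": [0,0,0],"turn": [0,0,0],"hand": 0.5}]}}

```text
time: 21.25
ee_pos: [474.8, -399.2, -24.9]
eef_rot: [[-0.117, 0.993, -0.001], [0.993, 0.117, 0.001], [0.001, -0.001, -1.0]]
wrist_force: [-0.1, -0.4, 0.9]
opening: 0.749
```

>>> {"op": "jog_arm", "data": {"motion": [{"travel": [0,0,0.004],"turn": [0,0,0],"hand": 0.5},{"travel": [0,0,0],"turn": [0,0,0],"hand": 0.5}]}}

```text
time: 21.5
ee_pos: [475.0, -399.3, -28.6]
eef_rot: [[-0.117, 0.993, -0.0], [0.993, 0.117, 0.0], [0.0, -0.0, -1.0]]
wrist_force: [0.1, -0.2, -1.0]
opening: 0.75
```

>>> {"op": "jog_arm", "data": {"motion": [{"travel": [0,0,0.003],"turn": [0,0,0],"hand": 0.5},{"travel": [0,0,0],"turn": [0,0,0],"hand": 0.5}]}}

```text
time: 21.75
ee_pos: [475.0, -399.4, -31.4]
eef_rot: [[-0.117, 0.993, -0.0], [0.993, 0.117, 0.0], [0.0, -0.0, -1.0]]
wrist_force: [-0.5, 1.1, 0.4]
opening: 0.753
```

```bash
python3 - <<'E'
from h import *
st(); snap("wrist","w14"); st(); snap("scene","s3",(100,170,220,270))
E
```

```text
t 21.75 [ 475.  -399.4  -31.4] ang 1.688 zax [-0.  0. -1.] F [-0.5  1.1  0.4] op 0.753 q [ 0.99  0.86 -0.59  1.96  0.85  0.6   1.51]
t 21.8 [ 475.1 -399.4  -31.3] ang 1.688 zax [-0.  0. -1.] F [ 0.2 -0.1 -0. ] op 0.751 q [ 0.99  0.86 -0.59  1.96  0.85  0.6   1.51]
```

View pics/s3.png

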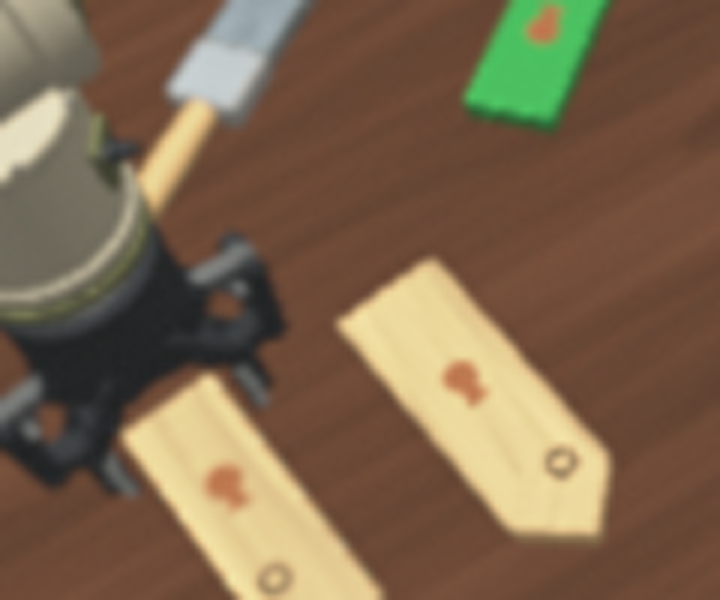

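>>> {"op": "jog_arm", "data": {"motion": [{"travel": [0,0,0.003],"turn": [0,0,0],"hand": 0.4},{"travel": [0,0,0],"turn": [0,0,0],"hand": 0.4}]}}

```text
time: 22.1
ee_pos: [475.0, -399.4, -34.5]
eef_rot: [[-0.117, 0.993, -0.0], [0.993, 0.117, 0.0], [0.0, -0.0, -1.0]]
wrist_force: [-0.4, 0.4, -0.0]
opening: 0.702
```

>>> {"op": "jog_arm", "data": {"motion": [{"travel": [0,0,0.002],"turn": [0,0,0],"hand": 0.4},{"travel": [0,0,0],"turn": [0,0,0],"hand": 0.4}]}}

```text
time: 22.35
ee_pos: [475.1, -399.4, -36.4]
eef_rot: [[-0.117, 0.993, -0.0], [0.993, 0.117, 0.0], [0.0, -0.0, -1.0]]
wrist_force: [0.1, -1.0, -0.3]
opening: 0.7
```

>>> {"op": "jog_arm", "data": {"motion": [{"travel": [0,0,0.002],"turn": [0,0,0],"hand": 0.4},{"travel": [0,0,0],"turn": [0,0,0],"hand": 0.4}]}}

```text
time: 22.6
ee_pos: [475.1, -399.4, -38.4]
eef_rot: [[-0.117, 0.993, -0.0], [0.993, 0.117, 0.0], [0.0, -0.0, -1.0]]
wrist_force: [-0.7, -0.1, -0.4]
opening: 0.701
```

>>> {"op": "jog_arm", "data": {"motion": [{"travel": [0,0,0.002],"turn": [0,0,0],"hand": 0.4},{"travel": [0,0,0],"turn": [0,0,0],"hand": 0.4}]}}

```text
time: 22.85
ee_pos: [475.1, -399.4, -40.4]
eef_rot: [[-0.117, 0.993, -0.0], [0.993, 0.117, 0.0], [0.0, -0.0, -1.0]]
wrist_force: [-0.9, -0.2, 0.5]
opening: 0.7
```

>>> {"op": "jog_arm", "data": {"motion": [{"travel": [0,0,0.001],"turn": [0,0,0],"hand": 0.4},{"travel": [0,0,0],"turn": [0,0,0],"hand": 0.4}]}}

```text
time: 23.1
ee_pos: [475.2, -399.5, -40.6]
eef_rot: [[-0.117, 0.993, -0.0], [0.993, 0.117, -0.001], [-0.001, -0.0, -1.0]]
wrist_force: [-1.9, 0.7, 7.0]
opening: 0.703
```

```bash
python3 - <<'E'
from h import *
st(); snap("wrist","w15"); st(); snap("scene","s4",(100,170,220,270))
E
```

```text
t 23.1 [ 475.2 -399.5  -40.6] ang 1.688 zax [-0. -0. -1.] F [-1.9  0.7  7. ] op 0.703 q [ 0.98  0.87 -0.58  1.96  0.86  0.58  1.49]
t 23.15 [ 475.1 -399.5  -40.6] ang 1.688 zax [-0. -0. -1.] F [-1.   0.8  6.9] op 0.704 q [ 0.98  0.87 -0.58  1.96  0.86  0.58  1.49]
```

View pics/s4.png

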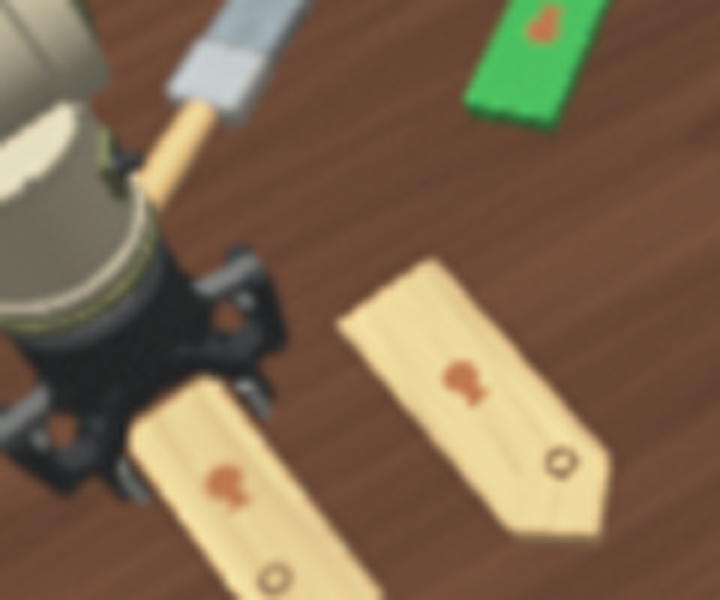

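View pics/w15.png

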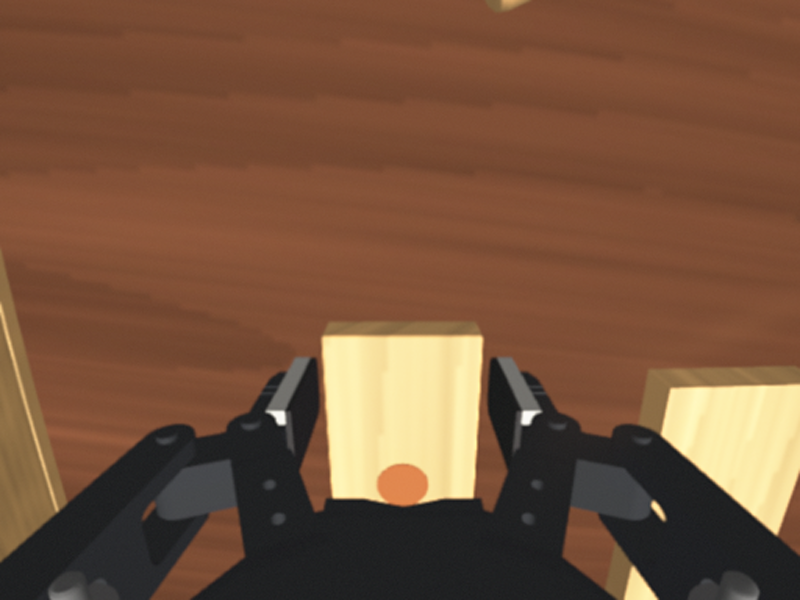

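>>> {"op": "jog_arm", "data": {"motion": [{"travel": [0,0,-0.004],"turn": [0,0,0],"hand": 0.4},{"travel": [0,0,0],"turn": [0,0,0],"hand": 0.2},{"travel": [0,0,0],"turn": [0,0,0],"hand": 0.1},{"travel": [0,0,0],"turn": [0,0,0],"hand": -1},{"travel": [0,0,0],"turn": [0,0,0],"hand": -1}], "squeeze": 50}}

```text
time: 23.82
ee_pos: [475.3, -399.6, -36.7]
eef_rot: [[-0.117, 0.993, 0.0], [0.993, 0.117, -0.001], [-0.001, 0.0, -1.0]]
wrist_force: [-2.2, 0.8, 6.2]
opening: 0.568
```

>>> {"op": "jog_arm", "data": {"motion": [{"travel": [0,0,0],"turn": [0,0,0],"hand": -1},{"travel": [0,0,-0.002],"turn": [0,0,0],"hand": -1},{"travel": [0,0,0],"turn": [0,0,0],"hand": -1}], "squeeze": 70}}

```text
time: 24.2
ee_pos: [475.1, -399.4, -35.3]
eef_rot: [[-0.117, 0.993, -0.0], [0.993, 0.117, 0.0], [0.0, -0.0, -1.0]]
wrist_force: [0.1, 0.1, -0.6]
opening: 0.568
```

```bash
python3 - <<'E'
from h import *
st(); snap("wrist","w16"); st()
E
```

```text
t 24.2 [ 475.1 -399.4  -35.3] ang 1.688 zax [-0.  0. -1.] F [ 0.1  0.1 -0.6] op 0.568 q [ 0.98  0.86 -0.59  1.96  0.86  0.59  1.5 ]
t 24.25 [ 475.  -399.4  -35.4] ang 1.688 zax [-0.  0. -1.] F [ 0.3  0.8 -0.4] op 0.566 q [ 0.98  0.86 -0.59  1.96  0.86  0.59  1.5 ]
```

View pics/w16.png

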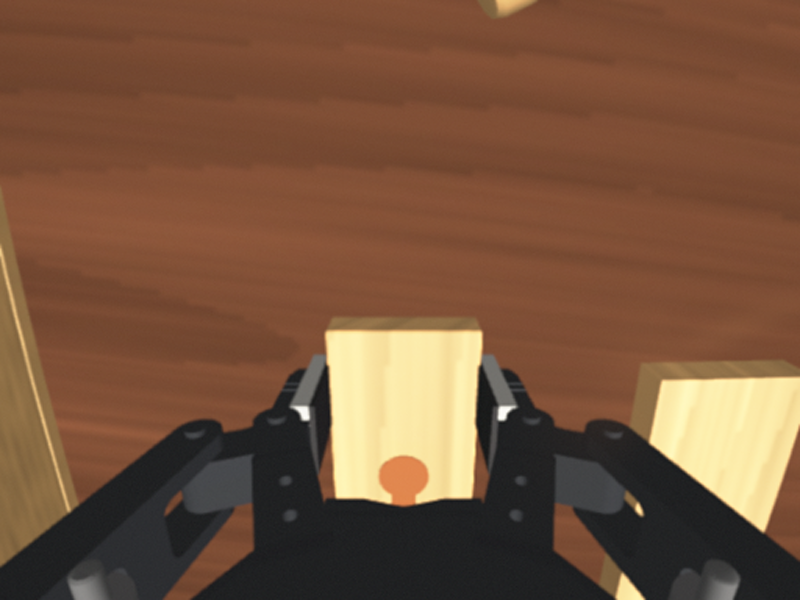

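```bash
python3 - <<'E'
from h import *
s=env.read_state(); p=env.camera_params("wrist");k=.64
for z in (14,15.4):
  P=plane(p,np.array([(327,331),(481,331),(404,331)])*k-.2,z); print(((P-s['ee_pos'])@s['eef_rot']).round(1))
E
```

```text
[[-24.7 -20.9 -49.4]
 [ 24.9 -20.9 -49.4]
 [  0.1 -20.9 -49.4]]
[[-24.4 -21.4 -50.8]
 [ 24.6 -21.5 -50.8]
 [  0.1 -21.5 -50.8]]
```

>>> {"op": "jog_arm", "data": {"motion": [{"travel": [0,0,-0.01],"turn": [0,0,0],"hand": -1},{"travel": [0,0,-0.02],"turn": [0,0,0],"hand": -1},{"travel": [0,0,-0.02],"turn": [0,0,0],"hand": -1},{"travel": [0,0,-0.01],"turn": [0,0,0],"hand": -1},{"travel": [0,0,0],"turn": [0,0,0],"hand": -1}]}}

```text
time: 24.88
ee_pos: [475.5, -400.0, 26.0]
eef_rot: [[-0.117, 0.993, 0.001], [0.993, 0.117, -0.001], [-0.001, 0.001, -1.0]]
wrist_force: [0.3, 0.1, -1.4]
opening: 0.566
```

```bash
python3 - <<'E'
from h import *
st(); snap("wrist","w17"); 
o=np.array([652,-1.]);y=.086;R=np.array([[np.cos(y),-np.sin(y)],[np.sin(y),np.cos(y)]])
g=o-R@[93.9+65,-8]; print(g)
plan((*g,25),y+np.pi/2,n=10)
E
```

```text
t 24.88 [ 475.5 -400.    26. ] ang 1.688 zax [ 0. -0. -1.] F [ 0.3  0.1 -1.4] op 0.566 q [ 1.04  0.78 -0.67  1.94  0.76  0.69  1.58]
[493.    -6.68]
from [ 475.1 -399.8   25.2] ang 1.688 d [ 17.9 393.1  -0.2] rv [0.   0.   0.03] t 24.93
max [0.039, 0.0031] 
[{"travel": [0.0388, 0.0064, -0.0], "turn": [0.0, 0.0001, 0.0031]}, {"travel": [0.0389, 0.0062, -0.0], "turn": [0.0, 0.0001, 0.0031]}, {"travel": [0.0389, 0.0061, 0.0], "turn": [0.0, 0.0001, 0.0031]}, {"travel": [0.0389, 0.006, 0.0], "turn": [0.0, 0.0001, 0.0031]}, {"travel": [0.0389, 0.0059, 0.0], "turn": [0.0, 0.0001, 0.0031]}]
[{"travel": [0.0389, 0.0058, 0.0], "turn": [0.0, 0.0001, 0.0031]}, {"travel": [0.0389, 0.0056, 0.0], "turn": [0.0, 0.0001, 0.0031]}, {"travel": [0.039, 0.0055, 0.0], "turn": [0.0, 0.0001, 0.0031]}, {"travel": [0.039, 0.0054, 0.0], "turn": [0.0, 0.0001, 0.0031]}, {"travel": [0.039, 0.0053, 0.0], "turn": [0.0, 0.0001, 0.0031]}]
```

View pics/w17.png

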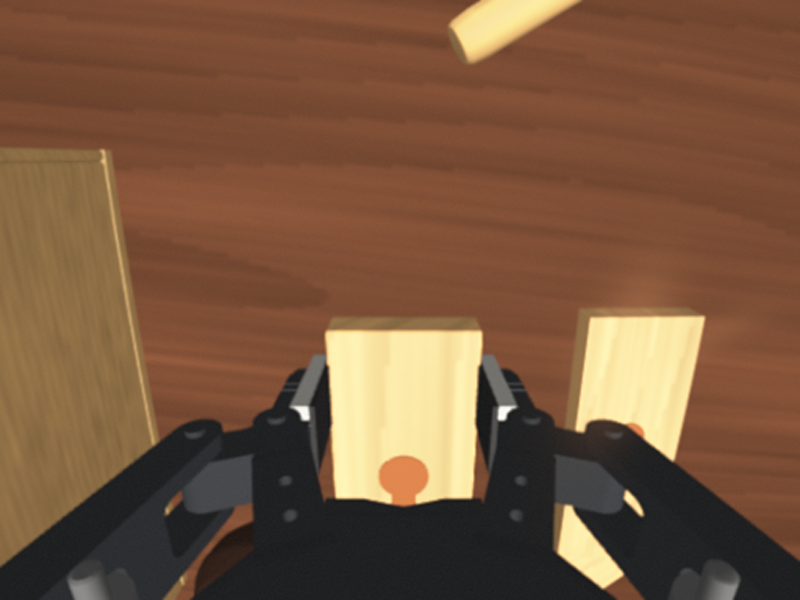

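Held firmly, unmoved in the jaws. Carry to the press mouth.

>>> {"op": "jog_arm", "data": {"motion": [{"travel": [0.039,0.006,0],"turn": [0,0,0.003],"hand": -1},{"travel": [0.039,0.006,0],"turn": [0,0,0.003],"hand": -1},{"travel": [0.039,0.006,0],"turn": [0,0,0.003],"hand": -1},{"travel": [0.039,0.006,0],"turn": [0,0,0.003],"hand": -1},{"travel": [0.039,0.006,0],"turn": [0,0,0.003],"hand": -1}]}}

```text
time: 25.55
ee_pos: [482.9, -201.0, 24.2]
eef_rot: [[-0.102, 0.995, -0.001], [0.995, 0.102, 0.001], [0.001, -0.001, -1.0]]
wrist_force: [0.1, 0.6, -0.5]
opening: 0.563
```

>>> {"op": "jog_arm", "data": {"motion": [{"travel": [0.039,0.006,0],"turn": [0,0,0.003],"hand": -1},{"travel": [0.039,0.006,0],"turn": [0,0,0.003],"hand": -1},{"travel": [0.039,0.005,0],"turn": [0,0,0.003],"hand": -1},{"travel": [0.039,0.005,0],"turn": [0,0,0.003],"hand": -1},{"travel": [0.039,0.005,0],"turn": [0,0,0.003],"hand": -1}]}}

```text
time: 26.18
ee_pos: [491.1, -4.3, 24.2]
eef_rot: [[-0.087, 0.996, -0.001], [0.996, 0.087, 0.0], [0.0, -0.001, -1.0]]
wrist_force: [0.6, 0.9, -0.6]
opening: 0.564
```

>>> {"op": "jog_arm", "data": {"motion": [{"travel": [0,0,0],"turn": [0,0,0],"hand": -1},{"travel": [0,0,0],"turn": [0,0,0],"hand": -1},{"travel": [0,0,0],"turn": [0,0,0],"hand": -1}]}}

```text
time: 26.55
ee_pos: [491.1, -7.0, 24.4]
eef_rot: [[-0.085, 0.996, -0.001], [0.996, 0.085, -0.001], [-0.001, -0.001, -1.0]]
wrist_force: [-1.0, -0.3, 0.5]
opening: 0.564
```

```bash
python3 - <<'E'
from h import *
st(); snap("wrist","w18"); 
o=np.array([652,-1.]);y=.086;R=np.array([[np.cos(y),-np.sin(y)],[np.sin(y),np.cos(y)]])
g=o-R@[93.9+65,-8]; print(g)
plan((*g,-24),y+np.pi/2,n=5)
E
```

```text
t 26.55 [491.1  -7.   24.4] ang 1.656 zax [-0. -0. -1.] F [-1.  -0.3  0.5] op 0.564 q [ 0.28  0.66 -0.55  2.24  0.83  0.45  0.71]
[493.    -6.68]
from [491.2  -6.9  24.5] ang 1.656 d [  1.8   0.2 -48.5] rv [-0.  0. -0.] t 26.6
max [0.0097, 0.0001] 
[{"travel": [0.0, 0.0004, 0.0097], "turn": [-0.0001, 0.0001, -0.0001]}, {"travel": [0.0, 0.0004, 0.0097], "turn": [-0.0001, 0.0001, -0.0001]}, {"travel": [0.0, 0.0004, 0.0097], "turn": [-0.0001, 0.0001, -0.0001]}, {"travel": [0.0, 0.0004, 0.0097], "turn": [-0.0001, 0.0001, -0.0001]}, {"travel": [0.0, 0.0004, 0.0097], "turn": [-0.0001, 0.0001, -0.0001]}]
```

View pics/w18.png

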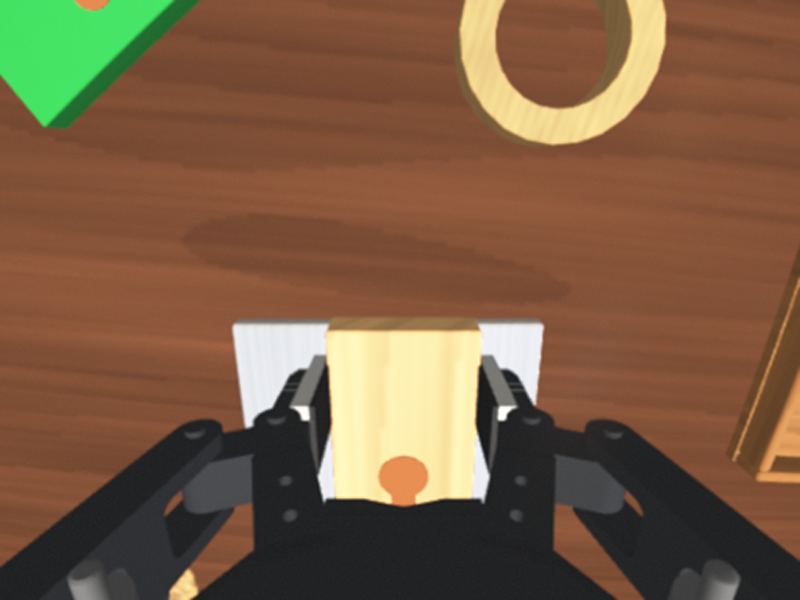

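>>> {"op": "jog_arm", "data": {"motion": [{"travel": [0,0.001,0.012],"turn": [0,0,0],"hand": -1},{"travel": [0,0.001,0.012],"turn": [0,0,0],"hand": -1},{"travel": [0,0,0.012],"turn": [0,0,0],"hand": -1},{"travel": [0,0,0.01],"turn": [0,0,0],"hand": -1},{"travel": [0,0,0.002],"turn": [0,0,0],"hand": -1}]}}

```text
time: 27.22
ee_pos: [493.0, -5.2, -24.2]
eef_rot: [[-0.088, 0.996, -0.001], [0.996, 0.088, -0.0], [-0.0, -0.001, -1.0]]
wrist_force: [-0.1, 0.3, -0.9]
opening: 0.558
```

>>> {"op": "jog_arm", "data": {"motion": [{"travel": [0,0,0.001],"turn": [0,0,0],"hand": -1},{"travel": [0,0,0],"turn": [0,0,0],"hand": -1}]}}

```text
time: 27.48
ee_pos: [493.6, -5.4, -24.1]
eef_rot: [[-0.087, 0.996, 0.0], [0.996, 0.087, 0.0], [0.0, 0.0, -1.0]]
wrist_force: [-0.5, 0.2, -0.7]
opening: 0.566
```

>>> {"op": "jog_arm", "data": {"motion": [{"travel": [0,0,0.001],"turn": [0,0,0],"hand": -1},{"travel": [0,0,0],"turn": [0,0,0],"hand": -1}]}}

```text
time: 27.72
ee_pos: [493.6, -5.5, -25.1]
eef_rot: [[-0.087, 0.996, 0.0], [0.996, 0.087, -0.0], [-0.0, 0.0, -1.0]]
wrist_force: [-0.1, -0.3, -1.5]
opening: 0.563
```

>>> {"op": "jog_arm", "data": {"motion": [{"travel": [0,0.013,0],"turn": [0,0,0],"hand": -1},{"travel": [0,0.014,0],"turn": [0,0,0],"hand": -1},{"travel": [0,0.014,0],"turn": [0,0,0],"hand": -1},{"travel": [0,0.013,0],"turn": [0,0,0],"hand": -1},{"travel": [-0.001,0.01,0],"turn": [0,0,0],"hand": -1}]}}

```text
time: 28.35
ee_pos: [558.3, -0.7, -25.3]
eef_rot: [[-0.087, 0.996, 0.0], [0.996, 0.087, 0.0], [0.0, 0.0, -1.0]]
wrist_force: [-0.2, 0.6, -0.8]
opening: 0.561
```

>>> {"op": "jog_arm", "data": {"motion": [{"travel": [0,0,0],"turn": [0,0,0],"hand": -1},{"travel": [0,0,0],"turn": [0,0,0],"hand": -1}]}}

```text
time: 28.6
ee_pos: [556.7, -1.0, -25.4]
eef_rot: [[-0.087, 0.996, -0.001], [0.996, 0.087, -0.0], [-0.0, -0.001, -1.0]]
wrist_force: [0.2, -0.2, -0.5]
opening: 0.568
```

```bash
python3 - <<'E'
from h import *
st(); snap("wrist","w19"); 
plan((557.8,-1.1,-26),.086+np.pi/2,n=1)
E
```

```text
t 28.6 [556.7  -1.  -25.4] ang 1.658 zax [-0. -0. -1.] F [ 0.2 -0.2 -0.5] op 0.568 q [ 0.24  0.78 -0.51  2.11  0.87  0.47  0.71]
from [556.6  -0.9 -25.3] ang 1.658 d [ 1.2 -0.2 -0.7] rv [-0.  0.  0.] t 28.65
max [0.0011, 0.0015] 
[{"travel": [-0.0003, 0.0011, 0.0007], "turn": [-0.0008, 0.0002, 0.0015]}]
```

View pics/w19.png

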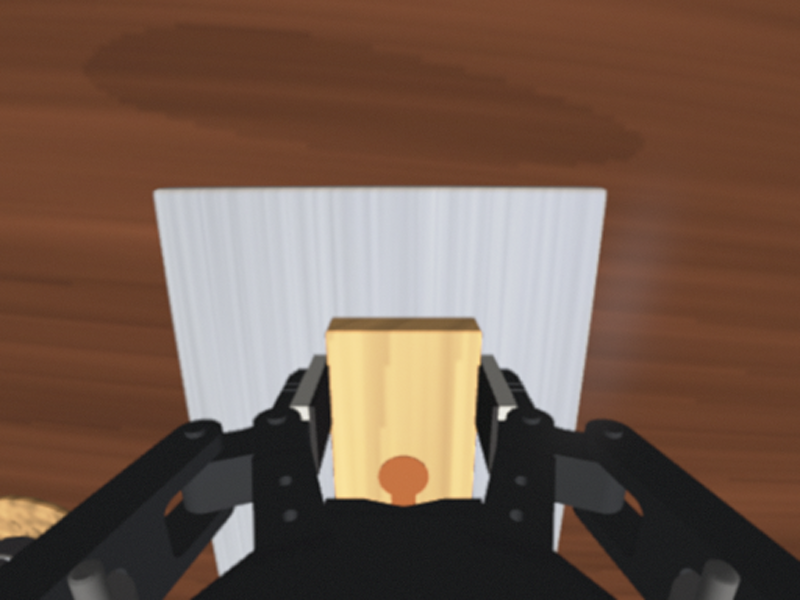

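```bash
python3 - <<'E'
from h import *
s=env.read_state(); p=env.camera_params("wrist");k=.64
T=lambda L,z:((plane(p,np.array(L)*k-.2,z)-s['ee_pos'])@s['eef_rot']).round(1)
print(T([(154,189),(606,188),(380,188.5)],10)); print(T([(327,331),(481,331),(404,331)],25.3)); print(T([(329,318),(478,318)],11.3)); 
E
```

```text
[[-82.5 -65.2 -35.3]
 [ 66.3 -65.5 -35.3]
 [ -7.7 -64.8 -35.3]]
[[-24.4 -21.3 -50.6]
 [ 24.7 -21.4 -50.6]
 [  0.2 -21.4 -50.6]]
[[-26.1 -20.7 -36.6]
 [ 26.1 -20.8 -36.6]]
```

>>> {"op": "jog_arm", "data": {"motion": [{"travel": [0,0.001,0.0],"turn": [0,0,0.001],"hand": -1},{"travel": [0,0,0.001],"turn": [0,0,0],"hand": -1},{"travel": [0,0,0],"turn": [0,0,0],"hand": -1},{"travel": [0,0,0.001],"turn": [0,0,0],"hand": -1},{"travel": [0,0,0],"turn": [0,0,0],"hand": -1}]}}

```text
time: 29.28
ee_pos: [558.3, -0.8, -26.6]
eef_rot: [[-0.086, 0.996, 0.0], [0.996, 0.086, -0.001], [-0.001, 0.0, -1.0]]
wrist_force: [-2.3, -0.4, 9.5]
opening: 0.563
```

>>> {"op": "jog_arm", "data": {"motion": [{"travel": [0,0,0.0005],"turn": [0,0,0],"hand": -1},{"travel": [0,0,0],"turn": [0,0,0],"hand": -1}]}}

```text
time: 29.52
ee_pos: [558.3, -0.7, -26.6]
eef_rot: [[-0.086, 0.996, 0.001], [0.996, 0.086, -0.001], [-0.001, 0.001, -1.0]]
wrist_force: [-4.0, -0.9, 15.3]
opening: 0.567
```

>>> {"op": "jog_arm", "data": {"motion": [{"travel": [0,0,-0.0012],"turn": [0,0,0],"hand": -1},{"travel": [0,0,0],"turn": [0,0,0],"hand": 0.25},{"travel": [0,0,0],"turn": [0,0,0],"hand": 0.35},{"travel": [0,0,0],"turn": [0,0,0],"hand": 0.5},{"travel": [0,0,0],"turn": [0,0,0],"hand": 0.5}]}}

```text
time: 30.15
ee_pos: [558.3, -0.8, -26.6]
eef_rot: [[-0.086, 0.996, -0.0], [0.996, 0.086, 0.0], [0.0, -0.0, -1.0]]
wrist_force: [-0.3, 0.3, -0.1]
opening: 0.75
```

>>> {"op": "jog_arm", "data": {"motion": [{"travel": [0,0,-0.01],"turn": [0,0,0],"hand": 0.5},{"travel": [0,-0.005,-0.02],"turn": [0,0,0],"hand": 0.5},{"travel": [0,-0.02,-0.03],"turn": [0,0,0],"hand": 0.5},{"travel": [0,-0.03,-0.02],"turn": [0,0,0],"hand": 0.5},{"travel": [0,-0.02,-0.01],"turn": [0,0,0],"hand": 0.5}]}}

```text
time: 30.78
ee_pos: [482.5, -7.6, 65.4]
eef_rot: [[-0.086, 0.996, 0.002], [0.996, 0.086, -0.001], [-0.001, 0.001, -1.0]]
wrist_force: [0.5, 0.3, 1.1]
opening: 0.751
```

>>> {"op": "jog_arm", "data": {"motion": [{"travel": [0,0,0],"turn": [0,0,0],"hand": 0.5},{"travel": [0,0,0],"turn": [0,0,0],"hand": 0.5},{"travel": [0,0,0],"turn": [0,0,0],"hand": 0.5}]}}

```text
time: 31.15
ee_pos: [484.2, -7.0, 63.0]
eef_rot: [[-0.086, 0.996, -0.0], [0.996, 0.086, 0.0], [0.0, -0.0, -1.0]]
wrist_force: [0.3, -1.1, -0.1]
opening: 0.752
```

```bash
python3 - <<'E'
from h import *
st(); snap("wrist","w20"); st()
E
```

```text
t 31.15 [484.2  -7.   63. ] ang 1.657 zax [-0.  0. -1.] F [ 0.3 -1.1 -0.1] op 0.752 q [ 0.35  0.6  -0.64  2.23  0.74  0.53  0.79]
t 31.2 [484.1  -6.9  63. ] ang 1.657 zax [-0.  0. -1.] F [-0.1  0.1 -0.8] op 0.748 q [ 0.35  0.6  -0.64  2.23  0.74  0.53  0.79]
```

View pics/w20.png

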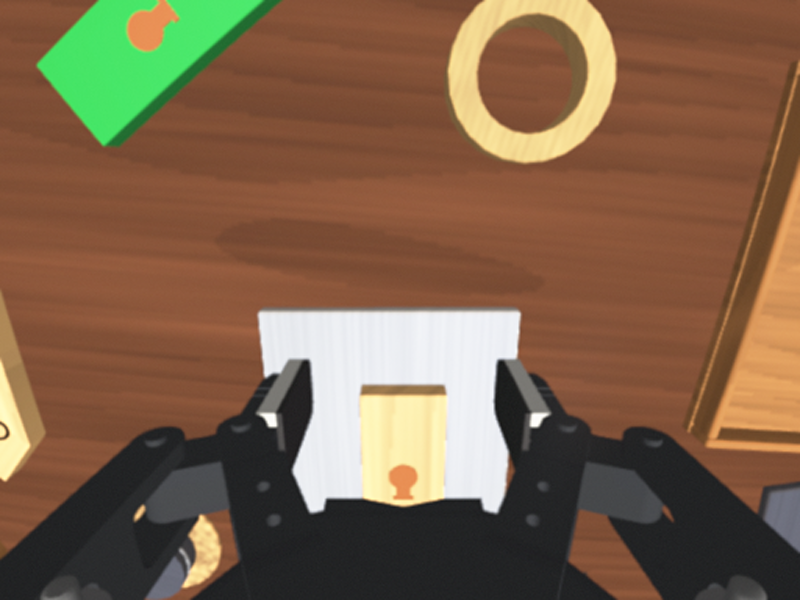

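>>> {"op": "jog_arm", "data": {"motion": [{"travel": [0.002,0.02,-0.02],"turn": [0,0,0],"hand": 1},{"travel": [0.002,0.02,-0.02],"turn": [0,0,0],"hand": 1},{"travel": [0,0.02,-0.005],"turn": [0,0,0],"hand": 1},{"travel": [0,0,0],"turn": [0,0,0],"hand": 1},{"travel": [0,0,0],"turn": [0,0,0],"hand": 1}]}}

```text
time: 31.82
ee_pos: [542.0, 1.9, 107.7]
eef_rot: [[-0.086, 0.996, -0.002], [0.996, 0.086, -0.0], [0.0, -0.002, -1.0]]
wrist_force: [-0.3, -0.6, 0.1]
opening: 1.002
```

```bash
python3 - <<'E'
from h import *
env.read_camera("wrist"); env.read_camera("wrist")
st(); snap("wrist","w21",(190,200,310,290)); st()
p=env.camera_params("wrist"); np.save("p21.npy",p,allow_pickle=True)
print((proj(p,[[652,-1,36],[652,-1,24]])-[190,200])*800/120)
E
```

```text
t 31.93 [541.9   1.8 107.9] ang 1.657 zax [-0. -0. -1.] F [-1.1  0.1  0.1] op 1.0 q [ 0.39  0.6  -0.72  2.07  0.62  0.7   0.92]
t 31.98 [542.1   1.8 108. ] ang 1.657 zax [-0. -0. -1.] F [-0.1  0.4 -0.8] op 1.004 q [ 0.39  0.6  -0.72  2.07  0.62  0.7   0.92]
[[375.59 558.78]
 [378.52 514.42]]
```

View pics/w21.png

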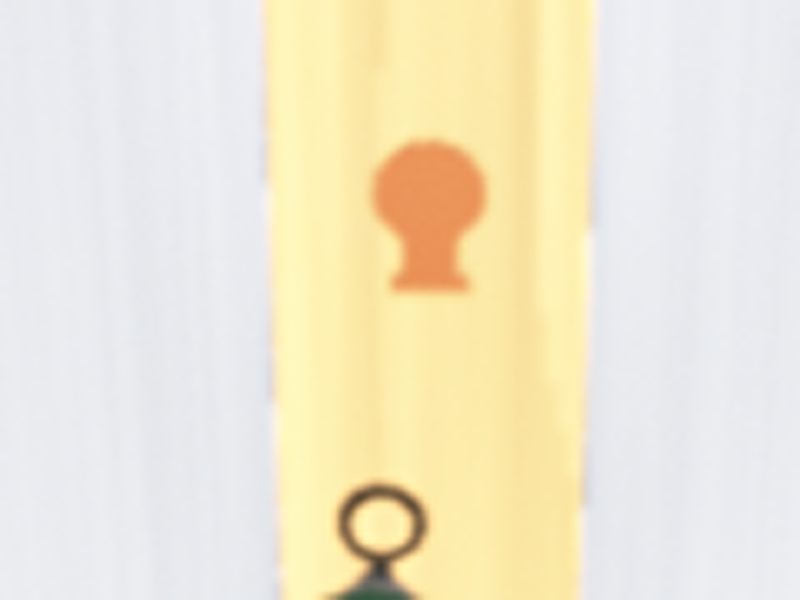

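```bash
python3 - <<'E'
from h import *
p=env.camera_params("wrist"); f=120/800
r=plane(p,[np.array([382,523])*f+[190,200]-.43+0.0],24); 
for v in (555,560,565): print(v,plane(p,[np.array([379,v])*f+[190,200]-.43],36)-r)
print(r)
E
```

```text
555 [[-2.34 -0.19 12.  ]]
560 [[-1.41 -0.12 12.  ]]
565 [[-0.47 -0.05 12.  ]]
[[653.09  -0.82  24.  ]]
```

```bash
python3 - <<'E'
from h import *
snap("wrist","w22",(230,268,265,294),20)
E
```

```text
(no output)
```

View pics/w22.png

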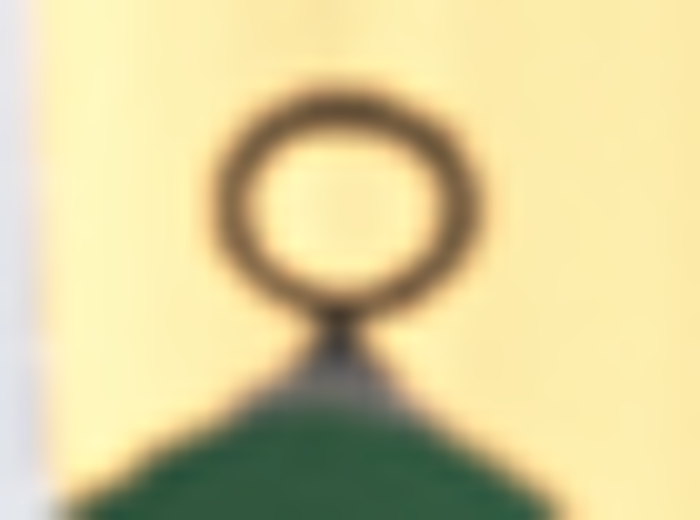

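```bash
python3 - <<'E'
from h import *
p=env.camera_params("wrist")
r=plane(p,[(246.87,277.67)],24)
for v in (282.5,282.9,283.3): print(v,plane(p,[(246.42,v)],36)-r)
E
```

```text
282.5 [[-2.29 -0.19 12.  ]]
282.9 [[-1.79 -0.15 12.  ]]
283.3 [[-1.3  -0.11 12.  ]]
```

```bash
python3 - <<'E'
from h import *
plan((558,-0.8,-20),.086+np.pi/2,n=4)
E
```

```text
from [542.3   1.9 108.1] ang 1.657 d [  15.7   -2.7 -128.1] rv [-0.  0.  0.] t 32.02
max [0.032, 0.0002] 
[{"travel": [-0.001, 0.0039, 0.032], "turn": [-0.0002, 0.0, 0.0001]}, {"travel": [-0.001, 0.0039, 0.032], "turn": [-0.0002, 0.0, 0.0001]}, {"travel": [-0.001, 0.0039, 0.032], "turn": [-0.0002, 0.0, 0.0001]}, {"travel": [-0.001, 0.0039, 0.032], "turn": [-0.0002, 0.0, 0.0001]}]
```

>>> {"op": "jog_arm", "data": {"motion": [{"travel": [-0.001,0.004,0.03],"turn": [0,0,0],"hand": 0.6},{"travel": [-0.001,0.004,0.03],"turn": [0,0,0],"hand": 0.6},{"travel": [-0.001,0.004,0.03],"turn": [0,0,0],"hand": 0.5},{"travel": [-0.001,0.004,0.025],"turn": [0,0,0],"hand": 0.4},{"travel": [0,0,0.01],"turn": [0,0,0],"hand": 0.4}]}}

```text
time: 32.65
ee_pos: [558.5, -0.7, -17.8]
eef_rot: [[-0.086, 0.996, -0.002], [0.996, 0.086, -0.0], [0.0, -0.002, -1.0]]
wrist_force: [-0.2, -0.5, -0.4]
opening: 0.7
```

>>> {"op": "jog_arm", "data": {"motion": [{"travel": [0,0,0],"turn": [0,0,0],"hand": 0.4},{"travel": [0,0,0],"turn": [0,0,0],"hand": 0.4},{"travel": [0,0,0],"turn": [0,0,0],"hand": 0.4}]}}

```text
time: 33.02
ee_pos: [559.7, -0.8, -15.7]
eef_rot: [[-0.086, 0.996, 0.001], [0.996, 0.086, -0.0], [-0.0, 0.001, -1.0]]
wrist_force: [-0.2, -0.0, 0.1]
opening: 0.7
```

```bash
python3 - <<'E'
from h import *
plan((558.1,-0.8,-25),.086+np.pi/2,n=2)
E
```

```text
from [559.7  -0.8 -15.7] ang 1.657 d [-1.6 -0.  -9.3] rv [ 0.  0. -0.] t 33.02
max [0.0047, 0.0006] 
[{"travel": [0.0001, -0.0008, 0.0047], "turn": [0.0006, 0.0001, -0.0]}, {"travel": [0.0001, -0.0008, 0.0047], "turn": [0.0006, 0.0001, -0.0]}]
```

>>> {"op": "jog_arm", "data": {"motion": [{"travel": [0,-0.001,0.005],"turn": [0,0,0],"hand": 0.4},{"travel": [0,0,0.005],"turn": [0,0,0],"hand": 0.3},{"travel": [0,0,0],"turn": [0,0,0],"hand": 0.2},{"travel": [0,0,0],"turn": [0,0,0],"hand": 0.1},{"travel": [0,0,0],"turn": [0,0,0],"hand": -1}], "squeeze": 30}}

```text
time: 33.65
ee_pos: [558.3, -0.7, -26.6]
eef_rot: [[-0.086, 0.996, -0.0], [0.996, 0.086, 0.0], [0.0, -0.0, -1.0]]
wrist_force: [-0.9, -0.4, -0.5]
opening: 0.578
```

>>> {"op": "jog_arm", "data": {"motion": [{"travel": [0,0,0],"turn": [0,0,0],"hand": -1},{"travel": [0,0,0],"turn": [0,0,0],"hand": -1},{"travel": [0,-0.0014,0],"turn": [0,0,0],"hand": -1},{"travel": [0,0,0],"turn": [0,0,0],"hand": -1},{"travel": [0,0,0],"turn": [0,0,0],"hand": -1}]}}

```text
time: 34.28
ee_pos: [556.9, -0.9, -26.5]
eef_rot: [[-0.086, 0.996, -0.0], [0.996, 0.086, -0.0], [-0.0, -0.0, -1.0]]
wrist_force: [-0.2, -0.6, -1.4]
opening: 0.578
```

>>> {"op": "jog_arm", "data": {"motion": [{"travel": [0,0,0],"turn": [0,0,0],"hand": 0.25},{"travel": [0,0,0],"turn": [0,0,0],"hand": 0.35},{"travel": [0,0,0],"turn": [0,0,0],"hand": 0.5},{"travel": [0,0,0],"turn": [0,0,0],"hand": 0.5},{"travel": [0,0,-0.02],"turn": [0,0,0],"hand": 0.5}]}}

```text
time: 34.9
ee_pos: [556.1, -0.8, -7.3]
eef_rot: [[-0.087, 0.996, -0.002], [0.996, 0.087, -0.0], [0.0, -0.002, -1.0]]
wrist_force: [-0.1, 0.3, -0.1]
opening: 0.75
```

>>> {"op": "jog_arm", "data": {"motion": [{"travel": [0,-0.004,-0.04],"turn": [0,0,0],"hand": 0.6},{"travel": [0,-0.006,-0.04],"turn": [0,0,0],"hand": 1},{"travel": [0,-0.006,-0.034],"turn": [0,0,0],"hand": 1},{"travel": [0,0,0],"turn": [0,0,0],"hand": 1},{"travel": [0,0,0],"turn": [0,0,0],"hand": 1}]}}

```text
time: 35.52
ee_pos: [540.8, -2.7, 107.1]
eef_rot: [[-0.086, 0.996, -0.0], [0.996, 0.086, -0.0], [-0.0, -0.0, -1.0]]
wrist_force: [0.5, 0.3, -0.1]
opening: 1.0
```

```bash
python3 - <<'E'
from h import *
env.read_camera("wrist"); env.read_camera("wrist")
st(); snap("wrist","w23",(225,265,265,295),20); st()
E
```

```text
t 35.62 [540.5  -2.4 106.5] ang 1.657 zax [-0. -0. -1.] F [ 0.1  0.1 -0. ] op 1.0 q [ 0.4   0.6  -0.73  2.07  0.62  0.7   0.92]
t 35.67 [540.5  -2.3 106.5] ang 1.657 zax [-0.  0. -1.] F [-0.2 -0.1  1.2] op 0.998 q [ 0.4   0.6  -0.73  2.07  0.62  0.7   0.92]
```

View pics/w23.png

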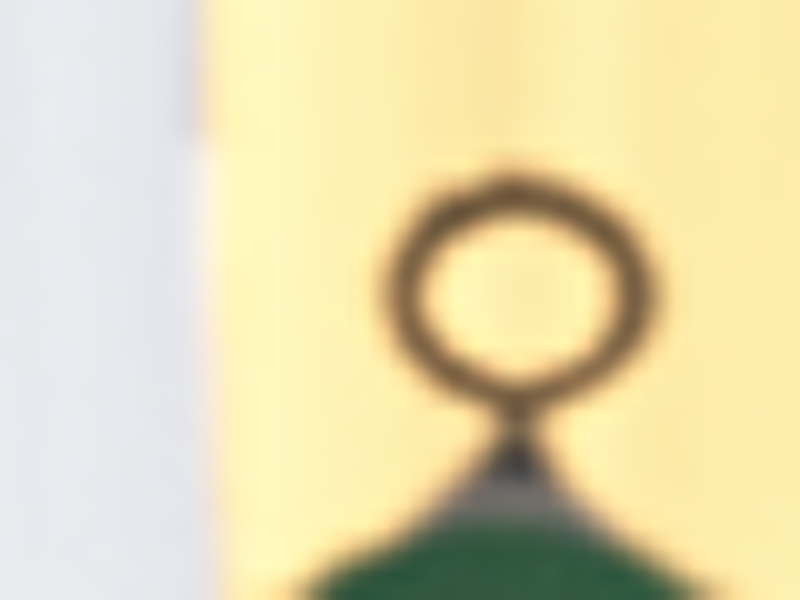

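>>> {"op": "jog_arm", "data": {"motion": [{"travel": [0.06,0,0],"turn": [0,0,0],"hand": 1},{"travel": [0.06,0.005,0],"turn": [0,0,0],"hand": 0},{"travel": [0.06,0.005,0],"turn": [0,0,0],"hand": -1},{"travel": [0.06,0.01,0],"turn": [0,0,0],"hand": -1},{"travel": [0.06,0.02,0],"turn": [0,0,0],"hand": -1}]}}

```text
time: 36.3
ee_pos: [554.0, 301.3, 106.4]
eef_rot: [[-0.087, 0.996, -0.002], [0.996, 0.087, -0.001], [-0.001, -0.002, -1.0]]
wrist_force: [1.3, -0.0, -0.0]
opening: 0.146
```

>>> {"op": "jog_arm", "data": {"motion": [{"travel": [0,0,0],"turn": [0,0,-0.08],"hand": -1},{"travel": [0,0,0],"turn": [0,0,0],"hand": -1},{"travel": [0,0,0],"turn": [0,0,0],"hand": -1},{"travel": [0,0,0],"turn": [0,0,0],"hand": -1}]}}

```text
time: 36.8
ee_pos: [555.0, 298.2, 107.3]
eef_rot: [[-0.163, 0.987, -0.0], [0.987, 0.163, -0.001], [-0.001, -0.0, -1.0]]
wrist_force: [0.1, 0.3, 0.1]
opening: 0.002
```

```bash
python3 - <<'E'
from h import *
st(); snap("wrist","w24"); st()
print(env.find_in("wrist","pedal_tread")); print(env.find_in("wrist","pedal"))
E
```

```text
t 36.8 [555.  298.2 107.3] ang 1.735 zax [-0. -0. -1.] F [0.1 0.3 0.1] op 0.002 q [-0.12  0.69 -0.72  1.87  0.61  0.82  0.57]
t 36.85 [555.1 298.4 107.4] ang 1.735 zax [ 0. -0. -1.] F [ 0.4  0.6 -0.2] op -0.002 q [-0.12  0.69 -0.72  1.87  0.61  0.82  0.57]
[{'centre': [604.5, 327.5, 48.2], 'p': 0.77}]
[{'centre': [607.9, 320.8, 45.6], 'p': 0.91}, {'centre': [675.7, 68.0, 9.5], 'p': 0.62}]
```

View pics/w24.png

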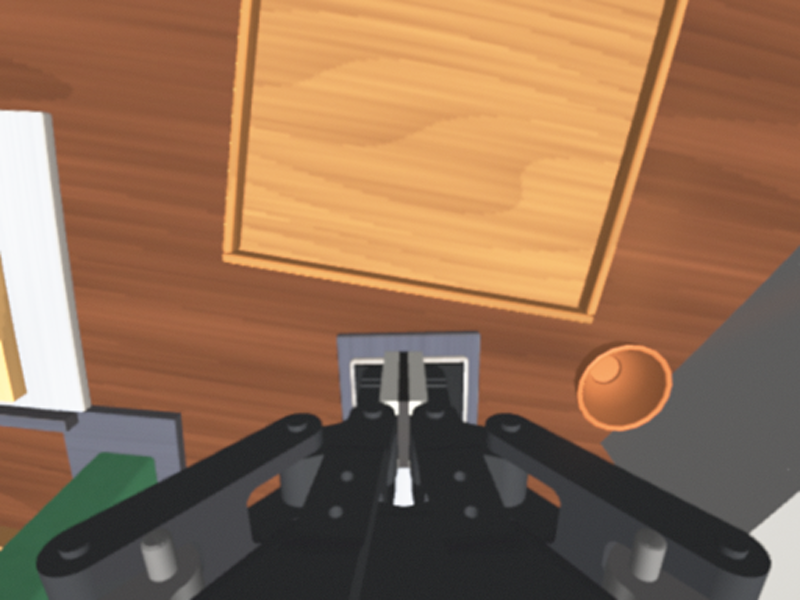

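```bash
python3 - <<'E'
from h import *
p=env.camera_params("wrist");k=.64
P=plane(p,np.array([(354,364),(465,361)])*k-.2,52);print(P); d=P[1]-P[0]; print(np.linalg.norm(d)); yaw=np.arctan2(d[1],d[0])-np.pi/2;print(yaw)
c=P.mean(0)[:2]+22.5*np.array([np.cos(yaw),np.sin(yaw)]);print(c)
plan((*c,60),.172+np.pi/2,n=5)
E
```

```text
[[601.06 276.43  52.  ]
 [588.18 341.23  52.  ]]
66.0680968078429
0.19625740883349652
[616.69 313.22]
from [555.  298.7 107.6] ang 1.736 d [ 61.6  14.5 -47.6] rv [ 0.    0.   -0.01] t 36.95
max [0.0126, 0.0014] 
[{"travel": [0.0008, 0.0126, 0.0095], "turn": [0.0, 0.0, -0.0014]}, {"travel": [0.0008, 0.0126, 0.0095], "turn": [0.0, 0.0, -0.0014]}, {"travel": [0.0008, 0.0126, 0.0095], "turn": [0.0, 0.0, -0.0014]}, {"travel": [0.0008, 0.0126, 0.0095], "turn": [0.0, 0.0, -0.0014]}, {"travel": [0.0008, 0.0126, 0.0095], "turn": [0.0, 0.0, -0.0014]}]
```

>>> {"op": "jog_arm", "data": {"motion": [{"travel": [0.001,0.013,0.014],"turn": [0,0,0],"hand": -1},{"travel": [0.001,0.013,0.014],"turn": [0,0,0],"hand": -1},{"travel": [0.001,0.013,0.014],"turn": [0,0,0],"hand": -1},{"travel": [0,0.013,0.014],"turn": [0,0,0],"hand": -1},{"travel": [0,0.01,0.014],"turn": [0,0,0],"hand": -1}]}}

```text
time: 37.58
ee_pos: [616.3, 312.6, 36.0]
eef_rot: [[-0.165, 0.986, -0.0], [0.986, 0.165, -0.0], [-0.0, -0.001, -1.0]]
wrist_force: [0.4, -0.3, 0.5]
opening: 0.001
```

>>> {"op": "jog_arm", "data": {"motion": [{"travel": [0,0,0],"turn": [0,0,0],"hand": -1},{"travel": [0,0,0.004],"turn": [0,0,0],"hand": -1},{"travel": [0,0,0.004],"turn": [0,0,0],"hand": -1},{"travel": [0,0,0],"turn": [0,0,0],"hand": -1}]}}

```text
time: 38.08
ee_pos: [615.2, 312.4, 29.5]
eef_rot: [[-0.166, 0.986, -0.0], [0.986, 0.166, -0.0], [-0.0, -0.0, -1.0]]
wrist_force: [0.9, -0.1, 0.4]
opening: 0.003
```

>>> {"op": "jog_arm", "data": {"motion": [{"travel": [0,0,0.004],"turn": [0,0,0],"hand": -1},{"travel": [0,0,0.004],"turn": [0,0,0],"hand": -1},{"travel": [0,0,0],"turn": [0,0,0],"hand": -1}]}}

```text
time: 38.45
ee_pos: [615.3, 312.3, 21.0]
eef_rot: [[-0.165, 0.986, -0.0], [0.986, 0.165, -0.0], [-0.0, -0.001, -1.0]]
wrist_force: [0.2, -0.4, -0.7]
opening: 0.003
```

>>> {"op": "jog_arm", "data": {"motion": [{"travel": [0,0,0.004],"turn": [0,0,0],"hand": -1},{"travel": [0,0,0.002],"turn": [0,0,0],"hand": -1},{"travel": [0,0,0],"turn": [0,0,0],"hand": -1}]}}

```text
time: 38.83
ee_pos: [615.4, 312.6, 15.5]
eef_rot: [[-0.166, 0.986, -0.0], [0.986, 0.166, -0.0], [-0.0, -0.0, -1.0]]
wrist_force: [-0.6, -0.4, 3.6]
opening: 0.001
```

>>> {"op": "jog_arm", "data": {"motion": [{"travel": [0,0,0.003],"turn": [0,0,0],"hand": -1},{"travel": [0,0,0.002],"turn": [0,0,0],"hand": -1},{"travel": [0,0,0],"turn": [0,0,0],"hand": -1}]}}

```text
time: 39.2
ee_pos: [615.2, 312.6, 10.4]
eef_rot: [[-0.166, 0.986, -0.0], [0.986, 0.166, -0.0], [-0.0, -0.0, -1.0]]
wrist_force: [-2.1, -1.4, 5.0]
opening: -0.003
```

>>> {"op": "jog_arm", "data": {"motion": [{"travel": [0,0,0.003],"turn": [0,0,0],"hand": -1},{"travel": [0,0,0.002],"turn": [0,0,0],"hand": -1},{"travel": [0,0,0],"turn": [0,0,0],"hand": -1}]}}

```text
time: 39.58
ee_pos: [615.3, 312.6, 5.6]
eef_rot: [[-0.166, 0.986, -0.0], [0.986, 0.166, -0.0], [-0.0, -0.0, -1.0]]
wrist_force: [-2.7, -1.0, 6.7]
opening: -0.0
```

Contact at TCP z≈16 (tip offset ≈36 shut). Continue down to the stop.

>>> {"op": "jog_arm", "data": {"motion": [{"travel": [0,0,0.004],"turn": [0,0,0],"hand": -1},{"travel": [0,0,0.004],"turn": [0,0,0],"hand": -1},{"travel": [0,0,0],"turn": [0,0,0],"hand": -1}]}}

```text
time: 39.95
ee_pos: [615.8, 312.7, -2.1]
eef_rot: [[-0.165, 0.986, 0.001], [0.986, 0.165, 0.0], [0.0, 0.001, -1.0]]
wrist_force: [-2.4, -1.8, 10.4]
opening: -0.001
```

>>> {"op": "jog_arm", "data": {"motion": [{"travel": [0,0,0.003],"turn": [0,0,0],"hand": -1},{"travel": [0,0,0.002],"turn": [0,0,0],"hand": -1},{"travel": [0,0,0],"turn": [0,0,0],"hand": -1}]}}

```text
time: 40.33
ee_pos: [616.3, 312.9, -6.0]
eef_rot: [[-0.165, 0.986, 0.002], [0.986, 0.165, 0.0], [-0.0, 0.002, -1.0]]
wrist_force: [-3.1, -3.0, 15.0]
opening: 0.001
```

>>> {"op": "jog_arm", "data": {"motion": [{"travel": [0,0,0.002],"turn": [0,0,0],"hand": -1},{"travel": [0,0,0],"turn": [0,0,0],"hand": -1}]}}

```text
time: 40.58
ee_pos: [616.5, 312.9, -6.5]
eef_rot: [[-0.165, 0.986, 0.003], [0.986, 0.165, 0.0], [-0.0, 0.003, -1.0]]
wrist_force: [-5.9, -5.9, 27.2]
opening: 0.004
```

At the stop (force jumps 15→27 N with no travel). Hold, then release.

>>> {"op": "jog_arm", "data": {"motion": [{"travel": [0,0,0],"turn": [0,0,0],"hand": -1},{"travel": [0,0,0],"turn": [0,0,0],"hand": -1},{"travel": [0,0,0],"turn": [0,0,0],"hand": -1},{"travel": [0,0,0],"turn": [0,0,0],"hand": -1}]}}

```text
time: 41.08
ee_pos: [616.5, 312.9, -6.5]
eef_rot: [[-0.165, 0.986, 0.003], [0.986, 0.165, 0.0], [-0.0, 0.003, -1.0]]
wrist_force: [-5.1, -5.1, 28.0]
opening: 0.0
```

>>> {"op": "jog_arm", "data": {"motion": [{"travel": [0,0,-0.01],"turn": [0,0,0],"hand": -1},{"travel": [0,0,-0.01],"turn": [0,0,0],"hand": -1},{"travel": [0,0,-0.02],"turn": [0,0,0],"hand": -1},{"travel": [0,0,-0.03],"turn": [0,0,0],"hand": -1},{"travel": [0,0,-0.03],"turn": [0,0,0],"hand": -1}]}}

```text
time: 41.7
ee_pos: [615.6, 312.5, 91.6]
eef_rot: [[-0.165, 0.986, -0.0], [0.986, 0.165, 0.0], [0.0, -0.0, -1.0]]
wrist_force: [0.5, 0.4, 0.5]
opening: -0.002
```

>>> {"op": "jog_arm", "data": {"motion": [{"travel": [-0.06,-0.03,-0.01],"turn": [0,0,0.04],"hand": -1},{"travel": [-0.06,-0.03,0],"turn": [0,0,0.04],"hand": 0},{"travel": [-0.06,-0.01,0],"turn": [0,0,0],"hand": 1},{"travel": [-0.06,0,0],"turn": [0,0,0],"hand": 1},{"travel": [-0.06,0,0],"turn": [0,0,0],"hand": 1}]}}

```text
time: 42.32
ee_pos: [582.5, 12.4, 100.3]
eef_rot: [[-0.086, 0.996, 0.001], [0.996, 0.086, -0.0], [-0.0, 0.001, -1.0]]
wrist_force: [0.9, -0.0, 0.2]
opening: 0.844
```

>>> {"op": "jog_arm", "data": {"motion": [{"travel": [0,0,0],"turn": [0,0,0],"hand": 1},{"travel": [0,0,0],"turn": [0,0,0],"hand": 1},{"travel": [0,0,0],"turn": [0,0,0],"hand": 1}]}}

```text
time: 42.7
ee_pos: [582.3, 16.0, 100.1]
eef_rot: [[-0.088, 0.996, 0.001], [0.996, 0.088, 0.001], [0.001, 0.001, -1.0]]
wrist_force: [1.1, 0.3, 0.2]
opening: 1.0
```

```bash
python3 - <<'E'
from h import *
st(); snap("wrist","w25"); st()
plan((557,-0.9,0),.086+np.pi/2,n=5)
E
```

```text
t 42.7 [582.3  16.  100.1] ang 1.659 zax [ 0.  0. -1.] F [1.1 0.3 0.2] op 1.0 q [ 0.35  0.65 -0.72  1.98  0.63  0.74  0.91]
t 42.75 [582.2  16.1  99.9] ang 1.66 zax [ 0.  0. -1.] F [-0.6  0.1  0.2] op 1.0 q [ 0.35  0.65 -0.72  1.98  0.63  0.74  0.91]
from [582.2  16.1  99.9] ang 1.66 d [-25.2 -17.  -99.9] rv [ 0. -0.  0.] t 42.75
max [0.02, 0.0005] 
[{"travel": [-0.0029, -0.0053, 0.02], "turn": [0.0001, -0.0001, 0.0005]}, {"travel": [-0.0029, -0.0053, 0.02], "turn": [0.0001, -0.0001, 0.0005]}, {"travel": [-0.0029, -0.0053, 0.02], "turn": [0.0001, -0.0001, 0.0005]}, {"travel": [-0.0029, -0.0053, 0.02], "turn": [0.0001, -0.0001, 0.0005]}, {"travel": [-0.0029, -0.0053, 0.02], "turn": [0.0001, -0.0001, 0.0005]}]
```

View pics/w25.png

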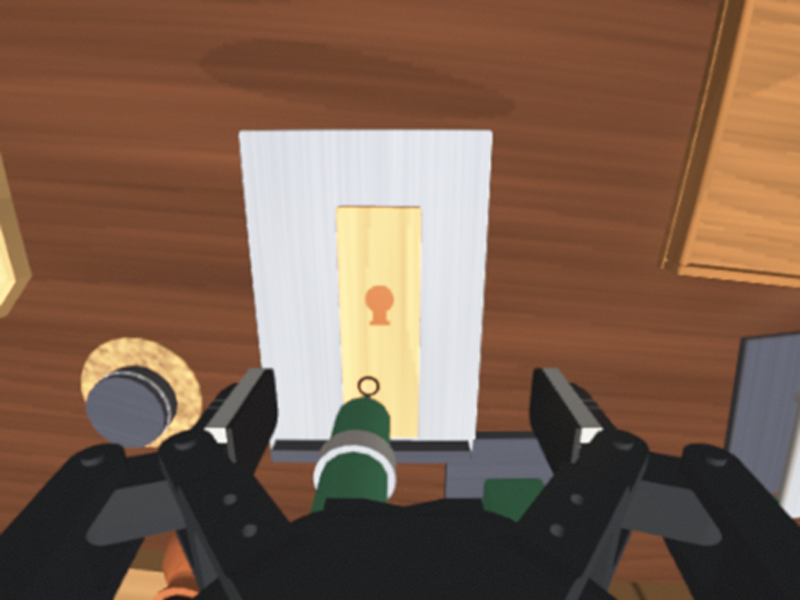

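>>> {"op": "jog_arm", "data": {"motion": [{"travel": [-0.003,-0.006,0.02],"turn": [0,0,0],"hand": 0.6},{"travel": [-0.003,-0.006,0.02],"turn": [0,0,0],"hand": 0.6},{"travel": [-0.003,-0.006,0.025],"turn": [0,0,0],"hand": 0.6},{"travel": [-0.003,-0.005,0.025],"turn": [0,0,0],"hand": 0.5},{"travel": [-0.003,-0.004,0.022],"turn": [0,0,0],"hand": 0.5}]}}

```text
time: 43.38
ee_pos: [556.4, -1.6, -13.1]
eef_rot: [[-0.088, 0.996, -0.0], [0.996, 0.088, 0.0], [0.0, -0.0, -1.0]]
wrist_force: [-0.1, -0.4, -0.8]
opening: 0.753
```

>>> {"op": "jog_arm", "data": {"motion": [{"travel": [0,0,0.01],"turn": [0,0,0],"hand": 0.5},{"travel": [0,0,0],"turn": [0,0,0],"hand": 0.5},{"travel": [0,0,0],"turn": [0,0,0],"hand": 0.5}]}}

```text
time: 43.75
ee_pos: [557.2, -2.4, -21.6]
eef_rot: [[-0.087, 0.996, 0.001], [0.996, 0.087, 0.0], [0.0, 0.001, -1.0]]
wrist_force: [-0.1, -0.6, 0.7]
opening: 0.752
```

```bash
python3 - <<'E'
from h import *
plan((557,-0.9,-26.4),.086+np.pi/2,n=2)
E
```

```text
from [557.2  -2.4 -21.6] ang 1.658 d [-0.2  1.5 -4.8] rv [ 0. -0.  0.] t 43.75
max [0.0024, 0.0006] 
[{"travel": [0.0007, -0.0001, 0.0024], "turn": [0.0006, -0.0001, 0.0004]}, {"travel": [0.0007, -0.0001, 0.0024], "turn": [0.0006, -0.0001, 0.0004]}]
```

>>> {"op": "jog_arm", "data": {"motion": [{"travel": [0.001,0,0.004],"turn": [0,0,0],"hand": 0.4},{"travel": [0,0,0.001],"turn": [0,0,0],"hand": 0.2},{"travel": [0,0,0],"turn": [0,0,0],"hand": -1},{"travel": [0,0,0],"turn": [0,0,0],"hand": -1},{"travel": [0,0,0],"turn": [0,0,0],"hand": -1}], "squeeze": 70}}

```text
time: 44.38
ee_pos: [556.7, -1.8, -26.8]
eef_rot: [[-0.086, 0.996, 0.001], [0.996, 0.086, 0.0], [-0.0, 0.001, -1.0]]
wrist_force: [-1.5, -0.1, 5.9]
opening: 0.566
```

>>> {"op": "jog_arm", "data": {"motion": [{"travel": [0,0,-0.0015],"turn": [0,0,0],"hand": -1},{"travel": [0,-0.015,0],"turn": [0,0,0],"hand": -1},{"travel": [0,-0.02,0],"turn": [0,0,0],"hand": -1},{"travel": [0,-0.02,0],"turn": [0,0,0],"hand": -1},{"travel": [0,-0.02,-0.01],"turn": [0,0,0],"hand": -1}]}}

```text
time: 45.0
ee_pos: [479.4, -8.7, -16.1]
eef_rot: [[-0.086, 0.996, -0.002], [0.996, 0.086, -0.0], [0.0, -0.002, -1.0]]
wrist_force: [-0.7, 0.2, -1.1]
opening: 0.57
```

>>> {"op": "jog_arm", "data": {"motion": [{"travel": [0,-0.01,-0.03],"turn": [0,0,0],"hand": -1},{"travel": [0,0,-0.025],"turn": [0,0,0],"hand": -1},{"travel": [0,0,0],"turn": [0,0,0],"hand": -1},{"travel": [0,0,0],"turn": [0,0,0],"hand": -1}]}}

```text
time: 45.5
ee_pos: [471.2, -9.7, 38.8]
eef_rot: [[-0.086, 0.996, -0.0], [0.996, 0.086, -0.0], [-0.0, -0.0, -1.0]]
wrist_force: [0.3, 0.8, -0.4]
opening: 0.561
```

```bash
python3 - <<'E'
from h import *
st(); snap("wrist","w26"); st()
plan((390,345,40),-.02+np.pi/2,n=10)
E
```

```text
t 45.5 [471.2  -9.7  38.8] ang 1.657 zax [-0. -0. -1.] F [ 0.3  0.8 -0.4] op 0.561 q [ 0.3   0.63 -0.57  2.27  0.82  0.45  0.71]
t 45.55 [471.2  -9.6  38.5] ang 1.657 zax [-0. -0. -1.] F [ 0.4  0.1 -0.6] op 0.563 q [ 0.3   0.63 -0.57  2.27  0.82  0.45  0.71]
from [471.2  -9.6  38.5] ang 1.657 d [-81.2 354.6   1.5] rv [-0.    0.    0.11] t 45.55
max [0.036, 0.0106] 
[{"travel": [0.036, -0.005, -0.0001], "turn": [-0.0001, 0.0, 0.0106]}, {"travel": [0.036, -0.0054, -0.0001], "turn": [-0.0001, 0.0, 0.0106]}, {"travel": [0.0359, -0.0058, -0.0002], "turn": [-0.0001, 0.0, 0.0106]}, {"travel": [0.0358, -0.0062, -0.0002], "turn": [-0.0001, 0.0, 0.0106]}, {"travel": [0.0358, -0.0066, -0.0002], "turn": [-0.0001, 0.0, 0.0106]}]
[{"travel": [0.0357, -0.0069, -0.0002], "turn": [-0.0001, 0.0, 0.0106]}, {"travel": [0.0356, -0.0073, -0.0002], "turn": [-0.0001, 0.0, 0.0106]}, {"travel": [0.0356, -0.0077, -0.0002], "turn": [-0.0001, 0.0, 0.0106]}, {"travel": [0.0355, -0.0081, -0.0002], "turn": [-0.0001, 0.0, 0.0106]}, {"travel": [0.0354, -0.0084, -0.0002], "turn": [-0.0001, 0.0, 0.0106]}]
```

View pics/w26.png

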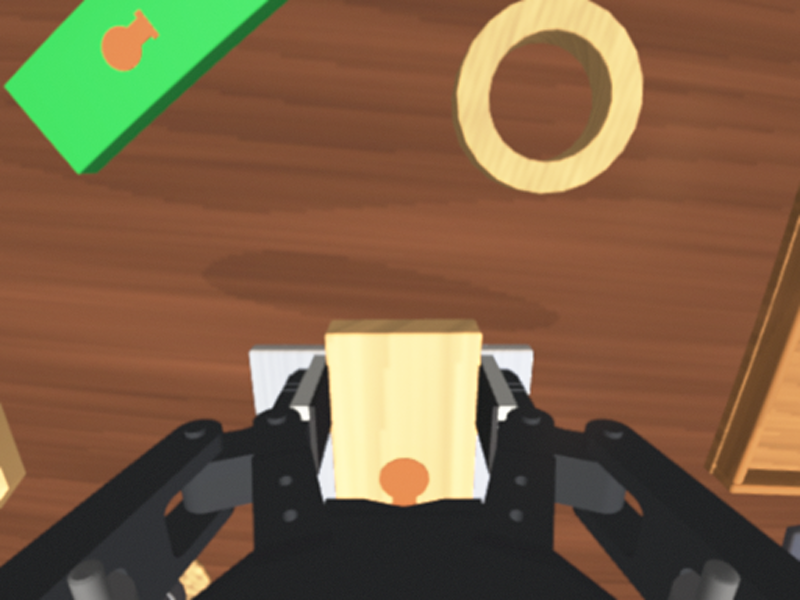

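>>> {"op": "jog_arm", "data": {"motion": [{"travel": [0.036,-0.005,0],"turn": [0,0,0.011],"hand": -1},{"travel": [0.036,-0.005,0],"turn": [0,0,0.011],"hand": -1},{"travel": [0.036,-0.006,0],"turn": [0,0,0.011],"hand": -1},{"travel": [0.036,-0.006,0],"turn": [0,0,0.011],"hand": -1},{"travel": [0.036,-0.007,0],"turn": [0,0,0.011],"hand": -1}]}}

```text
time: 46.18
ee_pos: [430.4, 169.5, 38.2]
eef_rot: [[-0.031, 1.0, -0.001], [1.0, 0.031, -0.001], [-0.001, -0.001, -1.0]]
wrist_force: [-0.0, -0.0, -0.3]
opening: 0.569
```

>>> {"op": "jog_arm", "data": {"motion": [{"travel": [0.036,-0.007,0],"turn": [0,0,0.01],"hand": -1},{"travel": [0.036,-0.007,0],"turn": [0,0,0.01],"hand": -1},{"travel": [0.036,-0.008,0],"turn": [0,0,0.01],"hand": -1},{"travel": [0.036,-0.008,0],"turn": [0,0,0.01],"hand": -1},{"travel": [0.035,-0.008,0],"turn": [0,0,0.01],"hand": -1}]}}

```text
time: 46.8
ee_pos: [390.3, 348.0, 38.0]
eef_rot: [[0.018, 1.0, -0.001], [1.0, -0.018, -0.001], [-0.001, -0.001, -1.0]]
wrist_force: [0.0, -0.1, -1.3]
opening: 0.563
```

>>> {"op": "jog_arm", "data": {"motion": [{"travel": [0,0,0],"turn": [0,0,0],"hand": -1},{"travel": [0,0,0],"turn": [0,0,0],"hand": -1},{"travel": [0,0,0],"turn": [0,0,0],"hand": -1}]}}

```text
time: 47.18
ee_pos: [391.4, 345.6, 38.7]
eef_rot: [[0.02, 1.0, -0.001], [1.0, -0.02, -0.002], [-0.002, -0.0, -1.0]]
wrist_force: [0.3, 0.4, -1.1]
opening: 0.566
```

```bash
python3 - <<'E'
from h import *
st(); snap("wrist","w27"); snap("top","t3",(90,170,220,290))
plan((390,345,-20),-.02+np.pi/2,n=5)
E
```

```text
t 47.17 [391.4 345.6  38.7] ang 1.551 zax [-0. -0. -1.] F [ 0.3  0.4 -1.1] op 0.566 q [-0.47  0.65 -0.53  2.16  0.7   0.5   0.01]
from [391.6 346.   39. ] ang 1.551 d [ -1.6  -1.  -59. ] rv [-0.  0.  0.] t 47.27
max [0.0118, 0.0002] 
[{"travel": [-0.0002, -0.0003, 0.0118], "turn": [-0.0, 0.0002, 0.0]}, {"travel": [-0.0002, -0.0003, 0.0118], "turn": [-0.0, 0.0002, 0.0]}, {"travel": [-0.0002, -0.0003, 0.0118], "turn": [-0.0, 0.0002, 0.0]}, {"travel": [-0.0002, -0.0003, 0.0118], "turn": [-0.0, 0.0002, 0.0]}, {"travel": [-0.0002, -0.0003, 0.0118], "turn": [-0.0, 0.0002, 0.0]}]
```

View pics/w27.png

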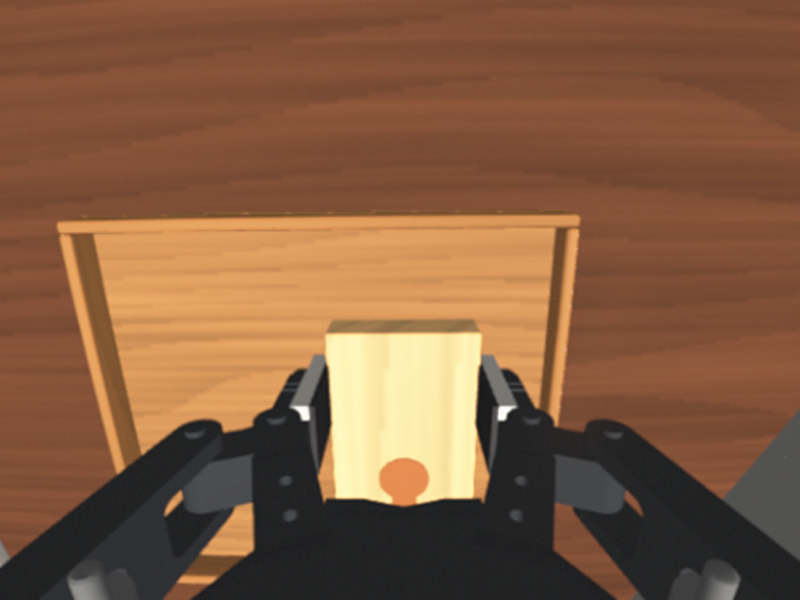

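View pics/t3.png

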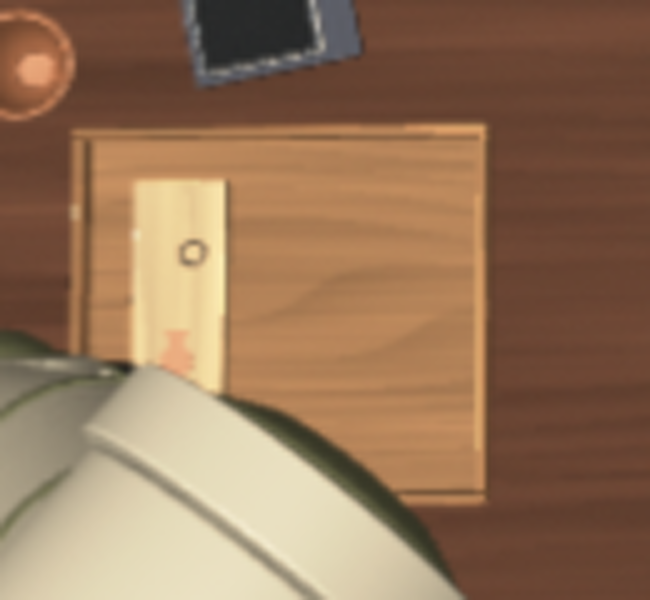

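>>> {"op": "jog_arm", "data": {"motion": [{"travel": [0,0,0.014],"turn": [0,0,0],"hand": -1},{"travel": [0,0,0.016],"turn": [0,0,0],"hand": -1},{"travel": [0,0,0.016],"turn": [0,0,0],"hand": -1},{"travel": [0,0,0.014],"turn": [0,0,0],"hand": -1},{"travel": [0,0,0.004],"turn": [0,0,0],"hand": -1}]}}

```text
time: 47.9
ee_pos: [390.7, 346.8, -26.1]
eef_rot: [[0.018, 1.0, -0.001], [1.0, -0.018, -0.001], [-0.001, -0.001, -1.0]]
wrist_force: [-0.1, 0.4, -0.3]
opening: 0.569
```

>>> {"op": "jog_arm", "data": {"motion": [{"travel": [0,0,0.002],"turn": [0,0,0],"hand": -1},{"travel": [0,0,0.001],"turn": [0,0,0],"hand": -1},{"travel": [0,0,0],"turn": [0,0,0],"hand": -1}]}}

```text
time: 48.28
ee_pos: [391.5, 347.2, -27.5]
eef_rot: [[0.019, 1.0, 0.0], [1.0, -0.019, 0.0], [0.0, 0.0, -1.0]]
wrist_force: [-0.5, 0.4, -0.2]
opening: 0.567
```

>>> {"op": "jog_arm", "data": {"motion": [{"travel": [0,0,0.0015],"turn": [0,0,0],"hand": -1},{"travel": [0,0,0],"turn": [0,0,0],"hand": -1}]}}

```text
time: 48.52
ee_pos: [391.4, 347.0, -29.3]
eef_rot: [[0.019, 1.0, 0.0], [1.0, -0.019, 0.0], [0.0, 0.0, -1.0]]
wrist_force: [-0.3, -0.2, -1.0]
opening: 0.562
```

>>> {"op": "jog_arm", "data": {"motion": [{"travel": [0,0,0.0015],"turn": [0,0,0],"hand": -1},{"travel": [0,0,0],"turn": [0,0,0],"hand": -1}]}}

```text
time: 48.78
ee_pos: [391.4, 347.1, -30.8]
eef_rot: [[0.019, 1.0, 0.0], [1.0, -0.019, 0.0], [0.0, 0.0, -1.0]]
wrist_force: [0.2, -0.9, 0.8]
opening: 0.565
```

>>> {"op": "jog_arm", "data": {"motion": [{"travel": [0,0,0.0015],"turn": [0,0,0],"hand": -1},{"travel": [0,0,0],"turn": [0,0,0],"hand": -1}]}}

```text
time: 49.02
ee_pos: [391.5, 347.1, -30.9]
eef_rot: [[0.019, 1.0, 0.002], [1.0, -0.019, 0.0], [0.0, 0.002, -1.0]]
wrist_force: [-2.6, -3.2, 22.8]
opening: 0.567
```

Floor contact. Release and lift; then return toward the large plaque.

>>> {"op": "jog_arm", "data": {"motion": [{"travel": [0,0,-0.0015],"turn": [0,0,0],"hand": -1},{"travel": [0,0,0],"turn": [0,0,0],"hand": 0.25},{"travel": [0,0,0],"turn": [0,0,0],"hand": 0.4},{"travel": [0,0,0],"turn": [0,0,0],"hand": 0.5},{"travel": [0,0,0],"turn": [0,0,0],"hand": 0.5}]}}

```text
time: 49.65
ee_pos: [391.2, 347.0, -31.0]
eef_rot: [[0.019, 1.0, -0.0], [1.0, -0.019, -0.0], [-0.0, -0.0, -1.0]]
wrist_force: [0.5, -0.8, -0.5]
opening: 0.748
```

>>> {"op": "jog_arm", "data": {"motion": [{"travel": [0,0,-0.02],"turn": [0,0,0],"hand": 0.5},{"travel": [0,0,-0.05],"turn": [0,0,0],"hand": 0.5},{"travel": [0,0,-0.06],"turn": [0,0,0],"hand": 0.7},{"travel": [-0.06,0.01,-0.02],"turn": [0,0,-0.03],"hand": 1},{"travel": [-0.06,0.01,0],"turn": [0,0,-0.03],"hand": 1}]}}

```text
time: 50.28
ee_pos: [411.5, 228.0, 120.3]
eef_rot: [[-0.043, 0.999, 0.003], [0.999, 0.043, 0.002], [0.001, 0.003, -1.0]]
wrist_force: [0.8, 0.2, -0.7]
opening: 1.003
```

```bash
python3 - <<'E'
from h import *
env.read_camera("top");env.read_camera("top")
st(); t=snap("top"); cv2.imwrite("pics/t4.png",cv2.resize(t[150:290,90:420,::-1],None,fx=2.4,fy=2.4,interpolation=cv2.INTER_CUBIC))
print([(q['centre'],q['p']) for q in env.find_in("top","plaque_large")])
plan((490,-283,115),1.69,n=15)
E
```

```text
t 50.38 [411.3 220.4 118.3] ang 1.604 zax [-0.   -0.01 -1.  ] F [ 0.1 -0.3  0.3] op 0.999 q [-0.11  0.5  -0.7   2.22  0.57  0.61  0.37]
[([534.6, -268.1, 15.3], 0.85)]
from [411.1 227.1 118.8] ang 1.609 d [  78.9 -510.1   -3.8] rv [ 0.    0.   -0.08] t 50.48
max [0.0344, 0.0054] 
[{"travel": [-0.0342, 0.004, 0.0003], "turn": [0.0, 0.0, -0.0054]}, {"travel": [-0.0342, 0.0038, 0.0003], "turn": [0.0, 0.0, -0.0054]}, {"travel": [-0.0342, 0.0036, 0.0003], "turn": [0.0, 0.0, -0.0054]}, {"travel": [-0.0342, 0.0034, 0.0003], "turn": [0.0, 0.0, -0.0054]}, {"travel": [-0.0343, 0.0032, 0.0003], "turn": [0.0, 0.0, -0.0054]}]
[{"travel": [-0.0343, 0.003, 0.0003], "turn": [0.0, 0.0, -0.0054]}, {"travel": [-0.0343, 0.0029, 0.0003], "turn": [0.0, 0.0, -0.0054]}, {"travel": [-0.0343, 0.0027, 0.0003], "turn": [0.0, 0.0, -0.0054]}, {"travel": [-0.0343, 0.0025, 0.0003], "turn": [0.0, 0.0, -0.0054]}, {"travel": [-0.0343, 0.0023, 0.0003], "turn": [0.0, 0.0, -0.0054]}]
[{"travel": [-0.0343, 0.0021, 0.0003], "turn": [0.0, 0.0, -0.0054]}, {"travel": [-0.0344, 0.0019, 0.0003], "turn": [0.0, 0.0, -0.0054]}, {"travel": [-0.0344, 0.0017, 0.0003], "turn": [0.0, 0.0, -0.0054]}, {"travel": [-0.0344, 0.0016, 0.0003], "turn": [0.0, 0.0, -0.0054]}, {"travel": [-0.0344, 0.0014, 0.0003], "turn": [0.0, 0.0, -0.0054]}]
```

View pics/t4.png

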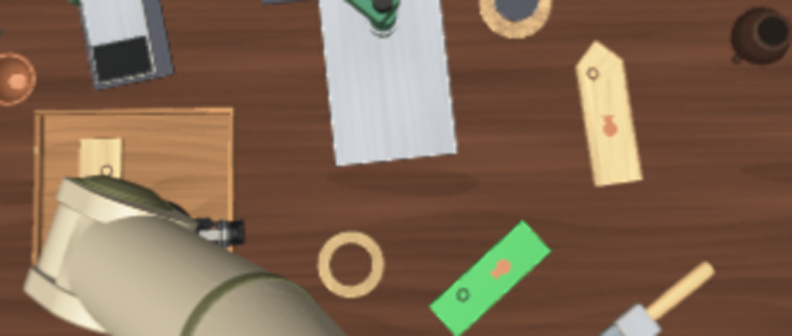

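>>> {"op": "jog_arm", "data": {"motion": [{"travel": [-0.051,0.006,0],"turn": [0,0,-0.008],"hand": 1},{"travel": [-0.051,0.006,0],"turn": [0,0,-0.008],"hand": 1},{"travel": [-0.051,0.005,0],"turn": [0,0,-0.008],"hand": 1},{"travel": [-0.051,0.005,0],"turn": [0,0,-0.008],"hand": 1},{"travel": [-0.051,0.004,0],"turn": [0,0,-0.008],"hand": 1}]}}

```text
time: 51.1
ee_pos: [452.2, -24.3, 118.7]
eef_rot: [[-0.084, 0.996, 0.001], [0.996, 0.084, 0.001], [0.001, 0.001, -1.0]]
wrist_force: [1.0, 0.6, -0.4]
opening: 1.001
```

>>> {"op": "jog_arm", "data": {"motion": [{"travel": [-0.051,0.004,0],"turn": [0,0,-0.008],"hand": 1},{"travel": [-0.051,0.004,0],"turn": [0,0,-0.008],"hand": 1},{"travel": [-0.051,0.003,0],"turn": [0,0,-0.008],"hand": 1},{"travel": [-0.051,0.003,0],"turn": [0,0,-0.008],"hand": 1},{"travel": [-0.051,0.003,0],"turn": [0,0,-0.008],"hand": 1}]}}

```text
time: 51.72
ee_pos: [494.6, -276.9, 118.6]
eef_rot: [[-0.123, 0.992, 0.001], [0.992, 0.123, 0.001], [0.001, 0.001, -1.0]]
wrist_force: [0.7, 0.1, -0.0]
opening: 0.999
```

>>> {"op": "jog_arm", "data": {"motion": [{"travel": [0,0,0],"turn": [0,0,0],"hand": 1},{"travel": [0,0,0],"turn": [0,0,0],"hand": 1},{"travel": [0,0,0],"turn": [0,0,0],"hand": 1},{"travel": [0,0,0],"turn": [0,0,0],"hand": 1}]}}

```text
time: 52.22
ee_pos: [493.2, -275.5, 118.9]
eef_rot: [[-0.123, 0.992, 0.0], [0.992, 0.123, -0.0], [-0.0, 0.0, -1.0]]
wrist_force: [-0.1, -0.6, -1.0]
opening: 1.003
```

```bash
python3 - <<'E'
from h import *
st(); snap("wrist","w28"); st()
E
```

```text
t 52.23 [ 493.2 -275.5  118.9] ang 1.694 zax [ 0. -0. -1.] F [-0.1 -0.6 -1. ] op 1.003 q [ 0.92  0.61 -0.76  2.01  0.61  0.76  1.49]
t 52.27 [ 493.1 -275.8  118.9] ang 1.694 zax [ 0. -0. -1.] F [-0.2 -0.6  1. ] op 0.999 q [ 0.92  0.61 -0.76  2.01  0.61  0.76  1.49]
```

View pics/w28.png

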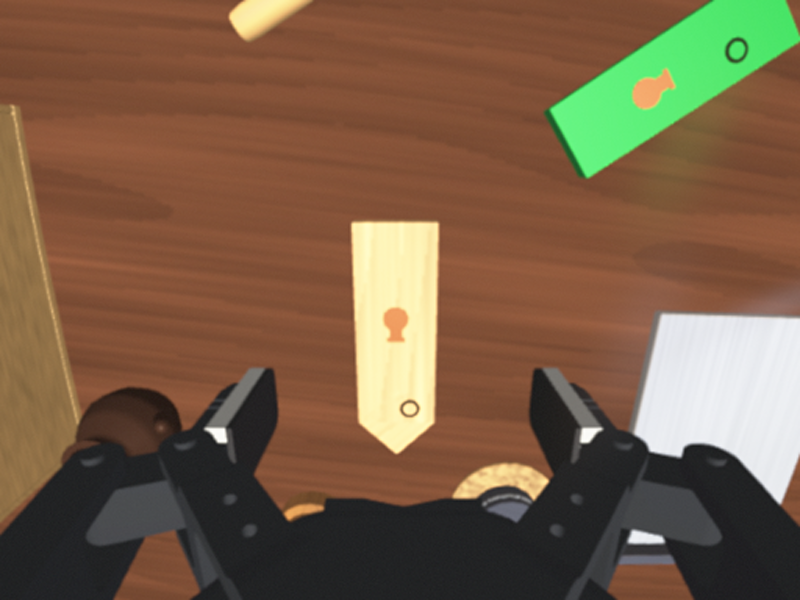

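```bash
python3 - <<'E'
from h import *
p=env.camera_params("wrist");k=.64
P=plane(p,np.array([(351,222),(438,222),(396,453),(409,408),(358,423),(435,423)])*k-.2,14)[:,:2]; print(P)
t=(P[0]+P[1])/2; h=P[2]; yaw=np.arctan2(*(h-t)[::-1]); print(yaw,np.linalg.norm(h-t))
m=np.array([np.cos(yaw),np.sin(yaw)]); c=t+88.5*m; R=np.array([[m[0],-m[1]],[m[1],m[0]]])
print(c,"ring in frame",R.T@(P[3]-c))
g=c-55*m; print(g); plan((*g,20),yaw+np.pi/2,n=5)
E
```

```text
[[ 461.57 -314.39]
 [ 454.54 -258.02]
 [ 634.41 -264.08]
 [ 593.59 -259.2 ]
 [ 611.3  -295.77]
 [ 604.01 -238.05]]
0.12481867210062356 177.7423526915094
[ 545.87 -275.19] ring in frame [49.35  9.93]
[ 491.29 -282.04]
from [ 493.1 -275.8  118.9] ang 1.694 d [ -1.8  -6.2 -98.9] rv [ 0.  0. -0.] t 52.27
max [0.0198, 0.0004] 
[{"travel": [-0.0012, -0.0005, 0.0198], "turn": [0.0, 0.0, -0.0004]}, {"travel": [-0.0012, -0.0005, 0.0198], "turn": [0.0, 0.0, -0.0004]}, {"travel": [-0.0012, -0.0005, 0.0198], "turn": [0.0, 0.0, -0.0004]}, {"travel": [-0.0012, -0.0005, 0.0198], "turn": [0.0, 0.0, -0.0004]}, {"travel": [-0.0012, -0.0005, 0.0198], "turn": [0.0, 0.0, -0.0004]}]
```

>>> {"op": "jog_arm", "data": {"motion": [{"travel": [-0.002,-0.001,0.03],"turn": [0,0,0],"hand": 0.8},{"travel": [-0.002,-0.001,0.035],"turn": [0,0,0],"hand": 0.8},{"travel": [-0.002,0,0.035],"turn": [0,0,0],"hand": 0.8},{"travel": [0,0,0.03],"turn": [0,0,0],"hand": 0.7},{"travel": [0,0,0.015],"turn": [0,0,0],"hand": 0.7}]}}

```text
time: 52.9
ee_pos: [491.2, -282.4, -27.5]
eef_rot: [[-0.122, 0.993, -0.001], [0.993, 0.122, 0.001], [0.001, -0.001, -1.0]]
wrist_force: [-0.3, -0.4, -0.0]
opening: 0.849
```

>>> {"op": "jog_arm", "data": {"motion": [{"travel": [0,0,0.006],"turn": [0,0,0],"hand": 0.7},{"travel": [0,0,0],"turn": [0,0,0],"hand": 0.6},{"travel": [0,0,0],"turn": [0,0,0],"hand": 0.6}]}}

```text
time: 53.28
ee_pos: [492.1, -283.3, -31.4]
eef_rot: [[-0.121, 0.993, 0.001], [0.993, 0.121, -0.001], [-0.001, 0.001, -1.0]]
wrist_force: [-0.4, -0.4, 0.7]
opening: 0.803
```

```bash
python3 - <<'E'
from h import *
st(); snap("wrist","w29"); st()
E
```

```text
t 53.27 [ 492.1 -283.3  -31.4] ang 1.692 zax [ 0. -0. -1.] F [-0.4 -0.4  0.7] op 0.803 q [ 0.77  0.81 -0.52  2.09  0.89  0.48  1.26]
t 53.33 [ 492.  -283.4  -31.4] ang 1.692 zax [ 0. -0. -1.] F [-0.4 -0.1  0. ] op 0.801 q [ 0.77  0.81 -0.52  2.09  0.89  0.48  1.26]
```

View pics/w29.png

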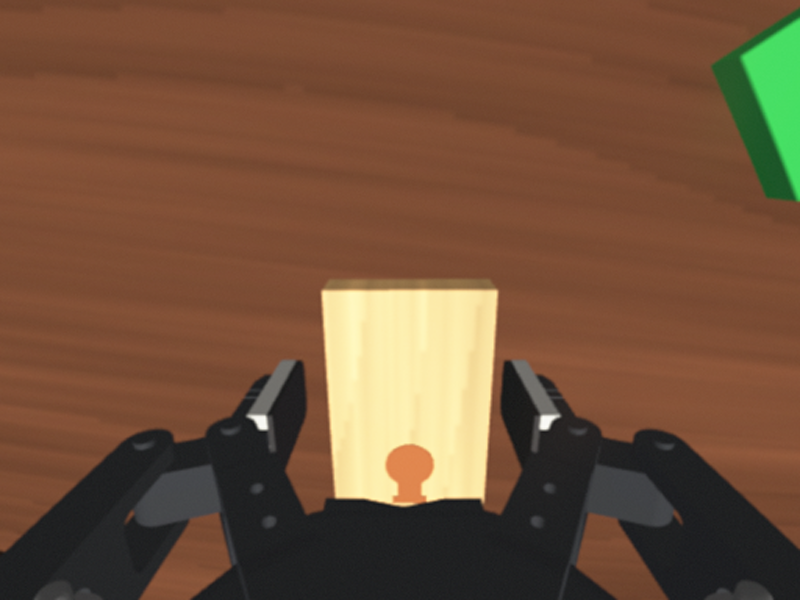

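>>> {"op": "jog_arm", "data": {"motion": [{"travel": [0.002,0,0.005],"turn": [0,0,0],"hand": 0.5},{"travel": [0,0,0],"turn": [0,0,0],"hand": 0.4},{"travel": [0,0,0],"turn": [0,0,0],"hand": 0.3},{"travel": [0,0,0],"turn": [0,0,0],"hand": -1},{"travel": [0,0,0],"turn": [0,0,0],"hand": -1}], "squeeze": 50}}

```text
time: 53.95
ee_pos: [491.3, -281.0, -36.9]
eef_rot: [[-0.121, 0.993, -0.0], [0.993, 0.121, -0.0], [-0.0, -0.0, -1.0]]
wrist_force: [-2.2, 0.8, 6.1]
opening: 0.641
```

>>> {"op": "jog_arm", "data": {"motion": [{"travel": [0,0,0],"turn": [0,0,0],"hand": -1},{"travel": [0,0,0],"turn": [0,0,0],"hand": -1}], "squeeze": 70}}

```text
time: 54.2
ee_pos: [491.2, -281.0, -36.8]
eef_rot: [[-0.121, 0.993, -0.0], [0.993, 0.121, -0.0], [-0.0, -0.0, -1.0]]
wrist_force: [-1.4, -0.0, 8.4]
opening: 0.632
```

>>> {"op": "jog_arm", "data": {"motion": [{"travel": [0,0,-0.01],"turn": [0,0,0],"hand": -1},{"travel": [0,0,-0.02],"turn": [0,0,0],"hand": -1},{"travel": [0,0,-0.02],"turn": [0,0,0],"hand": -1},{"travel": [0,0,-0.01],"turn": [0,0,0],"hand": -1},{"travel": [0,0,0],"turn": [0,0,0],"hand": -1}]}}

```text
time: 54.82
ee_pos: [491.6, -281.4, 23.3]
eef_rot: [[-0.12, 0.993, 0.001], [0.993, 0.12, -0.001], [-0.001, 0.001, -1.0]]
wrist_force: [-0.0, 0.2, -1.4]
opening: 0.63
```

```bash
python3 - <<'E'
from h import *
st(); snap("wrist","w30"); st()
E
```

```text
t 54.83 [ 491.6 -281.4   23.3] ang 1.692 zax [ 0. -0. -1.] F [-0.   0.2 -1.4] op 0.63 q [ 0.83  0.73 -0.62  2.07  0.78  0.59  1.35]
t 54.88 [ 491.2 -281.3   22.7] ang 1.692 zax [ 0. -0. -1.] F [-0.2 -0.1 -0.9] op 0.633 q [ 0.83  0.73 -0.62  2.07  0.78  0.59  1.35]
```

View pics/w30.png

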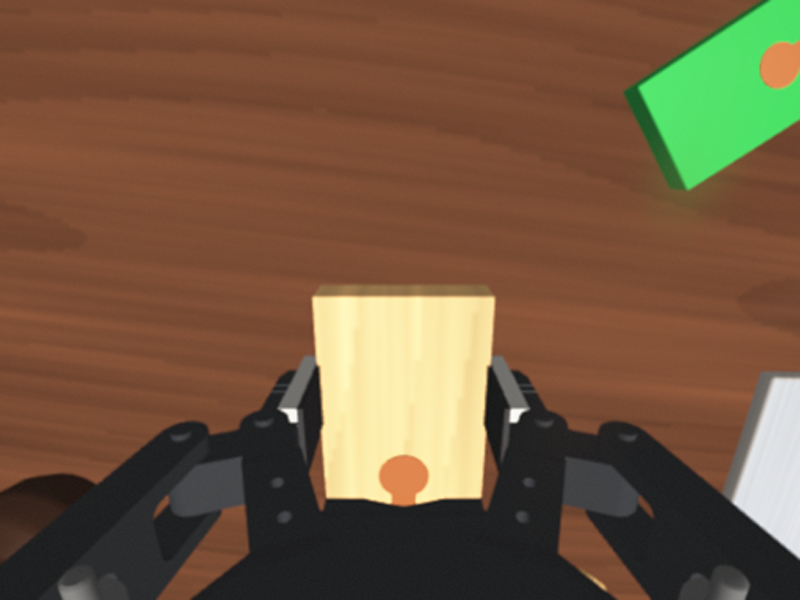

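```bash
python3 - <<'E'
from h import *
s=env.read_state(); p=env.camera_params("wrist");k=.64
z=s['ee_pos'][2]+36.8+14
P=plane(p,np.array([(312,297),(494,297),(403,297)])*k-.2,z); Q=((P-s['ee_pos'])@s['eef_rot']).round(1); print(Q)
L=Q[2,1]+88.5; print("offset",L)
o=np.array([650.7,-.8]);y=.086;R=np.array([[np.cos(y),-np.sin(y)],[np.sin(y),np.cos(y)]])
gf=o-R@[L+48.5,10]; g=gf-R@[75,0]; print("final",gf,"pre",g)
plan((*g,25),y+np.pi/2,n=8)
E
```

```text
[[-28.5 -32.7 -50.8]
 [ 28.1 -32.8 -50.8]
 [ -0.2 -32.8 -50.8]]
offset 55.7
final [547.74 -19.71] pre [473.02 -26.16]
from [ 491.2 -281.3   22.7] ang 1.692 d [-18.2 255.1   2.3] rv [0.   0.   0.04] t 54.88
max [0.032, 0.0044] 
[{"travel": [0.0319, 0.0016, -0.0003], "turn": [0.0, 0.0, 0.0044]}, {"travel": [0.0319, 0.0014, -0.0003], "turn": [0.0, 0.0, 0.0044]}, {"travel": [0.0319, 0.0013, -0.0003], "turn": [0.0, 0.0, 0.0044]}, {"travel": [0.032, 0.0012, -0.0003], "turn": [0.0, 0.0, 0.0044]}, {"travel": [0.032, 0.001, -0.0003], "turn": [0.0, 0.0, 0.0044]}]
[{"travel": [0.032, 0.0009, -0.0003], "turn": [0.0, 0.0, 0.0044]}, {"travel": [0.032, 0.0007, -0.0003], "turn": [0.0, 0.0, 0.0044]}, {"travel": [0.032, 0.0006, -0.0003], "turn": [0.0, 0.0, 0.0044]}]
```

>>> {"op": "jog_arm", "data": {"motion": [{"travel": [0.032,0.002,0],"turn": [0,0,0.005],"hand": -1},{"travel": [0.032,0.001,0],"turn": [0,0,0.005],"hand": -1},{"travel": [0.032,0.001,0],"turn": [0,0,0.005],"hand": -1},{"travel": [0.032,0.001,0],"turn": [0,0,0.004],"hand": -1},{"travel": [0.032,0.001,0],"turn": [0,0,0.004],"hand": -1}]}}

```text
time: 55.5
ee_pos: [479.0, -120.2, 22.0]
eef_rot: [[-0.098, 0.995, -0.001], [0.995, 0.098, 0.0], [0.001, -0.001, -1.0]]
wrist_force: [0.1, 0.7, -1.5]
opening: 0.634
```

>>> {"op": "jog_arm", "data": {"motion": [{"travel": [0.032,0.001,0],"turn": [0,0,0.004],"hand": -1},{"travel": [0.032,0.001,0],"turn": [0,0,0.004],"hand": -1},{"travel": [0.032,0,0],"turn": [0,0,0.004],"hand": -1},{"travel": [0,0,0],"turn": [0,0,0],"hand": -1},{"travel": [0,0,0],"turn": [0,0,0],"hand": -1}]}}

```text
time: 56.12
ee_pos: [472.2, -26.0, 22.2]
eef_rot: [[-0.086, 0.996, -0.001], [0.996, 0.086, -0.001], [-0.0, -0.001, -1.0]]
wrist_force: [-0.3, -0.3, -2.1]
opening: 0.635
```

```bash
python3 - <<'E'
from h import *
env.read_camera("wrist");st(); snap("wrist","w31")
plan((473,-26.2,-24),.086+np.pi/2,n=5)
E
```

```text
t 56.17 [472.2 -26.5  22.3] ang 1.656 zax [-0. -0. -1.] F [ 0.3  0.4 -1.1] op 0.633 q [ 0.29  0.65 -0.51  2.28  0.84  0.4   0.73]
from [472.3 -26.6  22.4] ang 1.656 d [  0.7   0.4 -46.4] rv [-0.  0. -0.] t 56.23
max [0.0093, 0.0002] 
[{"travel": [0.0001, 0.0002, 0.0093], "turn": [-0.0002, 0.0001, -0.0002]}, {"travel": [0.0001, 0.0002, 0.0093], "turn": [-0.0002, 0.0001, -0.0002]}, {"travel": [0.0001, 0.0002, 0.0093], "turn": [-0.0002, 0.0001, -0.0002]}, {"travel": [0.0001, 0.0002, 0.0093], "turn": [-0.0002, 0.0001, -0.0002]}, {"travel": [0.0001, 0.0002, 0.0093], "turn": [-0.0002, 0.0001, -0.0002]}]
```

View pics/w31.png

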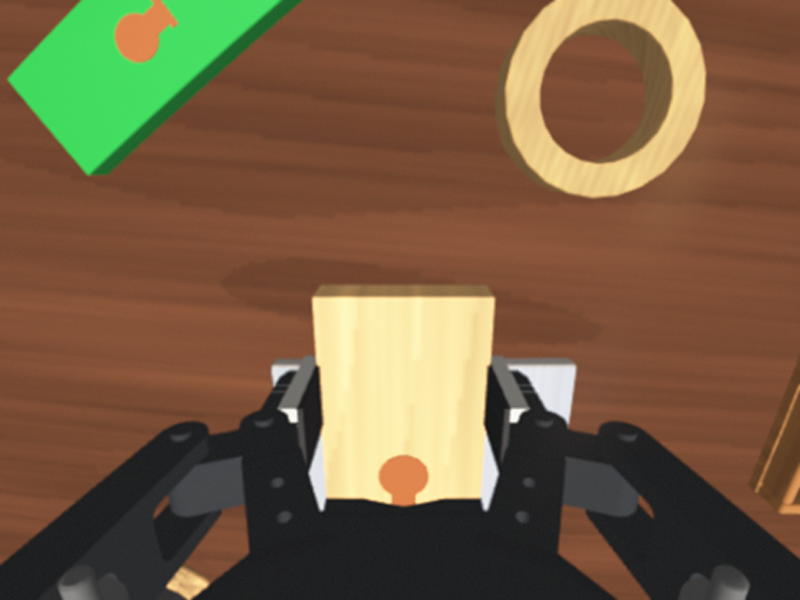

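>>> {"op": "jog_arm", "data": {"motion": [{"travel": [0,0,0.012],"turn": [0,0,0],"hand": -1},{"travel": [0,0,0.012],"turn": [0,0,0],"hand": -1},{"travel": [0,0,0.012],"turn": [0,0,0],"hand": -1},{"travel": [0,0,0.009],"turn": [0,0,0],"hand": -1},{"travel": [0,0,0],"turn": [0,0,0],"hand": -1}]}}

```text
time: 56.85
ee_pos: [472.1, -26.0, -22.8]
eef_rot: [[-0.086, 0.996, -0.001], [0.996, 0.086, -0.0], [-0.0, -0.001, -1.0]]
wrist_force: [0.6, -1.1, -1.4]
opening: 0.634
```

>>> {"op": "jog_arm", "data": {"motion": [{"travel": [0,0,0.001],"turn": [0,0,0],"hand": -1},{"travel": [0,0,0],"turn": [0,0,0],"hand": -1},{"travel": [0,0,0],"turn": [0,0,0],"hand": -1}]}}

```text
time: 57.22
ee_pos: [472.6, -25.7, -23.1]
eef_rot: [[-0.086, 0.996, 0.0], [0.996, 0.086, -0.0], [-0.0, 0.0, -1.0]]
wrist_force: [-0.8, 0.2, -0.8]
opening: 0.633
```

```bash
python3 - <<'E'
from h import *
st();plan((547.7,-19.7,-25.2),.086+np.pi/2,n=5)
E
```

```text
t 57.23 [472.6 -25.7 -23.1] ang 1.657 zax [ 0. -0. -1.] F [-0.8  0.2 -0.8] op 0.633 q [ 0.18  0.72 -0.35  2.31  1.    0.27  0.58]
from [472.6 -25.7 -23.1] ang 1.657 d [75.1  6.  -2.1] rv [0. 0. 0.] t 57.23
max [0.0151, 0.0001] 
[{"travel": [-0.0001, 0.0151, 0.0004], "turn": [0.0001, 0.0, 0.0]}, {"travel": [-0.0001, 0.0151, 0.0004], "turn": [0.0001, 0.0, 0.0]}, {"travel": [-0.0001, 0.0151, 0.0004], "turn": [0.0001, 0.0, 0.0]}, {"travel": [-0.0001, 0.0151, 0.0004], "turn": [0.0001, 0.0, 0.0]}, {"travel": [-0.0001, 0.0151, 0.0004], "turn": [0.0001, 0.0, 0.0]}]
```

>>> {"op": "jog_arm", "data": {"motion": [{"travel": [0,0.012,0.0015],"turn": [0,0,0],"hand": -1},{"travel": [0,0.016,0],"turn": [0,0,0],"hand": -1},{"travel": [0,0.017,0],"turn": [0,0,0],"hand": -1},{"travel": [0,0.016,0],"turn": [0,0,0],"hand": -1},{"travel": [-0.001,0.012,0],"turn": [0,0,0],"hand": -1}]}}

```text
time: 57.85
ee_pos: [546.5, -20.2, -24.8]
eef_rot: [[-0.086, 0.996, 0.0], [0.996, 0.086, 0.0], [0.0, 0.0, -1.0]]
wrist_force: [-0.2, -0.5, -1.5]
opening: 0.63
```

>>> {"op": "jog_arm", "data": {"motion": [{"travel": [0,0.002,0],"turn": [0,0,0],"hand": -1},{"travel": [0,0,0],"turn": [0,0,0],"hand": -1},{"travel": [0,0,0],"turn": [0,0,0],"hand": -1}]}}

```text
time: 58.22
ee_pos: [546.6, -20.2, -24.8]
eef_rot: [[-0.086, 0.996, -0.001], [0.996, 0.086, -0.0], [-0.0, -0.001, -1.0]]
wrist_force: [-0.2, 0.1, -0.0]
opening: 0.633
```

```bash
python3 - <<'E'
from h import *
st();snap("wrist","w32");plan((547.7,-19.7,-26),.086+np.pi/2,n=1)
E
```

```text
t 58.23 [546.6 -20.2 -24.8] ang 1.657 zax [-0. -0. -1.] F [-0.2  0.1 -0. ] op 0.633 q [ 0.26  0.77 -0.48  2.13  0.86  0.44  0.74]
from [546.7 -20.2 -24.8] ang 1.657 d [ 1.   0.5 -1.2] rv [-0.  0.  0.] t 58.27
max [0.0012, 0.0006] 
[{"travel": [0.0004, 0.001, 0.0012], "turn": [-0.0005, 0.0002, 0.0006]}]
```

View pics/w32.png

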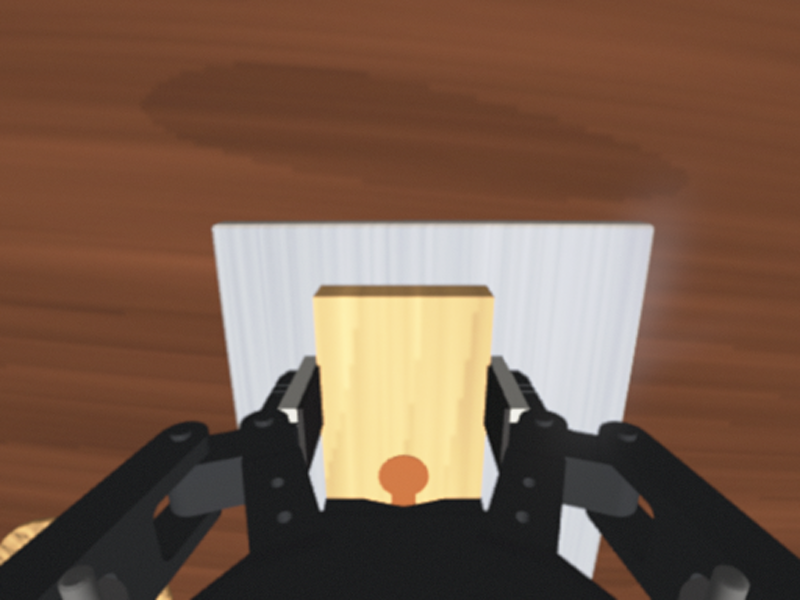

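```bash
python3 - <<'E'
from h import *
s=env.read_state(); p=env.camera_params("wrist");k=.64
T=lambda L,z:((plane(p,np.array(L)*k-.2,z)-s['ee_pos'])@s['eef_rot']).round(1)
print(T([(212,226.5),(654,226)],10)); print(T([(314,297),(493,297)],26))
E
```

```text
[[-64.5 -52.6 -34.8]
 [ 84.8 -53.1 -34.8]]
[[-27.9 -32.7 -50.8]
 [ 27.8 -32.8 -50.8]]
```

>>> {"op": "jog_arm", "data": {"motion": [{"travel": [0.0003,0.0012,0.0],"turn": [0,0,0],"hand": -1},{"travel": [0,0,0.001],"turn": [0,0,0],"hand": -1},{"travel": [0,0,0.0005],"turn": [0,0,0],"hand": -1},{"travel": [0,0,0.0005],"turn": [0,0,0],"hand": -1},{"travel": [0,0,0],"turn": [0,0,0],"hand": -1}]}}

```text
time: 58.9
ee_pos: [548.4, -19.7, -26.8]
eef_rot: [[-0.086, 0.996, -0.0], [0.996, 0.086, -0.0], [-0.0, -0.0, -1.0]]
wrist_force: [0.1, -0.1, 1.2]
opening: 0.631
```

>>> {"op": "jog_arm", "data": {"motion": [{"travel": [0,0,0.0005],"turn": [0,0,0],"hand": -1},{"travel": [0,0,0],"turn": [0,0,0],"hand": -1}]}}

```text
time: 59.15
ee_pos: [548.4, -19.7, -26.8]
eef_rot: [[-0.086, 0.996, 0.0], [0.996, 0.086, -0.0], [-0.0, 0.0, -1.0]]
wrist_force: [-1.7, -1.5, 9.1]
opening: 0.635
```

>>> {"op": "jog_arm", "data": {"motion": [{"travel": [0,-0.0004,-0.0008],"turn": [0,0,0],"hand": -1},{"travel": [0,0,0],"turn": [0,0,0],"hand": 0.35},{"travel": [0,0,0],"turn": [0,0,0],"hand": 0.5},{"travel": [0,0,0],"turn": [0,0,0],"hand": 0.6},{"travel": [0,0,0],"turn": [0,0,0],"hand": 0.6}]}}

```text
time: 59.78
ee_pos: [548.1, -19.7, -26.6]
eef_rot: [[-0.086, 0.996, -0.0], [0.996, 0.086, 0.0], [0.0, -0.0, -1.0]]
wrist_force: [0.1, 0.3, -0.1]
opening: 0.798
```

>>> {"op": "jog_arm", "data": {"motion": [{"travel": [0,0,-0.02],"turn": [0,0,0],"hand": 0.6},{"travel": [0,-0.002,-0.04],"turn": [0,0,0],"hand": 0.6},{"travel": [0.01,-0.002,-0.04],"turn": [0,0,0],"hand": 1},{"travel": [0.008,-0.002,-0.035],"turn": [0,0,0],"hand": 1},{"travel": [0,0,0],"turn": [0,0,0],"hand": 1}]}}

```text
time: 60.4
ee_pos: [541.8, -1.6, 110.9]
eef_rot: [[-0.087, 0.996, 0.004], [0.996, 0.087, 0.0], [-0.0, 0.004, -1.0]]
wrist_force: [0.5, -0.6, 0.0]
opening: 0.998
```

>>> {"op": "jog_arm", "data": {"motion": [{"travel": [0,0,0],"turn": [0,0,0],"hand": 1},{"travel": [0,0,0],"turn": [0,0,0],"hand": 1}]}}

```text
time: 60.65
ee_pos: [539.9, -2.8, 107.4]
eef_rot: [[-0.086, 0.996, -0.002], [0.996, 0.086, -0.0], [-0.0, -0.002, -1.0]]
wrist_force: [-0.9, -1.0, 0.2]
opening: 0.998
```

```bash
python3 - <<'E'
from h import *
st(); snap("wrist","w33",(225,265,265,295),20); st()
E
```

```text
t 60.65 [539.9  -2.8 107.4] ang 1.657 zax [-0. -0. -1.] F [-0.9 -1.   0.2] op 0.998 q [ 0.39  0.59 -0.71  2.07  0.61  0.69  0.94]
t 60.7 [540.   -2.6 107.5] ang 1.657 zax [-0. -0. -1.] F [ 0.4 -0.5  0.2] op 1.002 q [ 0.39  0.59 -0.71  2.07  0.61  0.69  0.94]
```

View pics/w33.png

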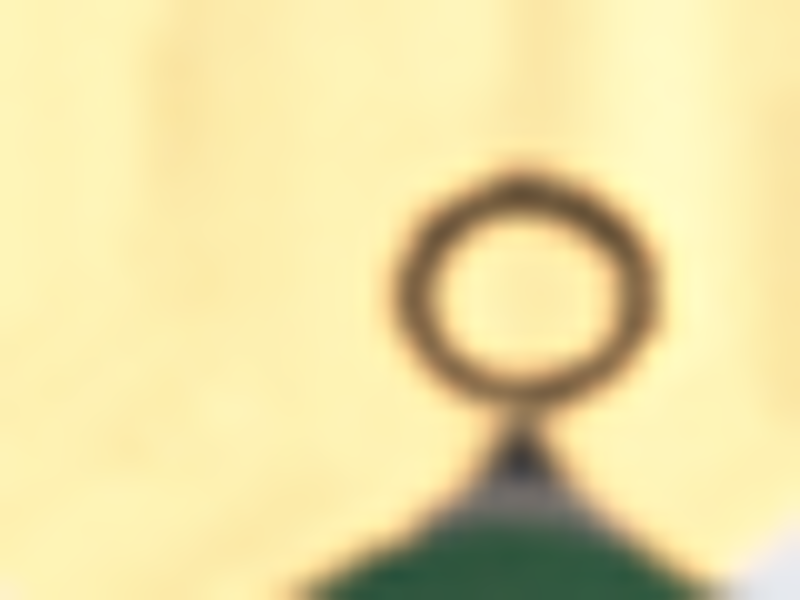

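```bash
python3 - <<'E'
from h import *
p=env.camera_params("wrist")
r=plane(p,[(250.82,279.02)],24)
for v in (285.0,285.4,285.8): print(v,plane(p,[(250.62,v)],36)-r)
print(r)
E
```

```text
285.0 [[-0.93  0.01 12.  ]]
285.4 [[-0.43  0.05 12.  ]]
285.8 [[ 0.07  0.09 12.  ]]
[[651.42  -0.87  24.  ]]
```

Within ~0.5 mm. Now the pedal.

>>> {"op": "jog_arm", "data": {"motion": [{"travel": [0.06,0,0],"turn": [0,0,0],"hand": 1},{"travel": [0.06,0.005,0],"turn": [0,0,0],"hand": 0},{"travel": [0.06,0.005,0],"turn": [0,0,0],"hand": -1},{"travel": [0.06,0.01,0],"turn": [0,0,0],"hand": -1},{"travel": [0.06,0.02,0],"turn": [0,0,-0.08],"hand": -1}]}}

```text
time: 61.32
ee_pos: [553.7, 301.1, 107.7]
eef_rot: [[-0.168, 0.986, -0.001], [0.986, 0.168, -0.001], [-0.001, -0.001, -1.0]]
wrist_force: [1.0, 0.2, 0.5]
opening: 0.148
```

>>> {"op": "jog_arm", "data": {"motion": [{"travel": [0,0,0],"turn": [0,0,0],"hand": -1},{"travel": [0,0,0],"turn": [0,0,0],"hand": -1},{"travel": [0,0,0],"turn": [0,0,0],"hand": -1}]}}

```text
time: 61.7
ee_pos: [554.3, 297.3, 107.9]
eef_rot: [[-0.164, 0.987, -0.001], [0.987, 0.164, -0.002], [-0.001, -0.001, -1.0]]
wrist_force: [-0.0, -0.4, 0.1]
opening: 0.002
```

```bash
python3 - <<'E'
from h import *
plan((615.5,312.5,30),1.737,n=5)
E
```

```text
from [554.3 297.3 107.9] ang 1.735 d [ 61.2  15.2 -77.9] rv [-0.  0. -0.] t 61.7
max [0.0156, 0.0004] 
[{"travel": [0.001, 0.0126, 0.0156], "turn": [-0.0002, 0.0003, -0.0004]}, {"travel": [0.001, 0.0126, 0.0156], "turn": [-0.0002, 0.0003, -0.0004]}, {"travel": [0.001, 0.0126, 0.0156], "turn": [-0.0002, 0.0003, -0.0004]}, {"travel": [0.001, 0.0126, 0.0156], "turn": [-0.0002, 0.0003, -0.0004]}, {"travel": [0.001, 0.0126, 0.0156], "turn": [-0.0002, 0.0003, -0.0004]}]
```

>>> {"op": "jog_arm", "data": {"motion": [{"travel": [0.001,0.0126,0.0156],"turn": [0,0,0],"hand": -1},{"travel": [0.001,0.0126,0.0156],"turn": [0,0,0],"hand": -1},{"travel": [0.001,0.0126,0.0156],"turn": [0,0,0],"hand": -1},{"travel": [0.001,0.0126,0.0156],"turn": [0,0,0],"hand": -1},{"travel": [0.001,0.0126,0.0156],"turn": [0,0,0],"hand": -1}]}}

```text
time: 62.32
ee_pos: [616.4, 314.8, 29.0]
eef_rot: [[-0.165, 0.986, -0.001], [0.986, 0.165, -0.0], [-0.0, -0.001, -1.0]]
wrist_force: [0.6, 0.3, 0.1]
opening: 0.001
```

>>> {"op": "jog_arm", "data": {"motion": [{"travel": [0,0,0.005],"turn": [0,0,0],"hand": -1},{"travel": [0,0,0.005],"turn": [0,0,0],"hand": -1},{"travel": [0,0,0.004],"turn": [0,0,0],"hand": -1},{"travel": [0,0,0.004],"turn": [0,0,0],"hand": -1},{"travel": [0,0,0.004],"turn": [0,0,0],"hand": -1}]}}

```text
time: 62.95
ee_pos: [615.1, 314.7, 8.9]
eef_rot: [[-0.166, 0.986, -0.0], [0.986, 0.166, -0.0], [-0.0, -0.0, -1.0]]
wrist_force: [-4.3, -0.1, 5.3]
opening: 0.0
```

>>> {"op": "jog_arm", "data": {"motion": [{"travel": [0,0,0.004],"turn": [0,0,0],"hand": -1},{"travel": [0,0,0.004],"turn": [0,0,0],"hand": -1},{"travel": [0,0,0.003],"turn": [0,0,0],"hand": -1},{"travel": [0,0,0],"turn": [0,0,0],"hand": -1}]}}

```text
time: 63.45
ee_pos: [615.7, 314.9, -1.7]
eef_rot: [[-0.166, 0.986, 0.001], [0.986, 0.166, 0.0], [0.0, 0.001, -1.0]]
wrist_force: [-3.5, -1.5, 10.0]
opening: -0.004
```

>>> {"op": "jog_arm", "data": {"motion": [{"travel": [0,0,0.004],"turn": [0,0,0],"hand": -1},{"travel": [0,0,0.003],"turn": [0,0,0],"hand": -1},{"travel": [0,0,0.001],"turn": [0,0,0],"hand": -1},{"travel": [0,0,0],"turn": [0,0,0],"hand": -1}]}}

```text
time: 63.95
ee_pos: [616.4, 315.1, -6.7]
eef_rot: [[-0.165, 0.986, 0.003], [0.986, 0.165, 0.0], [-0.001, 0.003, -1.0]]
wrist_force: [-7.4, -6.3, 32.3]
opening: -0.004
```

>>> {"op": "jog_arm", "data": {"motion": [{"travel": [0,0,0],"turn": [0,0,0],"hand": -1},{"travel": [0,0,0],"turn": [0,0,0],"hand": -1},{"travel": [0,0,0],"turn": [0,0,0],"hand": -1},{"travel": [0,0,0],"turn": [0,0,0],"hand": -1}]}}

```text
time: 64.45
ee_pos: [616.4, 315.1, -6.7]
eef_rot: [[-0.165, 0.986, 0.003], [0.986, 0.165, 0.0], [-0.0, 0.003, -1.0]]
wrist_force: [-8.2, -7.3, 32.7]
opening: -0.008
```

At the stop (32 N, no travel), held 0.5 s. Release and return to the plaque.

>>> {"op": "jog_arm", "data": {"motion": [{"travel": [0,0,-0.01],"turn": [0,0,0],"hand": -1},{"travel": [0,0,-0.01],"turn": [0,0,0],"hand": -1},{"travel": [0,0,-0.02],"turn": [0,0,0],"hand": -1},{"travel": [0,0,-0.03],"turn": [0,0,0],"hand": -1},{"travel": [0,0,-0.03],"turn": [0,0,0],"hand": -1}]}}

```text
time: 65.08
ee_pos: [615.9, 314.5, 90.9]
eef_rot: [[-0.165, 0.986, 0.0], [0.986, 0.165, 0.0], [0.0, 0.0, -1.0]]
wrist_force: [0.5, 0.6, -0.6]
opening: -0.002
```

>>> {"op": "jog_arm", "data": {"motion": [{"travel": [-0.06,-0.03,-0.01],"turn": [0,0,0.04],"hand": -1},{"travel": [-0.06,-0.03,0],"turn": [0,0,0.04],"hand": 0},{"travel": [-0.06,-0.03,0],"turn": [0,0,0],"hand": 1},{"travel": [-0.062,0,0],"turn": [0,0,0],"hand": 1},{"travel": [-0.062,0,0],"turn": [0,0,0],"hand": 1}]}}

```text
time: 65.7
ee_pos: [564.9, 13.0, 99.6]
eef_rot: [[-0.087, 0.996, 0.002], [0.996, 0.087, -0.0], [-0.001, 0.001, -1.0]]
wrist_force: [2.0, -0.6, -0.5]
opening: 0.847
```

>>> {"op": "jog_arm", "data": {"motion": [{"travel": [0,0,0],"turn": [0,0,0],"hand": 1},{"travel": [0,0,0],"turn": [0,0,0],"hand": 1},{"travel": [0,0,0],"turn": [0,0,0],"hand": 1}]}}

```text
time: 66.08
ee_pos: [564.7, 16.6, 99.1]
eef_rot: [[-0.088, 0.996, 0.001], [0.996, 0.088, 0.001], [0.001, 0.001, -1.0]]
wrist_force: [-0.6, 0.3, 1.1]
opening: 0.999
```

```bash
python3 - <<'E'
from h import *
st(); snap("wrist","w34"); st()
plan((548,-19.7,-20),.086+np.pi/2,n=5)
E
```

```text
t 66.08 [564.7  16.6  99.1] ang 1.659 zax [ 0.  0. -1.] F [-0.6  0.3  1.1] op 0.999 q [ 0.35  0.63 -0.7   2.03  0.62  0.71  0.91]
t 66.12 [564.6  16.7  99. ] ang 1.66 zax [ 0.  0. -1.] F [-0.6  0.4 -0.5] op 1.005 q [ 0.35  0.63 -0.7   2.03  0.62  0.71  0.91]
from [564.6  16.7  99. ] ang 1.66 d [ -16.6  -36.4 -119. ] rv [ 0. -0.  0.] t 66.12
max [0.0238, 0.0006] 
[{"travel": [-0.007, -0.004, 0.0238], "turn": [0.0001, -0.0001, 0.0006]}, {"travel": [-0.007, -0.004, 0.0238], "turn": [0.0001, -0.0001, 0.0006]}, {"travel": [-0.007, -0.0039, 0.0238], "turn": [0.0001, -0.0001, 0.0006]}, {"travel": [-0.007, -0.0039, 0.0238], "turn": [0.0001, -0.0001, 0.0006]}, {"travel": [-0.007, -0.0039, 0.0238], "turn": [0.0001, -0.0001, 0.0006]}]
```

View pics/w34.png

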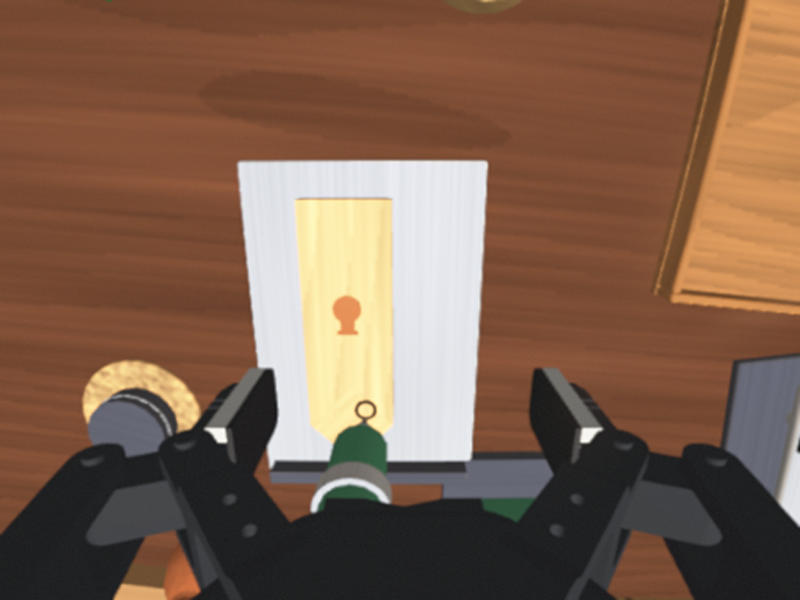

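Plaque unmoved on the platen. Pick it up: move sideways first, then down.

>>> {"op": "jog_arm", "data": {"motion": [{"travel": [-0.015,-0.008,0.01],"turn": [0,0,0],"hand": 0.9},{"travel": [-0.015,-0.008,0.025],"turn": [0,0,0],"hand": 0.8},{"travel": [-0.005,-0.004,0.03],"turn": [0,0,0],"hand": 0.7},{"travel": [0,0,0.03],"turn": [0,0,0],"hand": 0.7},{"travel": [0,0,0.022],"turn": [0,0,0],"hand": 0.7}]}}

```text
time: 66.75
ee_pos: [546.2, -22.4, -20.1]
eef_rot: [[-0.086, 0.996, -0.002], [0.996, 0.086, -0.0], [-0.0, -0.002, -1.0]]
wrist_force: [0.7, 0.2, -0.1]
opening: 0.852
```

>>> {"op": "jog_arm", "data": {"motion": [{"travel": [0,0,0],"turn": [0,0,0],"hand": 0.7},{"travel": [0,0,0],"turn": [0,0,0],"hand": 0.6},{"travel": [0,0,0],"turn": [0,0,0],"hand": 0.6}]}}

```text
time: 67.12
ee_pos: [548.0, -21.8, -17.5]
eef_rot: [[-0.086, 0.996, 0.001], [0.996, 0.086, -0.0], [-0.0, 0.001, -1.0]]
wrist_force: [-0.5, 1.3, -0.9]
opening: 0.798
```

```bash
python3 - <<'E'
from h import *
plan((548,-19.7,-26),.086+np.pi/2,n=1)
E
```

```text
from [548.  -21.8 -17.5] ang 1.657 d [ 0.   2.1 -8.5] rv [0. 0. 0.] t 67.12
max [0.0085, 0.0011] 
[{"travel": [0.0021, 0.0002, 0.0085], "turn": [0.0011, 0.0001, 0.0001]}]
```

>>> {"op": "jog_arm", "data": {"motion": [{"travel": [0.002,0,0.005],"turn": [0,0,0],"hand": 0.5},{"travel": [0,0,0.004],"turn": [0,0,0],"hand": 0.4},{"travel": [0,0,0],"turn": [0,0,0],"hand": 0.3},{"travel": [0,0,0],"turn": [0,0,0],"hand": -1},{"travel": [0,0,0],"turn": [0,0,0],"hand": -1}], "squeeze": 70}}

```text
time: 67.75
ee_pos: [547.3, -19.7, -27.2]
eef_rot: [[-0.086, 0.996, -0.0], [0.996, 0.086, -0.0], [-0.0, -0.0, -1.0]]
wrist_force: [-1.4, -0.5, 2.9]
opening: 0.637
```

>>> {"op": "jog_arm", "data": {"motion": [{"travel": [0,0,0],"turn": [0,0,0],"hand": -1},{"travel": [0,0,-0.0015],"turn": [0,0,0],"hand": -1},{"travel": [0,-0.02,0],"turn": [0,0,0],"hand": -1},{"travel": [0,-0.025,0],"turn": [0,0,0],"hand": -1},{"travel": [0,-0.025,-0.002],"turn": [0,0,0],"hand": -1}]}}

```text
time: 68.38
ee_pos: [476.9, -25.9, -23.9]
eef_rot: [[-0.086, 0.996, -0.0], [0.996, 0.086, 0.0], [0.0, -0.0, -1.0]]
wrist_force: [1.0, -0.1, -1.1]
opening: 0.637
```

>>> {"op": "jog_arm", "data": {"motion": [{"travel": [0,-0.01,-0.02],"turn": [0,0,0],"hand": -1},{"travel": [0,0,-0.03],"turn": [0,0,0],"hand": -1},{"travel": [0,0,-0.015],"turn": [0,0,0],"hand": -1},{"travel": [0,0,0],"turn": [0,0,0],"hand": -1},{"travel": [0,0,0],"turn": [0,0,0],"hand": -1}]}}

```text
time: 69.0
ee_pos: [467.6, -26.8, 40.7]
eef_rot: [[-0.086, 0.996, -0.0], [0.996, 0.086, -0.0], [-0.0, -0.0, -1.0]]
wrist_force: [-0.0, 1.2, -1.5]
opening: 0.635
```

```bash
python3 - <<'E'
from h import *
st(); snap("wrist","w35"); st()
plan((391,252,40),-.02+np.pi/2,n=8)
E
```

```text
t 69.0 [467.6 -26.8  40.7] ang 1.657 zax [-0. -0. -1.] F [-0.   1.2 -1.5] op 0.635 q [ 0.33  0.62 -0.57  2.28  0.81  0.45  0.76]
t 69.05 [467.4 -26.7  40.5] ang 1.657 zax [-0. -0. -1.] F [ 0.   0.3 -1.3] op 0.632 q [ 0.33  0.62 -0.57  2.28  0.81  0.45  0.76]
from [467.4 -26.7  40.5] ang 1.657 d [-76.4 278.7  -0.5] rv [-0.    0.    0.11] t 69.05
max [0.0355, 0.0133] 
[{"travel": [0.0355, -0.0065, 0.0001], "turn": [-0.0001, 0.0, 0.0133]}, {"travel": [0.0354, -0.007, 0.0001], "turn": [-0.0001, 0.0, 0.0133]}, {"travel": [0.0353, -0.0075, 0.0001], "turn": [-0.0001, 0.0, 0.0133]}, {"travel": [0.0352, -0.0079, 0.0001], "turn": [-0.0001, 0.0, 0.0133]}, {"travel": [0.0351, -0.0084, 0.0001], "turn": [-0.0001, 0.0, 0.0133]}]
[{"travel": [0.035, -0.0089, 0.0001], "turn": [-0.0001, 0.0, 0.0133]}, {"travel": [0.0349, -0.0093, 0.0001], "turn": [-0.0001, 0.0, 0.0133]}, {"travel": [0.0348, -0.0098, 0.0001], "turn": [-0.0001, 0.0, 0.0133]}]
```

View pics/w35.png

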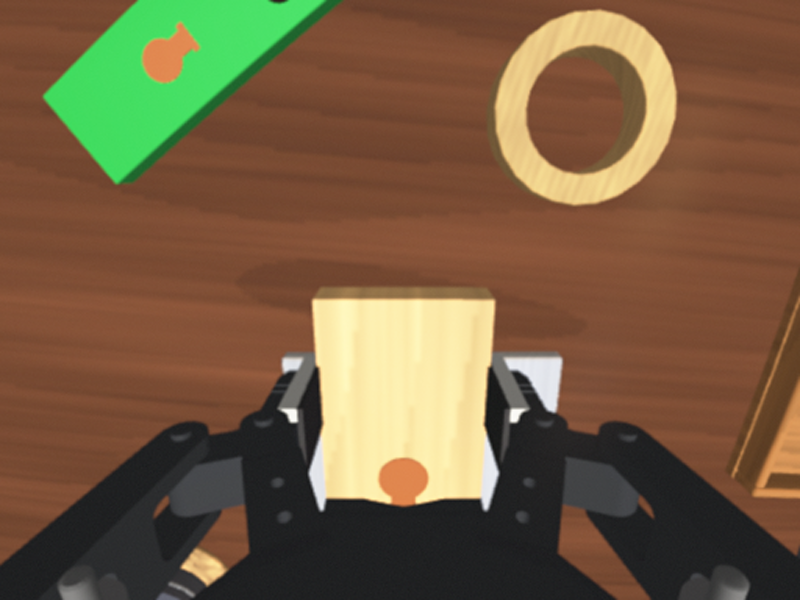

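>>> {"op": "jog_arm", "data": {"motion": [{"travel": [0.0355,-0.0065,0],"turn": [0,0,0.0133],"hand": -1},{"travel": [0.0354,-0.007,0],"turn": [0,0,0.0133],"hand": -1},{"travel": [0.0353,-0.0075,0],"turn": [0,0,0.0133],"hand": -1},{"travel": [0.0352,-0.0079,0],"turn": [0,0,0.0133],"hand": -1},{"travel": [0.0351,-0.0084,0],"turn": [0,0,0.0133],"hand": -1}]}}

```text
time: 69.68
ee_pos: [419.2, 148.6, 40.5]
eef_rot: [[-0.02, 1.0, -0.001], [1.0, 0.02, -0.0], [-0.0, -0.001, -1.0]]
wrist_force: [-0.2, 0.1, -0.8]
opening: 0.633
```

>>> {"op": "jog_arm", "data": {"motion": [{"travel": [0.035,-0.0089,0],"turn": [0,0,0.0133],"hand": -1},{"travel": [0.0349,-0.0093,0],"turn": [0,0,0.0133],"hand": -1},{"travel": [0.0348,-0.0098,0],"turn": [0,0,0.0133],"hand": -1},{"travel": [0,0,0],"turn": [0,0,0],"hand": -1},{"travel": [0,0,0],"turn": [0,0,0],"hand": -1}]}}

```text
time: 70.3
ee_pos: [390.9, 251.2, 40.6]
eef_rot: [[0.019, 1.0, -0.001], [1.0, -0.019, -0.001], [-0.001, -0.001, -1.0]]
wrist_force: [0.1, -1.1, -2.3]
opening: 0.632
```

```bash
python3 - <<'E'
from h import *
env.read_camera("wrist"); st(); snap("wrist","w36"); snap("top","t5",(90,170,220,290)); st()
E
```

```text
t 70.35 [391.1 250.7  40.7] ang 1.55 zax [-0. -0. -1.] F [-0.1 -0.2 -0.5] op 0.632 q [-0.35  0.6  -0.49  2.29  0.74  0.4   0.09]
t 70.45 [391.4 250.7  40.9] ang 1.549 zax [-0. -0. -1.] F [-0.3  0.4 -0.8] op 0.634 q [-0.35  0.6  -0.49  2.29  0.74  0.4   0.09]
```

View pics/w36.png

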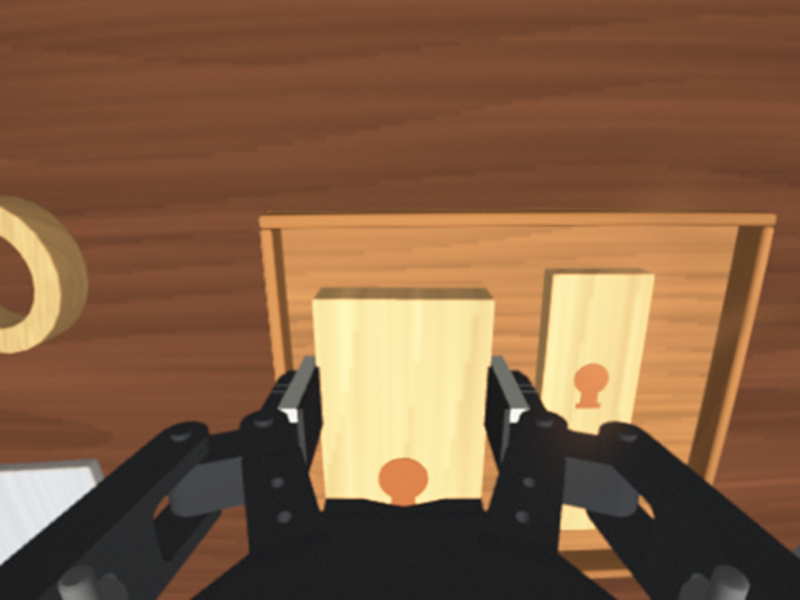

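View pics/t5.png

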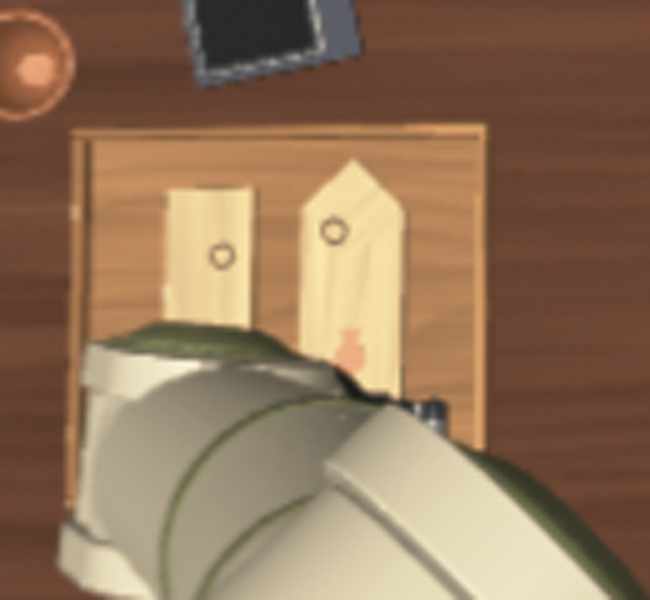

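>>> {"op": "jog_arm", "data": {"motion": [{"travel": [0,0,0.016],"turn": [0,0,0],"hand": -1},{"travel": [0,0,0.016],"turn": [0,0,0],"hand": -1},{"travel": [0,0,0.016],"turn": [0,0,0],"hand": -1},{"travel": [0,0,0.014],"turn": [0,0,0],"hand": -1},{"travel": [0,0,0.004],"turn": [0,0,0],"hand": -1}]}}

```text
time: 71.08
ee_pos: [391.2, 251.1, -25.4]
eef_rot: [[0.021, 1.0, -0.001], [1.0, -0.021, -0.001], [-0.001, -0.001, -1.0]]
wrist_force: [-0.1, 0.3, -1.3]
opening: 0.632
```

>>> {"op": "jog_arm", "data": {"motion": [{"travel": [0,0,0.002],"turn": [0,0,0],"hand": -1},{"travel": [0,0,0.0015],"turn": [0,0,0],"hand": -1},{"travel": [0,0,0],"turn": [0,0,0],"hand": -1},{"travel": [0,0,0],"turn": [0,0,0],"hand": -1}]}}

```text
time: 71.58
ee_pos: [391.4, 251.9, -28.1]
eef_rot: [[0.02, 1.0, 0.0], [1.0, -0.02, 0.0], [0.0, 0.0, -1.0]]
wrist_force: [-0.5, -0.1, -1.2]
opening: 0.636
```

>>> {"op": "jog_arm", "data": {"motion": [{"travel": [0,0,0.001],"turn": [0,0,0],"hand": -1},{"travel": [0,0,0],"turn": [0,0,0],"hand": -1}]}}

```text
time: 71.82
ee_pos: [391.3, 251.9, -29.3]
eef_rot: [[0.02, 1.0, -0.0], [1.0, -0.02, 0.0], [0.0, -0.0, -1.0]]
wrist_force: [0.4, -0.4, -1.2]
opening: 0.636
```

>>> {"op": "jog_arm", "data": {"motion": [{"travel": [0,0,0.0015],"turn": [0,0,0],"hand": -1},{"travel": [0,0,0],"turn": [0,0,0],"hand": -1}]}}

```text
time: 72.08
ee_pos: [391.3, 251.9, -30.9]
eef_rot: [[0.02, 1.0, -0.0], [1.0, -0.02, -0.0], [-0.0, -0.0, -1.0]]
wrist_force: [0.2, 0.4, -0.8]
opening: 0.636
```

>>> {"op": "jog_arm", "data": {"motion": [{"travel": [0,0,0.001],"turn": [0,0,0],"hand": -1},{"travel": [0,0,0],"turn": [0,0,0],"hand": -1}]}}

```text
time: 72.32
ee_pos: [391.3, 251.9, -31.3]
eef_rot: [[0.02, 1.0, 0.001], [1.0, -0.02, 0.0], [0.0, 0.001, -1.0]]
wrist_force: [-1.9, -0.6, 9.9]
opening: 0.637
```

>>> {"op": "jog_arm", "data": {"motion": [{"travel": [0,0,-0.0008],"turn": [0,0,0],"hand": -1},{"travel": [0,0,0],"turn": [0,0,0],"hand": 0.35},{"travel": [0,0,0],"turn": [0,0,0],"hand": 0.5},{"travel": [0,0,0],"turn": [0,0,0],"hand": 0.6},{"travel": [0,0,0],"turn": [0,0,0],"hand": 0.6}]}}

```text
time: 72.95
ee_pos: [391.3, 251.9, -31.1]
eef_rot: [[0.02, 1.0, -0.0], [1.0, -0.02, -0.0], [-0.0, -0.0, -1.0]]
wrist_force: [0.0, 0.0, -0.3]
opening: 0.8
```

>>> {"op": "jog_arm", "data": {"motion": [{"travel": [0,0,-0.02],"turn": [0,0,0],"hand": 0.6},{"travel": [0,0,-0.05],"turn": [0,0,0],"hand": 0.6},{"travel": [0,0,-0.06],"turn": [0,0,0],"hand": 0.7},{"travel": [-0.06,0.01,-0.04],"turn": [0,0,-0.03],"hand": 0.7},{"travel": [-0.06,0.01,-0.02],"turn": [0,0,-0.03],"hand": 0.7}]}}

```text
time: 73.58
ee_pos: [409.7, 141.3, 154.6]
eef_rot: [[-0.043, 0.999, 0.002], [0.999, 0.043, 0.001], [0.001, 0.002, -1.0]]
wrist_force: [1.4, -0.2, -0.1]
opening: 0.852
```

>>> {"op": "jog_arm", "data": {"motion": [{"travel": [-0.06,0.01,0],"turn": [0,0,0],"hand": 0.7},{"travel": [-0.06,0.01,0],"turn": [0,0,0],"hand": 0.7},{"travel": [-0.05,0.01,0],"turn": [0,0,0],"hand": 0.7},{"travel": [0,0,0],"turn": [0,0,0],"hand": 0.7},{"travel": [0,0,0],"turn": [0,0,0],"hand": 0.7}]}}

```text
time: 74.2
ee_pos: [445.7, -26.6, 152.8]
eef_rot: [[-0.039, 0.999, -0.0], [0.999, 0.039, 0.0], [0.0, -0.0, -1.0]]
wrist_force: [0.1, 0.7, 0.8]
opening: 0.853
```

```bash
python3 - <<'E'
from h import *
env.read_camera("top");env.read_camera("top")
st(); snap("top","t6"); snap("scene","s6"); snap("wrist","w37"); st()
E
```

```text
t 74.3 [445.7 -25.6 153. ] ang 1.613 zax [ 0.  0. -1.] F [-0.8  0.2  0.5] op 0.854 q [ 0.53  0.43 -0.8   2.23  0.51  0.67  0.98]
t 74.45 [445.8 -25.7 153. ] ang 1.613 zax [ 0.  0. -1.] F [-0.7  0.1 -0.2] op 0.849 q [ 0.53  0.43 -0.8   2.23  0.51  0.67  0.98]
```

View pics/t6.png

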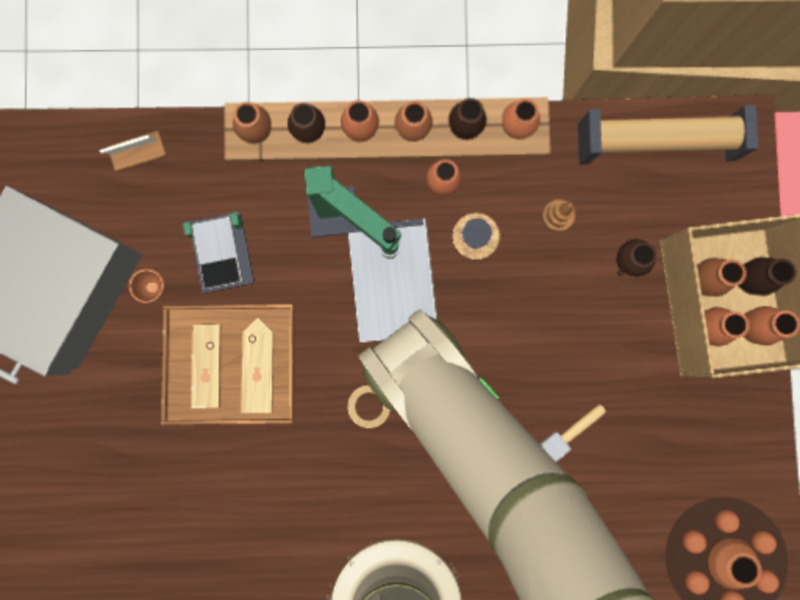

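View pics/s6.png

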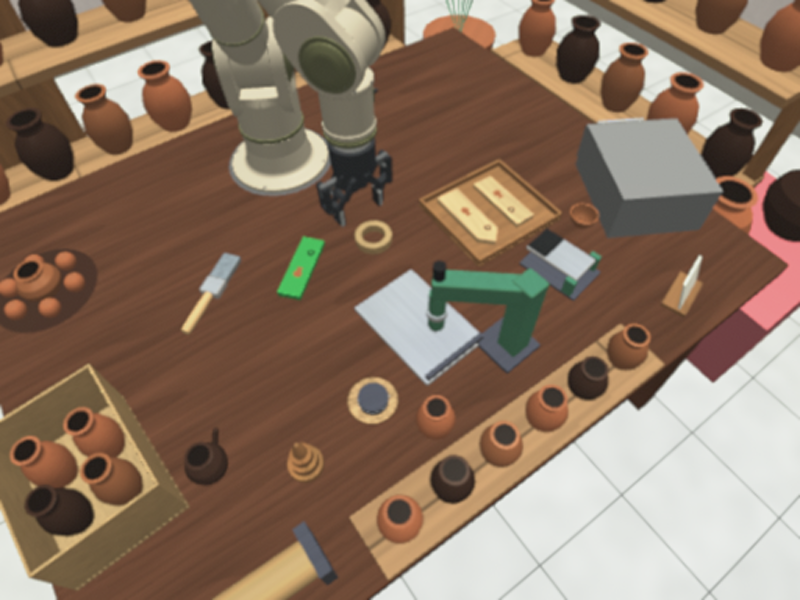

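```bash
python3 - <<'E'
from h import *
print(env.job_done()); st()
E
```

```text
the job is handed in; nothing more can be done
None
the job is handed in; nothing more can be done
```

The job is handed in at about 74 s of the 210 s. The ink tin is on its cork mat and both plaques present have been through the press and lie in the tray. Only the middle and the large plaque were on the counter. I saw no small one, and I left the green look-alike alone.

- **Ink tin:** moved first. The wrist picture put its centre within about 1 mm of the mat's centre.
- **Middle plaque:** the first placing was about 1.8 mm past the pin, so I gripped it again and pulled it back 1.4 mm. The ring then sat about 0.5 mm off.
- **Large plaque:** the ring was about 0.5 mm off on the first placing.
- **Pedal:** pushed to the stop after letting go of each plaque, with the force rising to 28 N and 33 N without further travel, and held for about 0.5 s each time.
- **Final pictures (top and scene):** both plaques lie flat, print up, inside the tray. The pedal is up, the tin is on its mat, and all the ware is standing where it was. The arm is clear of everything.

**Checks that disagreed:**
- The fingertips sat about 36–40 mm higher than the reported TCP. My first two grasps, on the tin and on the middle plaque, closed on air above them. I corrected the heights by feeling for contact.
- The cameras differed by up to about 3 mm on where the press stands, so I trusted the wrist picture of ring and pin together.
- I could not see a stamp mark on either plaque. That each one was stamped rests on the alignment and the pedal reaching its stop.

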